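Bolt down a printer drive unit with T-keys from a pried-open case

TASK

Lever the lid of the parts case open with the blade of the scraper until it stands wide open, set the motor unit fully home on the two pegs of the aluminium bed so that its slots lie over the bed's slots, and lock it down with every T-key that is in the case: each through a slot of its own until its collar rests on the unit, then turned a quarter turn. Afterwards shut the case and lay the scraper flat back on its mat, leaving the spool, jar and power supply where they are.

Things in the scene. Friction and masses are not known exactly. Their poses are not given: they have to be found in the camera images.
- case: Grey plastic parts case, fixed, 136 (x) x 190 (y) x 90 mm high without lid, walls 6 mm. Origin: centre of its underside. x points from the front wall (x = -68 mm) to the hinge wall (x = +68 mm). Inside, a black rack with its top 30 mm above the table, in which the T-keys stand upright in a row at y = -55, 0, 55 mm, x = 0.
- notch (a point): Pry notch in the middle of the case's front wall, 110 mm wide: the wall is 80 mm high there, which leaves a 10 mm gap under the shut lid. This point: centre of the gap on the wall's outer face, 85 mm above the table; axes as the case's.
- lid (a joint): Hinge of the white lid, rad: 0 shut, grows as it opens, stop at 1.75. Stiff (0.06 N m of friction): the lid stays at whatever angle it is left. The lid is a flat plate 136 x 190 x 6 mm, flush with the walls of the case; it opens upwards about its hinge edge.
- lid_edge (a point): Middle of the lid's free (front) edge, on its underside; x and y axes as the case's when shut.
- lid_hinge (a point): Point on the hinge axis, in the middle of the case's hinge wall, 90 mm above the table; the axis runs along the case's y.
- scraper_grip (a point): Scraper, 190 mm long, 120 g, lying flat on the mat: wooden handle 105 long x 18 wide x 24 mm high, steel blade 85 long x 44 wide x 3 mm thick, level with half the handle's height. This point is in the handle, 12 mm above its underside (half-way up), 22 mm behind the front end of the handle and 107 mm behind the blade's edge. x points along the blade to its edge, z up.
- blade_tip (a point): Middle of the scraper blade's front edge, half-way through its thickness; axes as scraper_grip.
- mat: Black rubber mat, fixed, 230 (x) x 80 (y) x 3 mm thick, where the scraper lies. Origin: centre of its underside.
- bed: Aluminium mounting bed, fixed, 110 (x) x 190 (y) x 30 mm high: a 6 mm plate on two feet, hollow below (24 mm). Origin: centre of its underside. Two steel pegs 10 mm thick stand 15 mm above the plate at x = +-40 mm, y = 0. Three slots 34 mm long in x and 13 mm wide in y: two on the +y side, one on the -y side.
- slot1 (a point): Centre of bed slot 1 on the plate's upper face, at x = -30, y = 65 mm of the bed.
- slot2 (a point): Centre of bed slot 2, at x = 30, y = 65 mm of the bed.
- slot3 (a point): Centre of bed slot 3, at x = 0, y = -65 mm of the bed.
- unit_grip (a point): Motor unit, loose, 420 g: a dark flange 110 (x) x 180 (y) x 6 mm with a 42 x 42 x 48 mm motor block upright in its middle and a thin shaft 18 mm above that. This point: half-way up the motor block on its centre line, 30 mm above the flange's underside. Fully home it is 60 mm above the table over the bed's origin, its axes as the bed's.
- unit_flange_pair (a point): Point between the two slots on the motor unit's +y side (x = 0, y = 65 mm, on the flange's upper face). The flange has three slots, 38 (x) x 18 (y) mm, placed as the bed's: two on the +y side, one on the -y side; and two 13 mm square peg holes at x = +-40 mm, y = 0.
- key1_tab (a point): Steel T-key, 70 g, one of up to three alike. From the top: tab 36 (x) x 10 (y) x 32 mm high, neck, collar 32 mm across, shank, and at the foot a T-head 30 (x) x 9 (y) x 7 mm, parallel to the tab. This point: centre of the tab, 36 mm above the collar's underside, 58 mm above the foot. Home in a slot it is 72 mm above the table; x along the slot to enter, across it when locked.
- key2_tab (a point): Steel T-key, 70 g, one of up to three alike. From the top: tab 36 (x) x 10 (y) x 32 mm high, neck, collar 32 mm across, shank, and at the foot a T-head 30 (x) x 9 (y) x 7 mm, parallel to the tab. This point: centre of the tab, 36 mm above the collar's underside, 58 mm above the foot. Home in a slot it is 72 mm above the table; x along the slot to enter, across it when locked.
- key3_tab (a point): Steel T-key, 70 g, one of up to three alike. From the top: tab 36 (x) x 10 (y) x 32 mm high, neck, collar 32 mm across, shank, and at the foot a T-head 30 (x) x 9 (y) x 7 mm, parallel to the tab. This point: centre of the tab, 36 mm above the collar's underside, 58 mm above the foot. Home in a slot it is 72 mm above the table; x along the slot to enter, across it when locked.
- spool: Filament spool lying flat, 150 mm across, 60 mm high; leave alone. Origin: centre of its underside.
- jar: Closed jar 60 mm across, 90 mm high; leave alone. Origin: centre of its underside.
- supply: Steel power-supply box 200 x 100 x 45 mm; leave alone. Origin: centre of its underside.

How it is judged (in metres and radians):
On the way, in this order (a step that is already met when the one before it is completed fails the run):
1. the scraper lifts the lid ajar (0.12 to 0.6 rad), no finger touching the lid (contact force between scraper and lid above 0.2 N and value of joint lid between 0.12 and 0.6 rad and contact force between the fingers and lid below 0.1 N), for 0.1 s.
2. the lid stands wide open (over 1.2 rad) (value of joint lid above 1.2 rad), for 0.2 s.
3. the motor unit is home and every T-key of the case is through a slot and turned to lock (horizontal distance between unit_grip and bed below 0.005 m and z of unit_grip in the frame of bed between 0.057 and 0.063 m and angle between the x axis of unit_grip and the x axis of bed, either way round below 0.08 rad and y of unit_flange_pair in the frame of bed between 0.05 and 0.08 m and (horizontal distance between key1_tab and slot1 below 0.008 m or horizontal distance between key1_tab and slot2 below 0.008 m or horizontal distance between key1_tab and slot3 below 0.008 m) and z of key1_tab in the frame of bed between 0.068 and 0.076 m and angle between the x axis of each of key1_tab, key2_tab, key3_tab and the y axis of bed, either way round below 0.35 rad and angle between each of key1_tab, key2_tab, key3_tab's own z axis and vertical below 0.12 rad and (horizontal distance between key2_tab and slot1 below 0.008 m or horizontal distance between key2_tab and slot2 below 0.008 m or horizontal distance between key2_tab and slot3 below 0.008 m) and z of key2_tab in the frame of bed between 0.068 and 0.076 m and (horizontal distance between key3_tab and slot1 below 0.008 m or horizontal distance between key3_tab and slot2 below 0.008 m or horizontal distance between key3_tab and slot3 below 0.008 m) and z of key3_tab in the frame of bed between 0.068 and 0.076 m), for 0.2 s.
At the end, for the whole second after the job is handed in: Unit home on the bed (5 mm, 0.08 rad, height 3 mm, slot pair over slot pair); every T-key present upright in a slot (8 mm, height 4 mm), tab across the slot within 0.35 rad; lid shut within 0.06 rad; scraper flat on its mat, its grip point over the mat (all of step 3 and x of scraper_grip in the frame of mat between -0.085 and 0.085 m and y of scraper_grip in the frame of mat between -0.04 and 0.04 m and z of scraper_grip in the frame of mat below 0.022 m and z of blade_tip in the frame of mat below 0.025 m and value of joint lid below 0.06 rad); the robot touches nothing.
It fails at once if the spool is moved more than 3 cm (distance of spool from where it was at the start of the episode above 0.03 m).
It fails at once if the jar is moved more than 3 cm (distance of jar from where it was at the start of the episode above 0.03 m).
It fails at once if the supply is moved more than 3 cm (distance of supply from where it was at the start of the episode above 0.03 m).
Of key1, key2, key3 only 2 to 3 are there at a start; the rules pass over those that are not, and their reading is None.
At some moment in a run one of scraper, unit may be knocked a few centimetres aside while the robot is not near it.
It also fails if it takes over 210 s, if anything falls off the work surface, if the arm or the gripper's body presses on something with over 40 N, if the wrist force passes 120 N, or if a joint passes its speed limit or range.

ROBOT

A 6-joint arm with a two-finger parallel gripper is mounted at the origin on the work surface. World frame = base frame: x ahead of the robot, y to its left, z up, the work surface at z = 0. Lengths are in mm, angles in degrees, forces in N, time in s.
With the tool pointing down it reaches from about 300 to 850 mm from the base axis. Payload 4.2 kg.
Tool frame: the origin (TCP) lies at the very end of the fingers, on their centre line; the grasp point (between the pads) lies 19 mm behind it; z points along the fingers, y is the direction in which the jaws open and shut (so a half turn about z gives the same grasp; the last joint's range is limited). The gripper opens to 91 mm and grips with 3 to 60 N. Pads are 32 mm wide; open, the fingers measure 118 mm over their backs; the gripper's body (76 mm by 178 mm) begins 60 mm behind the grasp point.
Start: joints at [69.672, 18.312, 89.639, -0, 72.044, -1.146], TCP at [188.936, 543.09, 213.976] pointing down, gripper open.
Joint ranges: [-177.97, 177.97], [-48.28, 115.42], [12.27, 149.76], [-77.06, 257.06], [2.81, 150.46], [-146.56, 146.56]. Speed limits (degrees/s): [147.25, 147.25, 180, 180, 180, 180].

INTERFACE

Orientations are given as [roll, pitch, yaw] about the fixed x, y, z axes, in that order (R = Rz(yaw) Ry(pitch) Rx(roll)).
In Python, from workcell import telemetry, grab_frame, job gives the robot as it stands.
- The arm moves only by the tool drive_tool, never from a script. Its argument "moves" is a list of rows, each an object of numbers: "claw": the closure, from -1 (fully open) to 1 (shut); "dx", "dy", "dz": the shift along the tool's x, y, z in units of 20 mm (1.0 is 20 mm); "yaw": the turn about the tool's z in units of 0.15 rad (1.0 is 0.15 rad). In form: [{"claw": .., "dx": .., "dy": .., "dz": .., "yaw": ..}, ...]. A call has 1 to 5 rows; each row shifts and turns the pose as measured when the row begins, along the tool's axes as they then stand; what a row does not reach is not made up. A row lasts 1/8 s, in which the tool goes at most 62.5 mm and 10.7 degrees, less where a joint would pass 70% of its speed; a pose out of reach is approached as far as the arm can. A call with a number of a shift or a turn outside -1 to 1 is refused whole. A call with a gripper value outside its range is refused whole. The fingers move at their own pace and stop on an object; "grip_force" is the grip in N (left out, the last holds). Time passes only in rows, so rows that do not move let the fingers close. It gives the time, the measured TCP pose, the force and the opening at its end, in the units of the state.
- telemetry.state(): the state, without advancing time (a new reading comes with each control period).
- grab_frame(name): name is "scene" or "side" or "wrist"; returns a dict with "color" (420x560x3 uint8, blue, green, red), "vertical_fov" (degrees; the focal length in pixels is half the picture's height over the tangent of half this angle, whatever the lens; pixels are square), "cx", "cy" (the principal point, pixels), "pose" (4x4, takes a point from camera to world coordinates). Camera axes: x right, y down, z forward; pixel columns grow to the right and rows downward; lengths in mm; the calibration is good to about 2 mm. A picture is of the moment at which its call begins. There is no depth.
- job.job_done(): hands the job in, once; it reports no verdict.
The state is a dict: "time_s": time; "qpos": joint angles; "qvel": joint speeds; "effort": joint torques, N m; "ee_pos": TCP position; "ee_rot": TCP orientation; "force": force on the tool from outside, world axes, zero at the start; "torque": the same for the moment, N m; "gripper_width": finger opening in mm.
Only numpy, scipy, OpenCV 4.12 (cv2) and the standard library are available. Lean on these libraries where they do the work, as an engineer would, in place of code of your own. Each camera call takes 0.05 s, during which the arm holds its last target.

## Working session

There is one attempt and no reset: what is moved stays moved. The work goes in short steps, Python scripts to look and compute and a tool call to move; the robot and the scene stay as the last step left them, time stands still between calls to the robot, and variables do not carry over. Pictures are saved under pics/ and viewed, and the job is handed in when it is done.

Besides the shell and the picture viewer there is one more tool, called after ">>>" by a JSON object that holds its "api" and its "payload". drive_tool: Moves the arm, as the interface text tells. Its arguments: {"type":"object","properties":{"moves":{"type":"array"},"grip_force":{"type":"number"}},"required":["moves"]}

```bash
ls; mkdir -p pics
python3 - <<'E'
from workcell import telemetry, grab_frame
import cv2
print(telemetry.state())
for n in ("scene","side","wrist"):
    f=grab_frame(n); cv2.imwrite(f"pics/{n}0.png",f["color"]); print(n,f["vertical_fov"],f["cx"],f["cy"],f["pose"].round(3).tolist() if hasattr(f["pose"],'round') else f["pose"])
E
```

```text
pics
{'time_s': 0.0, 'qpos': array([ 6.96699144e+01,  1.83511516e+01,  8.97062262e+01, -1.51321169e-03,
        7.20436242e+01, -1.14361316e+00]), 'qvel': array([-0.05660992, -0.00417569, -0.07915065, -0.02638986,  0.02654911,
        0.06171905]), 'effort': array([-7.62525688e-04, -4.12459981e+01, -2.31975889e+01,  7.26536172e-02,
        4.55107063e-02, -1.17400205e-04]), 'ee_pos': array([188.78025474, 542.5930535 , 213.12640651]), 'ee_rot': array([-1.79898989e+02, -5.77453160e-04,  1.60813995e+02]), 'force': array([-0.21846431,  0.13382789,  0.13842636]), 'torque': array([-0.07312418,  0.01076848, -0.0244589 ]), 'gripper_width': 91.1296160661918}
scene 50.12467828621302 277.5787212157187 199.01362695248744 [[0.806, 0.377, -0.457, 1069.061], [0.592, -0.522, 0.614, -636.455], [-0.007, -0.765, -0.644, 746.632], [0.0, 0.0, 0.0, 1.0]]
side 55.27520469284306 279.2797452456733 201.75566848031943 [[0.696, -0.351, 0.626, 30.024], [-0.718, -0.356, 0.598, -525.632], [0.013, -0.866, -0.5, 534.224], [0.0, 0.0, 0.0, 1.0]]
wrist 58.001974398161934 282.0202734269366 206.48231939909164 [[0.328, 0.91, 0.252, 117.211], [0.945, -0.316, -0.088, 567.046], [-0.001, 0.267, -0.964, 382.488], [0.0, 0.0, 0.0, 1.0]]
```

```bash
cat > h.py <<'E'
import numpy as np, cv2
from workcell import telemetry, grab_frame
from scipy.spatial.transform import Rotation as Ro
def ray(f,u,v):
    H,W=f["color"].shape[:2]; fl=H/2/np.tan(np.radians(f["vertical_fov"])/2)
    P=np.array(f["pose"]); d=P[:3,:3]@np.array([(u-f["cx"])/fl,(v-f["cy"])/fl,1.]); return P[:3,3],d/np.linalg.norm(d)
def onz(f,u,v,z):
    o,d=ray(f,u,v); return o+d*(z-o[2])/d[2]
def tri(f1,p1,f2,p2):
    o1,d1=ray(f1,*p1);o2,d2=ray(f2,*p2)
    A=np.stack([d1,-d2],1); s=np.linalg.lstsq(A,o2-o1,rcond=None)[0]
    a=o1+d1*s[0];b=o2+d2*s[1]; return (a+b)/2,np.linalg.norm(a-b)
def proj(f,p):
    H,W=f["color"].shape[:2]; fl=H/2/np.tan(np.radians(f["vertical_fov"])/2)
    P=np.array(f["pose"]); c=P[:3,:3].T@(np.array(p,float)-P[:3,3]); return c[0]/c[2]*fl+f["cx"],c[1]/c[2]*fl+f["cy"]
def crop(f,name,x0,y0,x1,y1,s):
    c=f["color"][y0:y1,x0:x1]; cv2.imwrite("pics/"+name,cv2.resize(c,None,fx=s,fy=s,interpolation=cv2.INTER_CUBIC))
def st():
    s=telemetry.state(); print("t",round(s["time_s"],2),"pos",s["ee_pos"].round(1),"rot",s["ee_rot"].round(1),"F",s["force"].round(1),"w",round(s["gripper_width"],1),"q",s["qpos"].round(0)); return s
E
python3 - <<'E'
from h import *
a=grab_frame("scene");b=grab_frame("side")
crop(a,"sA.png",110,90,410,315,2.6)
crop(b,"sB.png",110,130,410,355,2.6)
crop(a,"sC.png",110,170,310,320,4)
crop(b,"sD.png",190,200,450,395,3)
# masks: non-pink
for n,f in(("scene",a),("side",b)):
    hsv=cv2.cvtColor(f["color"],cv2.COLOR_BGR2HSV)
    m=((hsv[...,0]>160)&(hsv[...,1]>150)).astype(np.uint8)
    m=1-m
    c,_=cv2.findContours(m,cv2.RETR_EXTERNAL,cv2.CHAIN_APPROX_NONE)
    for k in c:
        if 300<cv2.contourArea(k)<20000:
            p=cv2.approxPolyDP(k,3,True)[:,0]; print(n,cv2.contourArea(k),p.tolist())
E
```

```text
scene 7247.0 [[228, 291], [222, 292], [157, 374], [162, 389], [207, 416], [268, 325], [266, 309]]
scene 4728.5 [[177, 242], [170, 245], [120, 306], [124, 318], [170, 336], [176, 328], [175, 320], [201, 282], [219, 265], [217, 255]]
scene 4550.5 [[299, 240], [284, 257], [284, 286], [288, 295], [311, 310], [342, 306], [355, 289], [355, 254], [330, 237]]
scene 2494.0 [[264, 199], [231, 246], [274, 260], [303, 210]]
scene 1828.5 [[254, 192], [234, 182], [168, 225], [189, 239]]
scene 927.0 [[394, 169], [388, 173], [382, 204], [388, 210], [400, 211], [406, 204], [411, 176]]
scene 4988.0 [[302, 79], [296, 111], [276, 121], [276, 148], [323, 177], [354, 160], [358, 130], [327, 113], [331, 81]]
side 9022.0 [[3, 272], [0, 419], [74, 419], [93, 403], [82, 381], [80, 364], [74, 354], [68, 357], [67, 347], [58, 344], [43, 326], [29, 275]]
side 5368.5 [[341, 264], [317, 296], [316, 309], [324, 313], [332, 306], [414, 340], [413, 351], [422, 354], [440, 299]]
side 2889.5 [[199, 257], [263, 318], [295, 300], [228, 244]]
side 5372.0 [[396, 253], [393, 273], [495, 316], [514, 269], [412, 234]]
side 2436.5 [[243, 237], [310, 265], [334, 239], [300, 227], [302, 219], [289, 212], [278, 219], [267, 217]]
side 1641.5 [[2, 190], [70, 203], [97, 183], [32, 173]]
side 4645.0 [[218, 169], [197, 151], [127, 167], [134, 199], [149, 222], [220, 202]]
```

Run:
```python
from h import *
a=grab_frame("scene");b=grab_frame("side")
def q(n,f,pts,z):
    P=np.array([onz(f,u,v,z) for u,v in pts]);print(n,P[:,:2].round(0).tolist(),"c",P[:,:2].mean(0).round(1)); 
    for i in range(len(P)): 
        d=P[(i+1)%len(P)]-P[i]; print("   ",np.linalg.norm(d).round(0),np.degrees(np.arctan2(d[1],d[0])).round(1))
q("mat",a,[(254,192),(234,182),(168,225),(189,239)],3)
q("matB",b,[(199,257),(263,318),(295,300),(228,244)],3)
q("flA",a,[(264,199),(231,246),(274,260),(303,210)],6)
q("bedA",a,[(177,242),(122,304),(172,330),(219,256)],30)
q("bedB",b,[(317,299),(417,342),(440,299),(341,264)],30)
q("lidA",a,[(276,119),(327,149),(358,130),(310,104)],96)
q("lidB",b,[(127,166),(145,187),(218,170),(197,151)],96)
```

```text
mat [[475.0, 59.0], [404.0, 60.0], [385.0, -161.0], [460.0, -166.0]] c [431.1 -52. ]
    70.0 178.6
    223.0 -94.9
    75.0 -3.2
    225.0 86.3
matB [[405.0, 66.0], [381.0, -155.0], [454.0, -165.0], [478.0, 59.0]] c [429.4 -48.6]
    223.0 -96.2
    74.0 -7.9
    226.0 83.7
    74.0 174.4
flA [[516.0, 49.0], [556.0, -127.0], [661.0, -104.0], [620.0, 72.0]] c [588.3 -27.7]
    180.0 -77.0
    107.0 12.6
    180.0 103.1
    107.0 -167.5
bedA [[467.0, -205.0], [503.0, -387.0], [625.0, -370.0], [572.0, -182.0]] c [ 541.8 -285.8]
    185.0 -78.7
    123.0 7.7
    196.0 105.9
    107.0 -167.2
bedB [[462.0, -209.0], [499.0, -382.0], [617.0, -365.0], [571.0, -181.0]] c [ 537.2 -284.3]
    177.0 -77.8
    119.0 8.2
    190.0 103.8
    113.0 -165.3
lidA [[394.0, 266.0], [592.0, 220.0], [612.0, 349.0], [424.0, 397.0]] c [505.8 308. ]
    203.0 -13.1
    131.0 81.2
    194.0 165.9
    134.0 -103.0
lidB [[433.0, 399.0], [407.0, 265.0], [584.0, 219.0], [619.0, 356.0]] c [510.6 309.8]
    137.0 -101.0
    183.0 -14.5
    142.0 75.8
    191.0 166.9
```

```bash
cat >> h.py <<'E'
def plan(x,y,z,yaw,vmax=1.0,ymax=1.0,claw=None):
    s=st(); p=np.array(s["ee_pos"]); t=np.array([x,y,z],float); yw=np.radians(s["ee_rot"][2]); yt=np.radians(yaw)
    dyaw=(yt-yw+np.pi)%(2*np.pi)-np.pi
    n=int(max(np.ceil(np.linalg.norm(t-p)/20/vmax),np.ceil(abs(dyaw)/.15/ymax),1))
    out=[]
    for i in range(n):
        d=(t-p)/(n-i); c,sn=np.cos(yw),np.sin(yw)
        dx=d[0]*c+d[1]*sn; dy=d[0]*sn-d[1]*c; dz=-d[2]
        r=[round(float(v)/20,2) for v in(dx,dy,dz)]; ry=round(float(-dyaw/n/.15),2)
        out.append(r+[ry]); p=p+d; yw+=dyaw/n
    for i in range(0,n,5): print(" | ".join(f"{r}" for r in out[i:i+5]))
E
python3 -c "
from h import *
plan(475,260,300,76)"
```

```text
t 0.35 pos [188.9 543.  213.8] rot [-180.    -0.   160.8] F [-0.8 -0.1 -0.2] w 91.4 q [70. 18. 90.  0. 72. -1.]
[-0.86, -0.41, -0.21, 0.47] | [-0.89, -0.35, -0.21, 0.47] | [-0.91, -0.29, -0.21, 0.47] | [-0.93, -0.22, -0.21, 0.47] | [-0.95, -0.16, -0.21, 0.47]
[-0.95, -0.09, -0.21, 0.47] | [-0.96, -0.02, -0.21, 0.47] | [-0.96, 0.05, -0.21, 0.47] | [-0.95, 0.11, -0.21, 0.47] | [-0.94, 0.18, -0.21, 0.47]
[-0.93, 0.25, -0.21, 0.47] | [-0.91, 0.31, -0.21, 0.47] | [-0.88, 0.37, -0.21, 0.47] | [-0.85, 0.43, -0.21, 0.47] | [-0.82, 0.49, -0.21, 0.47]
[-0.78, 0.55, -0.21, 0.47] | [-0.74, 0.6, -0.21, 0.47] | [-0.7, 0.66, -0.21, 0.47] | [-0.65, 0.7, -0.21, 0.47] | [-0.6, 0.75, -0.21, 0.47]
[-0.55, 0.79, -0.21, 0.47]
```

>>> {"api": "drive_tool", "payload": {"moves": [{"claw": -1,"dx": -0.86,"dy": -0.4,"dz": -0.2,"yaw": 0.5},{"claw": -1,"dx": -0.9,"dy": -0.35,"dz": -0.2,"yaw": 0.5},{"claw": -1,"dx": -0.9,"dy": -0.3,"dz": -0.2,"yaw": 0.5},{"claw": -1,"dx": -0.93,"dy": -0.2,"dz": -0.2,"yaw": 0.5},{"claw": -1,"dx": -0.95,"dy": -0.15,"dz": -0.2,"yaw": 0.5}]}}

```text
time_s: 0.98
ee_pos: [257.1, 473.9, 233.6]
ee_rot: [-179.9, 0.0, 138.8]
force: [0.6, -1.4, 1.0]
gripper_width: 91.4
```

>>> {"api": "drive_tool", "payload": {"moves": [{"claw": -1,"dx": -0.95,"dy": -0.1,"dz": -0.2,"yaw": 0.5},{"claw": -1,"dx": -0.95,"dy": 0,"dz": -0.2,"yaw": 0.5},{"claw": -1,"dx": -0.95,"dy": 0.05,"dz": -0.2,"yaw": 0.5},{"claw": -1,"dx": -0.95,"dy": 0.1,"dz": -0.2,"yaw": 0.5},{"claw": -1,"dx": -0.95,"dy": 0.2,"dz": -0.2,"yaw": 0.5}]}}

```text
time_s: 1.6
ee_pos: [324.1, 401.2, 254.4]
ee_rot: [-179.9, 0.1, 116.6]
force: [-0.3, -0.1, 0.3]
gripper_width: 91.4
```

```bash
python3 -c "
from h import *
plan(475,260,300,76)"
```

```text
t 1.6 pos [324.1 401.2 254.4] rot [-1.799e+02  1.000e-01  1.166e+02] F [-0.3 -0.1  0.3] w 91.4 q [50. 12. 93. -0. 75. 23.]
[-0.88, 0.33, -0.21, 0.43] | [-0.86, 0.38, -0.21, 0.43] | [-0.83, 0.44, -0.21, 0.43] | [-0.8, 0.49, -0.21, 0.43] | [-0.77, 0.54, -0.21, 0.43]
[-0.73, 0.59, -0.21, 0.43] | [-0.69, 0.63, -0.21, 0.43] | [-0.65, 0.68, -0.21, 0.43] | [-0.61, 0.72, -0.21, 0.43] | [-0.56, 0.76, -0.21, 0.43]
[-0.51, 0.79, -0.21, 0.43]
```

>>> {"api": "drive_tool", "payload": {"moves": [{"claw": -1,"dx": -0.9,"dy": 0.35,"dz": -0.2,"yaw": 0.45},{"claw": -1,"dx": -0.88,"dy": 0.4,"dz": -0.2,"yaw": 0.45},{"claw": -1,"dx": -0.85,"dy": 0.45,"dz": -0.2,"yaw": 0.45},{"claw": -1,"dx": -0.8,"dy": 0.5,"dz": -0.2,"yaw": 0.45},{"claw": -1,"dx": -0.8,"dy": 0.55,"dz": -0.2,"yaw": 0.45}]}}

```text
time_s: 2.22
ee_pos: [395.9, 332.5, 275.2]
ee_rot: [-180.0, 0.1, 96.6]
force: [-0.2, 0.1, -0.5]
gripper_width: 91.0
```

>>> {"api": "drive_tool", "payload": {"moves": [{"claw": -1,"dx": -0.75,"dy": 0.6,"dz": -0.2,"yaw": 0.45},{"claw": -1,"dx": -0.7,"dy": 0.65,"dz": -0.2,"yaw": 0.45},{"claw": -1,"dx": -0.65,"dy": 0.7,"dz": -0.2,"yaw": 0.45},{"claw": -1,"dx": -0.6,"dy": 0.75,"dz": -0.2,"yaw": 0.45},{"claw": -1,"dx": -0.55,"dy": 0.8,"dz": -0.2,"yaw": 0.45}]}}

```text
time_s: 2.85
ee_pos: [467.9, 261.8, 296.3]
ee_rot: [-180.0, 0.1, 76.2]
force: [0.3, -0.3, -0.5]
gripper_width: 91.1
```

```bash
python3 -c "
from h import *
st()
f=grab_frame('wrist'); crop(f,'w1.png',0,0,560,420,1.4)"
```

```text
t 2.85 pos [467.9 261.8 296.3] rot [-1.80e+02  1.00e-01  7.62e+01] F [ 0.3 -0.3 -0.5] w 91.1 q [28. 12. 86. -0. 82. 42.]
```

```bash
python3 -c "
from h import *
f=grab_frame('wrist'); 
c=[(292,72),(583,70),(568,273.5),(303,274)]
P=np.array([onz(f,u/1.4,v/1.4,96) for u,v in c])[:,:2]
print(P.round(1),P.mean(0).round(1))
for i in range(4):
    d=P[(i+1)%4]-P[i]; print(np.linalg.norm(d).round(1),np.degrees(np.arctan2(d[1],d[0])).round(2))
plan(425,-60,280,85)
"
```

```text
[[433.9 391.3]
 [617.7 347.1]
 [587.1 214.4]
 [402.2 259.9]] [510.2 303.2]
189.1 -13.52
136.2 -102.99
190.4 166.17
135.2 76.46
t 2.95 pos [468.7 261.4 296.5] rot [179.9   0.   76.3] F [ 0.2 -0.3 -0.8] w 91.3 q [28. 12. 86. -0. 82. 42.]
[-0.95, 0.1, 0.05, -0.06] | [-0.95, 0.09, 0.05, -0.06] | [-0.95, 0.08, 0.05, -0.06] | [-0.95, 0.07, 0.05, -0.06] | [-0.95, 0.07, 0.05, -0.06]
[-0.95, 0.06, 0.05, -0.06] | [-0.95, 0.05, 0.05, -0.06] | [-0.95, 0.04, 0.05, -0.06] | [-0.95, 0.03, 0.05, -0.06] | [-0.95, 0.02, 0.05, -0.06]
[-0.95, 0.01, 0.05, -0.06] | [-0.95, 0.01, 0.05, -0.06] | [-0.95, -0.0, 0.05, -0.06] | [-0.95, -0.01, 0.05, -0.06] | [-0.95, -0.02, 0.05, -0.06]
[-0.95, -0.03, 0.05, -0.06] | [-0.95, -0.04, 0.05, -0.06]
```

>>> {"api": "drive_tool", "payload": {"moves": [{"claw": -1,"dx": -1,"dy": 0.1,"dz": 0.05,"yaw": -0.1},{"claw": -1,"dx": -1,"dy": 0.1,"dz": 0.05,"yaw": -0.1},{"claw": -1,"dx": -1,"dy": 0.1,"dz": 0.05,"yaw": -0.1},{"claw": -1,"dx": -1,"dy": 0.1,"dz": 0.05,"yaw": -0.1},{"claw": -1,"dx": -1,"dy": 0.1,"dz": 0.05,"yaw": -0.1}]}}

```text
time_s: 3.58
ee_pos: [456.5, 160.8, 290.4]
ee_rot: [-179.8, -0.0, 80.8]
force: [0.3, 0.0, 0.3]
gripper_width: 91.5
```

>>> {"api": "drive_tool", "payload": {"moves": [{"claw": -1,"dx": -1,"dy": 0.1,"dz": 0.05,"yaw": -0.1},{"claw": -1,"dx": -1,"dy": 0.1,"dz": 0.05,"yaw": -0.1},{"claw": -1,"dx": -1,"dy": 0.05,"dz": 0.05,"yaw": -0.1},{"claw": -1,"dx": -1,"dy": 0,"dz": 0.05,"yaw": -0.1},{"claw": -1,"dx": -1,"dy": 0,"dz": 0.05,"yaw": -0.1}]}}

```text
time_s: 4.2
ee_pos: [446.7, 59.5, 284.7]
ee_rot: [-179.7, -0.2, 85.4]
force: [-0.1, 0.1, -0.4]
gripper_width: 91.2
```

>>> {"api": "drive_tool", "payload": {"moves": [{"claw": -1,"dx": -1,"dy": 0,"dz": 0.05,"yaw": 0},{"claw": -1,"dx": -1,"dy": 0,"dz": 0.05,"yaw": 0},{"claw": -1,"dx": -1,"dy": 0,"dz": 0.05,"yaw": 0},{"claw": -1,"dx": -1,"dy": 0,"dz": 0.05,"yaw": 0},{"claw": -1,"dx": -1,"dy": 0,"dz": 0.05,"yaw": 0}]}}

```text
time_s: 4.82
ee_pos: [437.3, -41.3, 278.9]
ee_rot: [-179.6, -0.4, 85.5]
force: [0.3, 0.4, -0.5]
gripper_width: 91.3
```

>>> {"api": "drive_tool", "payload": {"moves": [{"claw": -1,"dx": -1,"dy": 0,"dz": 0.05,"yaw": 0},{"claw": -1,"dx": -1,"dy": 0,"dz": 0.05,"yaw": 0},{"claw": -1,"dx": -1,"dy": 0,"dz": 0.05,"yaw": 0},{"claw": -1,"dx": -1,"dy": 0,"dz": 0.05,"yaw": 0}]}}

```text
time_s: 5.32
ee_pos: [430.3, -121.9, 274.1]
ee_rot: [-179.6, -0.5, 85.6]
force: [-0.1, -0.6, -0.1]
gripper_width: 91.3
```

```bash
python3 -c "
from h import *
st()
f=grab_frame('wrist'); crop(f,'w2.png',0,0,560,420,1.4)"
```

```text
t 5.33 pos [ 430.3 -121.9  274.1] rot [-179.6   -0.5   85.6] F [-0.1 -0.6 -0.1] w 91.3 q [-18.   5.  98.   0.  77. -13.]
```

```bash
python3 -c "
from h import *
f=grab_frame('wrist'); k=1/1.4
g=lambda u,v,z: onz(f,u*k,v*k,z)[:2].round(1)
tip=g(396,30.5,16.5); bb=g(391,151,16.5); hf=g(390,165,27); hr=g(385.5,281,27)
print(tip,bb,hf,hr)
for a,b in((tip,bb),(hf,hr),(tip,hr)): d=a-b; print(np.linalg.norm(d),np.degrees(np.arctan2(d[1],d[0])))
print('mat',[g(*p,3) for p in [(341,285),(433,287)]])
fl=[g(*p,6) for p in [(543,228),(675,190)]];print(fl)
"
```

```text
[440.7  31.7] [430.3 -53.7] [428.8 -63.9] [ 417.9 -154.9]
86.0309246724688 83.05671705970958
91.65047735827676 83.1696406313558
187.98776555935763 83.03376014750802
mat [array([ 378.4, -161.6]), array([ 457.1, -169.3])]
[array([ 550.6, -124.9]), array([ 657.1, -101.9])]
```

```bash
python3 -c "
from h import *
plan(427.8,-74.5,60,83.1)"
```

```text
t 5.42 pos [ 430.2 -122.6  273.9] rot [-179.6   -0.5   85.5] F [0.5 0.1 0.4] w 91.5 q [-18.   5.  98.   0.  77. -13.]
[0.22, -0.03, 0.97, 0.03] | [0.22, -0.03, 0.97, 0.03] | [0.22, -0.03, 0.97, 0.03] | [0.22, -0.03, 0.97, 0.03] | [0.22, -0.03, 0.97, 0.03]
[0.22, -0.03, 0.97, 0.03] | [0.22, -0.03, 0.97, 0.03] | [0.22, -0.03, 0.97, 0.03] | [0.22, -0.03, 0.97, 0.03] | [0.22, -0.04, 0.97, 0.03]
[0.22, -0.04, 0.97, 0.03]
```

>>> {"api": "drive_tool", "payload": {"moves": [{"claw": -1,"dx": 0.22,"dy": -0.03,"dz": 1,"yaw": 0.05},{"claw": -1,"dx": 0.22,"dy": -0.03,"dz": 1,"yaw": 0.05},{"claw": -1,"dx": 0.22,"dy": -0.03,"dz": 1,"yaw": 0.05},{"claw": -1,"dx": 0.22,"dy": -0.03,"dz": 1,"yaw": 0.05},{"claw": -1,"dx": 0.22,"dy": -0.03,"dz": 1,"yaw": 0.05}]}}

```text
time_s: 6.05
ee_pos: [430.1, -94.9, 173.1]
ee_rot: [-179.8, -0.7, 83.2]
force: [-0.1, 0.6, 0.7]
gripper_width: 91.2
```

>>> {"api": "drive_tool", "payload": {"moves": [{"claw": -1,"dx": 0.22,"dy": -0.03,"dz": 1,"yaw": 0.03},{"claw": -1,"dx": 0.22,"dy": -0.03,"dz": 1,"yaw": 0.03},{"claw": -1,"dx": 0.22,"dy": -0.03,"dz": 1,"yaw": 0.03},{"claw": -1,"dx": 0.22,"dy": -0.03,"dz": 1,"yaw": 0.03},{"claw": -1,"dx": 0.22,"dy": -0.03,"dz": 0.9,"yaw": 0}]}}

```text
time_s: 6.68
ee_pos: [429.9, -65.5, 72.9]
ee_rot: [-179.8, -0.9, 82.3]
force: [-0.5, 0.6, -0.3]
gripper_width: 91.5
```

```bash
python3 -c "
from h import *
plan(427.8,-74.5,5,83.1)
f=grab_frame('wrist'); crop(f,'w3.png',0,0,560,420,1.4)"
```

```text
t 6.67 pos [429.9 -65.5  72.9] rot [-179.8   -0.9   82.3] F [-0.5  0.6 -0.3] w 91.5 q [-11.  15. 119.   1.  47.  -4.]
[-0.11, -0.01, 0.85, -0.02] | [-0.11, -0.01, 0.85, -0.02] | [-0.11, -0.01, 0.85, -0.02] | [-0.11, -0.01, 0.85, -0.02]
```

```bash
python3 -c "
from h import *
f=grab_frame('wrist'); k=1/1.4
g=lambda u,v,z: onz(f,u*k,v*k,z)[:2].round(1)
tip=g(390,75.5,16.5); bb=g(392,280,16.5); hf=g(392.5,311,27); hr=g(394,496,27)
print(tip,bb,hf,hr)
for a,b in((tip,bb),(hf,hr),(tip,hr)): d=a-b; print(np.linalg.norm(d),np.degrees(np.arctan2(d[1],d[0])))
"
```

```text
[439.2  35.9] [428.7 -46.9] [427.6 -57.8] [ 416.2 -146.9]
83.46310562158587 82.77280671168693
89.82633244210743 82.70884059705685
184.24125488065914 82.82869650927901
```

>>> {"api": "drive_tool", "payload": {"moves": [{"claw": -1,"dx": -0.1,"dy": -0.03,"dz": 0.9,"yaw": 0},{"claw": -1,"dx": -0.1,"dy": -0.03,"dz": 0.9,"yaw": 0},{"claw": -1,"dx": -0.1,"dy": -0.03,"dz": 0.85,"yaw": 0},{"claw": -1,"dx": -0.1,"dy": -0.03,"dz": 0.7,"yaw": 0}]}}

```text
time_s: 7.28
ee_pos: [428.7, -70.8, 7.1]
ee_rot: [180.0, -0.9, 82.4]
force: [-0.2, 0.1, 0.6]
gripper_width: 91.3
```

```bash
python3 -c "
from h import *
plan(426.8,-72,5,82.8)"
```

```text
t 7.28 pos [428.7 -70.8   7.1] rot [180.   -0.9  82.4] F [-0.2  0.1  0.6] w 91.3 q [-12.  21. 123.   2.  36.  -5.]
[-0.07, -0.09, 0.11, -0.05]
```

>>> {"api": "drive_tool", "payload": {"moves": [{"claw": 1,"dx": -0.05,"dy": -0.08,"dz": 0.08,"yaw": -0.05},{"claw": 1,"dx": 0,"dy": 0,"dz": 0,"yaw": 0},{"claw": 1,"dx": 0,"dy": 0,"dz": 0,"yaw": 0},{"claw": 1,"dx": 0,"dy": 0,"dz": 0,"yaw": 0},{"claw": 1,"dx": 0,"dy": 0,"dz": 0,"yaw": 0}], "grip_force": 45}}

```text
time_s: 7.9
ee_pos: [428.9, -71.3, 7.8]
ee_rot: [179.7, -1.0, 82.8]
force: [-0.4, -0.1, 0.2]
gripper_width: 44.3
```

>>> {"api": "drive_tool", "payload": {"moves": [{"claw": 1,"dx": 0,"dy": 0,"dz": 0,"yaw": 0},{"claw": 1,"dx": 0,"dy": 0,"dz": -0.5,"yaw": 0},{"claw": 1,"dx": 0,"dy": 0,"dz": -0.5,"yaw": 0},{"claw": 1,"dx": 0,"dy": 0,"dz": -0.8,"yaw": 0},{"claw": 1,"dx": 0,"dy": 0,"dz": -0.8,"yaw": 0}]}}

```text
time_s: 8.52
ee_pos: [427.4, -72.0, 62.0]
ee_rot: [179.9, -1.0, 82.8]
force: [-0.8, -0.2, -2.3]
gripper_width: 17.5
```

```bash
python3 -c "
from h import *
st()
f=grab_frame('wrist'); crop(f,'w4.png',0,0,560,420,1.4)
f=grab_frame('side'); crop(f,'s4.png',170,150,350,330,3)"
```

```text
t 8.53 pos [427.4 -72.   62. ] rot [179.9  -1.   82.8] F [-0.8 -0.2 -2.3] w 17.5 q [-12.  15. 120.   1.  45.  -6.]
```

```bash
python3 -c "
from h import *
s=st()
f=grab_frame('wrist'); k=1/1.4;fl=210/np.tan(np.radians(f['vertical_fov']/2))
R=Ro.from_euler('xyz',s['ee_rot'],degrees=True).as_matrix();P=np.array(f['pose'])
for (l,r,v) in((322.5,465.5,34),(330.5,458.5,298)):
    # corners 44mm apart
    w=(r-l)*k; D=44*fl/w
    c=np.array([((l+r)/2*k-f['cx'])/fl*D,(v*k-f['cy'])/fl*D,D,1]); pw=(P@c)[:3]
    print(pw.round(1),'tool',(R.T@(pw-s['ee_pos'])).round(1))
# alternatively assume tool dz=-9
for z in (-7,-9,-11):
  for (u,v) in((394,34),(394.5,298)):
    o,d=ray(f,u*k,v*k); o=R.T@(o-s['ee_pos']); d=R.T@d; print(z,(o+d*(z-o[2])/d[2]).round(1))
nt=np.array([510.2,303.2])-68*np.array([np.cos(np.radians(76.5)),np.sin(np.radians(76.5))]);print('notch',nt)
"
```

```text
t 8.62 pos [428.9 -72.2  62.9] rot [179.6  -1.   82.8] F [ 0.2 -0.2 -1.9] w 16.8 q [-12.  15. 120.   1.  45.  -6.]
[441.8  34.   55.7] tool [106.9  -0.5   8.9]
[431.5 -49.1  57.7] tool [23.2 -0.3  5.6]
-7 [104.1  -0.5  -7. ]
-7 [26.9 -0.3 -7. ]
-9 [103.7  -0.5  -9. ]
-9 [27.5 -0.3 -9. ]
-11 [103.3  -0.5 -11. ]
-11 [ 28.1  -0.3 -11. ]
notch [494.32571526 237.07884541]
```

>>> {"api": "drive_tool", "payload": {"moves": [{"claw": 1,"dx": 0,"dy": 0,"dz": 0.7,"yaw": 0},{"claw": 1,"dx": 0,"dy": 0,"dz": 0.6,"yaw": 0},{"claw": 1,"dx": 0,"dy": 0,"dz": 0.4,"yaw": 0},{"claw": 1,"dx": 0,"dy": 0,"dz": 0.1,"yaw": 0}]}}

```text
time_s: 9.18
ee_pos: [427.2, -71.2, 24.2]
ee_rot: [179.9, -1.0, 82.8]
force: [-5.4, 0.2, 25.3]
gripper_width: 16.9
```

```bash
python3 -c "
from h import *
st()
f=grab_frame('wrist'); crop(f,'w5.png',0,0,560,420,1.4)"
```

```text
t 9.18 pos [427.2 -71.2  24.2] rot [179.9  -1.   82.8] F [-5.4  0.2 25.3] w 16.9 q [-12.  19. 122.   2.  39.  -6.]
```

>>> {"api": "drive_tool", "payload": {"moves": [{"claw": 0.2,"dx": 0,"dy": 0,"dz": -0.05,"yaw": 0},{"claw": 0.2,"dx": 0,"dy": 0,"dz": 0,"yaw": 0},{"claw": 0.2,"dx": 0,"dy": 0,"dz": 0,"yaw": 0},{"claw": 0.2,"dx": 0,"dy": 0,"dz": 0.4,"yaw": 0},{"claw": 0.2,"dx": 0,"dy": 0,"dz": 0.4,"yaw": 0}]}}

```text
time_s: 9.85
ee_pos: [428.7, -71.3, 9.2]
ee_rot: [179.7, -1.0, 82.8]
force: [-0.0, 0.4, 0.1]
gripper_width: 36.5
```

```bash
python3 -c "
from h import *
st()
f=grab_frame('wrist'); crop(f,'w6.png',0,0,560,420,1.4)"
```

```text
t 9.85 pos [428.7 -71.3   9.2] rot [179.7  -1.   82.8] F [-0.   0.4  0.1] w 36.5 q [-12.  20. 123.   2.  36.  -6.]
```

Lower a few mm more and close fully before lifting.

>>> {"api": "drive_tool", "payload": {"moves": [{"claw": 0.2,"dx": 0,"dy": -0.05,"dz": 0.2,"yaw": 0},{"claw": 1,"dx": 0,"dy": 0,"dz": 0.05,"yaw": 0},{"claw": 1,"dx": 0,"dy": 0,"dz": 0,"yaw": 0},{"claw": 1,"dx": 0,"dy": 0,"dz": 0,"yaw": 0},{"claw": 1,"dx": 0,"dy": 0,"dz": 0,"yaw": 0}]}}

```text
time_s: 10.52
ee_pos: [426.5, -70.8, 3.5]
ee_rot: [179.9, -1.0, 82.8]
force: [-0.3, -0.4, 3.1]
gripper_width: 17.8
```

>>> {"api": "drive_tool", "payload": {"moves": [{"claw": 1,"dx": 0,"dy": 0,"dz": 0,"yaw": 0},{"claw": 1,"dx": 0,"dy": 0,"dz": 0,"yaw": 0}]}}

```text
time_s: 10.78
ee_pos: [426.6, -70.8, 3.5]
ee_rot: [179.9, -1.0, 82.8]
force: [-0.6, -0.4, 3.5]
gripper_width: 17.7
```

>>> {"api": "drive_tool", "payload": {"moves": [{"claw": 1,"dx": 0,"dy": 0,"dz": -0.5,"yaw": 0},{"claw": 1,"dx": 0,"dy": 0,"dz": -0.8,"yaw": 0},{"claw": 1,"dx": 0,"dy": 0,"dz": -1,"yaw": 0},{"claw": 1,"dx": 0,"dy": 0,"dz": -0.5,"yaw": 0}]}}

```text
time_s: 11.28
ee_pos: [425.1, -71.5, 60.7]
ee_rot: [-179.9, -1.0, 82.8]
force: [-0.5, -0.2, -2.0]
gripper_width: 17.6
```

```bash
python3 -c "
from h import *
s=st()
f=grab_frame('wrist'); crop(f,'w7.png',0,0,560,420,1.4)"
```

```text
t 11.28 pos [425.1 -71.5  60.7] rot [-179.9   -1.    82.8] F [-0.5 -0.2 -2. ] w 17.6 q [-12.  15. 120.   1.  45.  -6.]
```

```bash
python3 -c "
from h import *
s=st()
f=grab_frame('wrist'); k=1/1.4;fl=210/np.tan(np.radians(f['vertical_fov']/2))
R=Ro.from_euler('xyz',s['ee_rot'],degrees=True).as_matrix();P=np.array(f['pose'])
for (l,r,v) in((315,476,19.5),(325,466.5,316)):
    w=(r-l)*k; D=44*fl/w
    c=np.array([((l+r)/2*k-f['cx'])/fl*D,(v*k-f['cy'])/fl*D,D,1]); pw=(P@c)[:3]
    print(pw.round(1),'tool',(R.T@(pw-s['ee_pos'])).round(1))
for z in (-11,-13,-15):
  for (u,v) in((395.5,19.5),(395.5,316)):
    o,d=ray(f,u*k,v*k); o=R.T@(o-s['ee_pos']); d=R.T@d; print(z,(o+d*(z-o[2])/d[2]).round(1))
"
```

```text
t 11.32 pos [425.6 -71.7  61.4] rot [-180.    -1.    82.8] F [ 0.1  0.9 -1.3] w 17.6 q [-12.  15. 120.   1.  45.  -6.]
[438.8  34.5  73.2] tool [ 1.072e+02 -1.000e-01 -9.900e+00]
[428.4 -49.3  74.4] tool [ 22.8   0.1 -12.6]
-11 [ 1.069e+02 -1.000e-01 -1.100e+01]
-11 [ 22.2  -0.  -11. ]
-13 [ 1.065e+02 -1.000e-01 -1.300e+01]
-13 [ 22.9  -0.  -13. ]
-15 [ 1.061e+02 -1.000e-01 -1.500e+01]
-15 [ 23.6  -0.  -15. ]
```

```bash
python3 -c "
from h import *
plan(462.4,104,72,76.5)"
```

```text
t 11.38 pos [425.3 -71.6  60.6] rot [-180.    -1.    82.8] F [ 0.5  0.9 -2.1] w 18.0 q [-12.  15. 120.   1.  45.  -6.]
[0.99, 0.08, -0.06, 0.08] | [0.99, 0.07, -0.06, 0.08] | [1.0, 0.06, -0.06, 0.08] | [1.0, 0.05, -0.06, 0.08] | [1.0, 0.03, -0.06, 0.08]
[1.0, 0.02, -0.06, 0.08] | [1.0, 0.01, -0.06, 0.08] | [1.0, -0.0, -0.06, 0.08] | [1.0, -0.02, -0.06, 0.08]
```

>>> {"api": "drive_tool", "payload": {"moves": [{"claw": 1,"dx": 0.9,"dy": 0.1,"dz": -0.05,"yaw": 0.1},{"claw": 1,"dx": 1,"dy": 0.1,"dz": -0.05,"yaw": 0.1},{"claw": 1,"dx": 1,"dy": 0.05,"dz": -0.05,"yaw": 0.1},{"claw": 1,"dx": 1,"dy": 0.05,"dz": -0.05,"yaw": 0.1},{"claw": 1,"dx": 1,"dy": 0.05,"dz": -0.05,"yaw": 0.1}]}}

```text
time_s: 12.0
ee_pos: [445.4, 25.8, 64.3]
ee_rot: [-179.5, -0.9, 78.2]
force: [-0.1, 0.0, -1.0]
gripper_width: 18.1
```

>>> {"api": "drive_tool", "payload": {"moves": [{"claw": 1,"dx": 1,"dy": 0.02,"dz": -0.05,"yaw": 0.1},{"claw": 1,"dx": 1,"dy": 0,"dz": -0.05,"yaw": 0.1},{"claw": 1,"dx": 0.9,"dy": 0,"dz": -0.05,"yaw": 0.1},{"claw": 1,"dx": 0.8,"dy": 0,"dz": -0.05,"yaw": 0},{"claw": 1,"dx": 0,"dy": 0,"dz": 0,"yaw": 0}]}}

```text
time_s: 12.62
ee_pos: [460.8, 101.0, 66.0]
ee_rot: [-179.1, -0.7, 75.7]
force: [0.0, -0.4, -1.5]
gripper_width: 17.4
```

```bash
python3 -c "
from h import *
plan(462.4,104,72,76.5)
f=grab_frame('wrist'); crop(f,'w8.png',0,0,560,420,1.4)
f=grab_frame('side'); crop(f,'s8.png',100,100,330,270,3.4)"
```

```text
t 12.62 pos [460.8 101.   66. ] rot [-179.1   -0.7   75.7] F [ 0.  -0.4 -1.5] w 17.4 q [ 10.  18. 114.   1.  48.  24.]
[0.17, 0.04, -0.3, -0.1]
```

>>> {"api": "drive_tool", "payload": {"moves": [{"claw": 1,"dx": 0.15,"dy": 0.04,"dz": -0.3,"yaw": -0.1},{"claw": 1,"dx": 0,"dy": 0,"dz": 0,"yaw": 0}]}}

```text
time_s: 12.98
ee_pos: [461.7, 101.9, 72.3]
ee_rot: [-179.1, -0.7, 76.5]
force: [-0.1, -0.0, -1.0]
gripper_width: 17.6
```

```bash
python3 -c "
from h import *
plan(462.4,104,72,76.5)
f=grab_frame('wrist'); crop(f,'w9.png',0,0,560,420,1.4)"
```

```text
t 12.97 pos [461.7 101.9  72.3] rot [-179.1   -0.7   76.5] F [-0.1 -0.  -1. ] w 17.6 q [ 10.  18. 114.   1.  49.  23.]
[0.11, 0.01, 0.02, -0.0]
```

>>> {"api": "drive_tool", "payload": {"moves": [{"claw": 1,"dx": 0.5,"dy": 0,"dz": 0.02,"yaw": 0},{"claw": 1,"dx": 0.5,"dy": 0,"dz": 0,"yaw": 0},{"claw": 1,"dx": 0.5,"dy": 0,"dz": 0,"yaw": 0},{"claw": 1,"dx": 0.5,"dy": 0,"dz": 0,"yaw": 0}]}}

```text
time_s: 13.52
ee_pos: [471.1, 142.7, 72.1]
ee_rot: [-179.0, -0.7, 76.4]
force: [-1.0, -0.3, -2.1]
gripper_width: 17.8
```

```bash
python3 -c "
from h import *
st()
f=grab_frame('wrist'); crop(f,'w10.png',0,0,560,420,1.4)"
```

```text
t 13.53 pos [471.1 142.7  72.1] rot [-179.    -0.7   76.4] F [-1.  -0.3 -2.1] w 17.8 q [ 15.  19. 111.   1.  50.  28.]
```

>>> {"api": "drive_tool", "payload": {"moves": [{"claw": 1,"dx": 0.5,"dy": 0,"dz": 0,"yaw": 0},{"claw": 1,"dx": 0.5,"dy": 0,"dz": 0,"yaw": 0},{"claw": 1,"dx": 0,"dy": 0,"dz": 0,"yaw": 0}]}}

```text
time_s: 13.95
ee_pos: [476.8, 165.2, 72.4]
ee_rot: [-179.0, -0.7, 76.4]
force: [0.2, -1.0, -1.6]
gripper_width: 17.7
```

>>> {"api": "drive_tool", "payload": {"moves": [{"claw": 1,"dx": 0,"dy": 0,"dz": -0.3,"yaw": 0},{"claw": 1,"dx": 0,"dy": 0,"dz": -0.4,"yaw": 0},{"claw": 1,"dx": 0,"dy": 0,"dz": -0.4,"yaw": 0},{"claw": 1,"dx": 0,"dy": 0,"dz": -0.4,"yaw": 0}]}}

```text
time_s: 14.45
ee_pos: [476.4, 163.8, 103.8]
ee_rot: [-179.0, -0.7, 76.4]
force: [0.3, -0.3, -3.0]
gripper_width: 17.7
```

```bash
python3 -c "
from h import *
st()
f=grab_frame('side'); crop(f,'s11.png',100,100,330,270,3.4)"
```

```text
t 14.45 pos [476.4 163.8 103.8] rot [-179.    -0.7   76.4] F [ 0.3 -0.3 -3. ] w 17.7 q [ 17.  18. 108.   1.  55.  30.]
```

>>> {"api": "drive_tool", "payload": {"moves": [{"claw": 1,"dx": 0.45,"dy": 0,"dz": -0.8,"yaw": 0},{"claw": 1,"dx": 0.45,"dy": 0,"dz": -0.8,"yaw": 0},{"claw": 1,"dx": 0.5,"dy": 0,"dz": -0.6,"yaw": 0},{"claw": 1,"dx": 0.55,"dy": 0,"dz": -0.6,"yaw": 0}]}}

```text
time_s: 15.0
ee_pos: [485.7, 200.2, 163.0]
ee_rot: [-178.9, -0.5, 76.4]
force: [-0.2, -0.6, -2.4]
gripper_width: 17.7
```

>>> {"api": "drive_tool", "payload": {"moves": [{"claw": 1,"dx": 0.65,"dy": 0,"dz": -0.4,"yaw": 0},{"claw": 1,"dx": 0.7,"dy": 0,"dz": -0.35,"yaw": 0},{"claw": 1,"dx": 0.75,"dy": 0,"dz": -0.2,"yaw": 0},{"claw": 1,"dx": 0.75,"dy": 0,"dz": -0.15,"yaw": 0},{"claw": 1,"dx": 0,"dy": 0,"dz": 0,"yaw": 0}]}}

```text
time_s: 15.62
ee_pos: [501.0, 260.8, 187.2]
ee_rot: [-178.9, -0.6, 76.4]
force: [0.2, 0.2, -2.0]
gripper_width: 17.7
```

```bash
python3 -c "
from h import *
st()
f=grab_frame('wrist'); crop(f,'w12.png',0,0,560,420,1.4)
f=grab_frame('side'); crop(f,'s12.png',100,60,330,230,3.4)"
```

```text
t 15.62 pos [501.  260.8 187.2] rot [-178.9   -0.6   76.4] F [ 0.2  0.2 -2. ] w 17.7 q [26. 19. 93.  1. 69. 39.]
```

```bash
python3 -c "
from h import *
f=grab_frame('side'); crop(f,'s13.png',120,50,240,150,6.5)
f=grab_frame('scene'); crop(f,'c13.png',230,40,400,180,4.7)"
```

>>> {"api": "drive_tool", "payload": {"moves": [{"claw": 1,"dx": 0.4,"dy": 0,"dz": 0,"yaw": 0},{"claw": 1,"dx": 0.4,"dy": 0,"dz": 0,"yaw": 0},{"claw": 1,"dx": 0.2,"dy": 0,"dz": 0,"yaw": 0},{"claw": 1,"dx": 0,"dy": 0,"dz": 0,"yaw": 0}]}}

```text
time_s: 16.32
ee_pos: [505.1, 278.8, 186.9]
ee_rot: [-178.9, -0.5, 76.3]
force: [-0.7, 0.1, -2.6]
gripper_width: 17.7
```

>>> {"api": "drive_tool", "payload": {"moves": [{"claw": 1,"dx": -1,"dy": 0,"dz": 0,"yaw": 0},{"claw": 1,"dx": -1,"dy": 0,"dz": 0,"yaw": 0},{"claw": 1,"dx": -1,"dy": 0,"dz": 0,"yaw": -0.1},{"claw": 1,"dx": -1,"dy": 0,"dz": 0,"yaw": -0.1},{"claw": 1,"dx": -1,"dy": 0,"dz": 0,"yaw": -0.1}]}}

```text
time_s: 16.95
ee_pos: [479.6, 173.7, 186.2]
ee_rot: [-178.9, -0.4, 78.9]
force: [0.0, 0.2, -2.0]
gripper_width: 17.5
```

```bash
python3 -c "
from h import *
plan(426,-71,80,82.8)
f=grab_frame('side'); crop(f,'s14.png',80,20,400,260,2.4)
f=grab_frame('wrist'); crop(f,'w14.png',0,0,560,420,1.4)"
```

```text
t 16.95 pos [479.6 173.7 186.2] rot [-178.9   -0.4   78.9] F [ 0.   0.2 -2. ] w 17.5 q [ 18.  14. 100.   1.  67.  29.]
[-0.89, -0.02, 0.38, -0.03] | [-0.89, -0.02, 0.38, -0.03] | [-0.89, -0.03, 0.38, -0.03] | [-0.89, -0.03, 0.38, -0.03] | [-0.89, -0.04, 0.38, -0.03]
[-0.89, -0.04, 0.38, -0.03] | [-0.89, -0.05, 0.38, -0.03] | [-0.89, -0.05, 0.38, -0.03] | [-0.89, -0.05, 0.38, -0.03] | [-0.89, -0.06, 0.38, -0.03]
[-0.89, -0.06, 0.38, -0.03] | [-0.89, -0.07, 0.38, -0.03] | [-0.89, -0.07, 0.38, -0.03] | [-0.89, -0.08, 0.38, -0.03]
```

>>> {"api": "drive_tool", "payload": {"moves": [{"claw": 1,"dx": -1,"dy": -0.02,"dz": 0.3,"yaw": -0.05},{"claw": 1,"dx": -1,"dy": -0.02,"dz": 0.3,"yaw": -0.05},{"claw": 1,"dx": -1,"dy": -0.03,"dz": 0.4,"yaw": -0.05},{"claw": 1,"dx": -1,"dy": -0.03,"dz": 0.4,"yaw": -0.05},{"claw": 1,"dx": -1,"dy": -0.04,"dz": 0.4,"yaw": -0.05}]}}

```text
time_s: 17.68
ee_pos: [457.4, 72.1, 150.3]
ee_rot: [-179.2, -0.6, 80.8]
force: [0.6, 0.5, -1.1]
gripper_width: 17.9
```

>>> {"api": "drive_tool", "payload": {"moves": [{"claw": 1,"dx": -1,"dy": -0.04,"dz": 0.4,"yaw": -0.05},{"claw": 1,"dx": -1,"dy": -0.05,"dz": 0.4,"yaw": 0},{"claw": 1,"dx": -1,"dy": -0.05,"dz": 0.4,"yaw": 0},{"claw": 1,"dx": -1,"dy": -0.05,"dz": 0.4,"yaw": 0},{"claw": 1,"dx": -1,"dy": -0.06,"dz": 0.4,"yaw": 0}]}}

```text
time_s: 18.3
ee_pos: [435.5, -29.4, 109.2]
ee_rot: [-179.4, -0.8, 81.1]
force: [-1.0, 0.1, -1.8]
gripper_width: 18.0
```

```bash
python3 -c "
from h import *
plan(426,-71,40,82.8)"
```

```text
t 18.3 pos [435.5 -29.4 109.2] rot [-179.4   -0.8   81.1] F [-1.   0.1 -1.8] w 18.0 q [ -6.  12. 115.   1.  53.   2.]
[-0.43, -0.03, 0.69, -0.04] | [-0.43, -0.03, 0.69, -0.04] | [-0.43, -0.03, 0.69, -0.04] | [-0.43, -0.04, 0.69, -0.04] | [-0.42, -0.04, 0.69, -0.04]
```

>>> {"api": "drive_tool", "payload": {"moves": [{"claw": 1,"dx": -0.45,"dy": -0.03,"dz": 0.7,"yaw": -0.05},{"claw": 1,"dx": -0.45,"dy": -0.03,"dz": 0.7,"yaw": -0.05},{"claw": 1,"dx": -0.45,"dy": -0.03,"dz": 0.7,"yaw": -0.05},{"claw": 1,"dx": -0.45,"dy": -0.03,"dz": 0.7,"yaw": -0.05},{"claw": 1,"dx": -0.4,"dy": -0.03,"dz": 0.7,"yaw": 0}]}}

```text
time_s: 18.92
ee_pos: [426.1, -74.8, 38.6]
ee_rot: [-179.9, -0.8, 82.5]
force: [-0.1, 0.2, -1.5]
gripper_width: 17.9
```

>>> {"api": "drive_tool", "payload": {"moves": [{"claw": 1,"dx": 0,"dy": 0,"dz": 0.6,"yaw": 0},{"claw": 1,"dx": 0,"dy": 0,"dz": 0.6,"yaw": 0},{"claw": 1,"dx": 0,"dy": 0,"dz": 0.3,"yaw": 0},{"claw": 1,"dx": 0,"dy": 0,"dz": 0.2,"yaw": 0}]}}

```text
time_s: 19.42
ee_pos: [426.3, -74.3, 3.4]
ee_rot: [-179.9, -0.8, 82.4]
force: [-12.6, 0.6, 50.5]
gripper_width: 17.6
```

```bash
python3 -c "
from h import *
st()"
```

```text
t 19.43 pos [426.3 -74.3   3.4] rot [-179.9   -0.8   82.4] F [-12.6   0.6  50.5] w 17.6 q [-12.  21. 124.   1.  36.  -6.]
```

>>> {"api": "drive_tool", "payload": {"moves": [{"claw": 0.2,"dx": 0,"dy": 0,"dz": -0.05,"yaw": 0},{"claw": 0.2,"dx": 0,"dy": 0,"dz": 0,"yaw": 0},{"claw": 0,"dx": 0,"dy": 0,"dz": 0,"yaw": 0},{"claw": -0.3,"dx": 0,"dy": 0,"dz": -1,"yaw": 0},{"claw": -0.5,"dx": 0,"dy": 0,"dz": -1,"yaw": 0}]}}

```text
time_s: 20.05
ee_pos: [426.3, -74.5, 44.8]
ee_rot: [-179.9, -0.9, 82.5]
force: [-0.8, 0.4, -0.0]
gripper_width: 62.7
```

```bash
python3 -c "
from h import *
plan(588,-90,240,103)
f=grab_frame('wrist'); crop(f,'w15.png',0,0,560,420,1.4)"
```

```text
t 20.05 pos [426.3 -74.5  44.8] rot [-179.9   -0.9   82.5] F [-0.8  0.4 -0. ] w 62.7 q [-12.  17. 121.   1.  42.  -5.]
[0.02, 0.62, -0.75, -0.18] | [0.01, 0.62, -0.75, -0.18] | [-0.01, 0.62, -0.75, -0.18] | [-0.03, 0.62, -0.75, -0.18] | [-0.05, 0.62, -0.75, -0.18]
[-0.06, 0.62, -0.75, -0.18] | [-0.08, 0.62, -0.75, -0.18] | [-0.1, 0.62, -0.75, -0.18] | [-0.11, 0.61, -0.75, -0.18] | [-0.13, 0.61, -0.75, -0.18]
[-0.15, 0.61, -0.75, -0.18] | [-0.17, 0.6, -0.75, -0.18] | [-0.18, 0.6, -0.75, -0.18]
```

>>> {"api": "drive_tool", "payload": {"moves": [{"claw": -1,"dx": 0,"dy": 0,"dz": -1,"yaw": 0},{"claw": -1,"dx": 0,"dy": 0,"dz": -1,"yaw": -0.1},{"claw": -1,"dx": 0,"dy": 0.6,"dz": -1,"yaw": -0.3},{"claw": -1,"dx": 0,"dy": 0.7,"dz": -0.7,"yaw": -0.3},{"claw": -1,"dx": 0,"dy": 0.7,"dz": -0.7,"yaw": -0.3}]}}

```text
time_s: 20.72
ee_pos: [466.5, -78.5, 135.8]
ee_rot: [179.9, -0.8, 91.3]
force: [0.5, 0.6, -0.5]
gripper_width: 91.0
```

>>> {"api": "drive_tool", "payload": {"moves": [{"claw": -1,"dx": 0,"dy": 0.7,"dz": -0.7,"yaw": -0.3},{"claw": -1,"dx": -0.1,"dy": 0.7,"dz": -0.7,"yaw": -0.3},{"claw": -1,"dx": -0.1,"dy": 0.8,"dz": -0.7,"yaw": -0.3},{"claw": -1,"dx": -0.1,"dy": 0.8,"dz": -0.7,"yaw": -0.3},{"claw": -1,"dx": -0.1,"dy": 0.8,"dz": -0.7,"yaw": -0.2}]}}

```text
time_s: 21.35
ee_pos: [544.6, -78.2, 205.5]
ee_rot: [179.8, -0.8, 103.8]
force: [-0.4, -0.4, -0.7]
gripper_width: 91.2
```

```bash
python3 -c "
from h import *
plan(588,-90,240,103)
f=grab_frame('wrist'); crop(f,'w16.png',0,0,560,420,1.4)"
```

```text
t 21.35 pos [544.6 -78.2 205.5] rot [179.8  -0.8 103.8] F [-0.4 -0.4 -0.7] w 91.2 q [-10.  16.  94.   1.  70. -24.]
[-0.36, 0.66, -0.58, 0.03] | [-0.36, 0.66, -0.58, 0.03] | [-0.36, 0.66, -0.58, 0.03]
```

```bash
python3 -c "
from h import *
f=grab_frame('wrist'); k=1/1.4
def q(pts,z):
    P=np.array([onz(f,u*k,v*k,z) for u,v in pts])[:,:2]; print(P.mean(0).round(1),[(np.linalg.norm(P[(i+1)%4]-P[i]).round(1),np.degrees(np.arctan2(*(P[(i+1)%4]-P[i])[::-1])).round(1)) for i in range(4)])
q([(398,53),(565,57),(540,320),(393,316)],6)
q([(449,164),(524,166),(520.5,237),(446.5,234)],54)
"
```

```text
[592.3 -23.6] [(np.float64(108.8), np.float64(12.7)), (np.float64(180.0), np.float64(-77.4)), (np.float64(108.5), np.float64(-168.0)), (np.float64(178.8), np.float64(102.7))]
[591.7 -23.5] [(np.float64(44.8), np.float64(12.3)), (np.float64(42.7), np.float64(-75.5)), (np.float64(45.7), np.float64(-168.6)), (np.float64(41.9), np.float64(103.2))]
```

```bash
python3 -c "
from h import *
plan(592,-23.5,110,102.6)"
```

```text
t 21.45 pos [546.3 -78.3 206.4] rot [179.6  -0.7 103.7] F [0.2 0.5 0.3] w 91.2 q [-10.  16.  93.   1.  70. -24.]
[0.35, 0.48, 0.8, 0.02] | [0.36, 0.48, 0.8, 0.02] | [0.36, 0.48, 0.8, 0.02] | [0.36, 0.48, 0.8, 0.02] | [0.36, 0.47, 0.8, 0.02]
[0.36, 0.47, 0.8, 0.02]
```

>>> {"api": "drive_tool", "payload": {"moves": [{"claw": -1,"dx": 0.45,"dy": 0.6,"dz": 0.8,"yaw": 0.03},{"claw": -1,"dx": 0.45,"dy": 0.6,"dz": 0.8,"yaw": 0.03},{"claw": -1,"dx": 0.45,"dy": 0.6,"dz": 0.8,"yaw": 0.03},{"claw": -1,"dx": 0.45,"dy": 0.6,"dz": 0.8,"yaw": 0.03},{"claw": -1,"dx": 0.4,"dy": 0.5,"dz": 0.8,"yaw": 0.02}]}}

```text
time_s: 22.08
ee_pos: [592.6, -16.8, 118.8]
ee_rot: [179.9, -0.9, 102.3]
force: [0.7, 0.2, -0.2]
gripper_width: 91.2
```

```bash
python3 -c "
from h import *
plan(592,-23.5,13,102.6)
f=grab_frame('wrist'); crop(f,'w17.png',0,0,560,420,1.4)"
```

```text
t 22.07 pos [592.6 -16.8 118.8] rot [179.9  -0.9 102.3] F [ 0.7  0.2 -0.2] w 91.2 q [ -3.  24.  95.   1.  61. -16.]
[-0.05, -0.02, 0.88, -0.0] | [-0.05, -0.02, 0.88, -0.0] | [-0.05, -0.02, 0.88, -0.0] | [-0.05, -0.02, 0.88, -0.0] | [-0.05, -0.02, 0.88, -0.0]
[-0.05, -0.02, 0.88, -0.0]
```

```bash
python3 -c "
from h import *
s=st();f=grab_frame('wrist'); k=1/1.4
for p in [(336,275),(427,275),(428,361),(335,362)]: print(onz(f,p[0]*k,p[1]*k,54).round(1))
c=np.mean([onz(f,u*k,v*k,54) for u,v in [(336,275),(427,275),(428,361),(335,362)]],0);print(c)
c=np.mean([onz(f,u*k,v*k,6) for u,v in [(301,281),(326,281),(326,304),(301,304),(442,281),(467,281),(467,304),(442,304)]],0);print('holes',c)
c2=np.mean([onz(f,u*k,v*k,6) for u,v in [(301,281),(326,281),(326,304),(301,304)]],0)
c3=np.mean([onz(f,u*k,v*k,6) for u,v in [(442,281),(467,281),(467,304),(442,304)]],0);d=c3-c2;print(np.linalg.norm(d),np.degrees(np.arctan2(d[1],d[0])))
"
```

```text
t 22.12 pos [592.2 -15.6 116.5] rot [-179.9   -1.   102.4] F [-0.1  0.5 -0.6] w 91.1 q [ -3.  24.  95.   1.  61. -16.]
[561.9  -3.4  54. ]
[602.    5.4  54. ]
[612.  -34.9  54. ]
[569.4 -44.8  54. ]
[586.32087122 -19.41341956  54.        ]
holes [586.49041846 -19.43711041   6.        ]
77.30342943189025 12.425847817779498
```

```bash
python3 -c "
from h import *
plan(586.8,-20,40,102.5)"
```

```text
t 22.18 pos [591.6 -16.5 117.7] rot [-179.9   -0.9  102.4] F [-0.2  0.3 -1. ] w 91.1 q [ -3.  24.  95.   1.  61. -16.]
[-0.03, -0.07, 0.97, -0.0] | [-0.03, -0.07, 0.97, -0.0] | [-0.03, -0.07, 0.97, -0.0] | [-0.03, -0.07, 0.97, -0.0]
```

>>> {"api": "drive_tool", "payload": {"moves": [{"claw": -1,"dx": -0.03,"dy": -0.07,"dz": 1,"yaw": 0},{"claw": -1,"dx": -0.03,"dy": -0.07,"dz": 1,"yaw": 0},{"claw": -1,"dx": -0.03,"dy": -0.07,"dz": 1,"yaw": 0},{"claw": -1,"dx": -0.03,"dy": -0.07,"dz": 1,"yaw": 0}]}}

```text
time_s: 22.68
ee_pos: [589.0, -19.5, 38.5]
ee_rot: [179.7, -0.8, 102.5]
force: [-0.5, -0.4, -0.6]
gripper_width: 91.3
```

```bash
python3 -c "
from h import *
plan(586.8,-20,13,102.5)
f=grab_frame('wrist'); crop(f,'w18.png',0,0,560,420,1.4)"
```

```text
t 22.68 pos [589.  -19.5  38.5] rot [179.7  -0.8 102.5] F [-0.5 -0.4 -0.6] w 91.3 q [ -3.  29. 101.   1.  50. -17.]
[-0.0, -0.06, 0.64, -0.0] | [-0.0, -0.06, 0.64, -0.0]
```

```bash
python3 -c "
from h import *
s=st();f=grab_frame('wrist'); k=1/1.4
R=Ro.from_euler('xyz',s['ee_rot'],degrees=True).as_matrix()
for u,v,z in [(291.5,339,6),(483.5,338.5,6),(387,330,54)]:
    p=onz(f,u*k,v*k,z); print(p.round(1),(R.T@(p-s['ee_pos'])).round(1))
"
```

```text
t 22.73 pos [586.9 -19.5  35.8] rot [-180.    -0.8  102.4] F [-0.7 -0.5 -0.8] w 91.4 q [ -3.  29. 101.   1.  50. -17.]
[546.3 -28.9   6. ] [ -0.9 -41.7  29.8]
[621.2 -12.1   6. ] [-0.6 35.1 29.8]
[579.9  -0.6  54. ] [ 20.2  -2.8 -17.9]
```

>>> {"api": "drive_tool", "payload": {"moves": [{"claw": -1,"dx": -0.02,"dy": -0.08,"dz": 0.6,"yaw": 0},{"claw": -1,"dx": -0.02,"dy": -0.08,"dz": 0.55,"yaw": 0},{"claw": 1,"dx": 0,"dy": 0,"dz": 0,"yaw": 0},{"claw": 1,"dx": 0,"dy": 0,"dz": 0,"yaw": 0},{"claw": 1,"dx": 0,"dy": 0,"dz": 0,"yaw": 0}], "grip_force": 40}}

```text
time_s: 23.4
ee_pos: [585.9, -21.0, 15.1]
ee_rot: [179.7, -0.8, 102.4]
force: [-0.3, 1.0, 0.6]
gripper_width: 64.2
```

>>> {"api": "drive_tool", "payload": {"moves": [{"claw": 1,"dx": 0,"dy": 0,"dz": 0,"yaw": 0},{"claw": 1,"dx": 0,"dy": 0,"dz": 0,"yaw": 0},{"claw": 1,"dx": 0,"dy": 0,"dz": 0,"yaw": 0}]}}

```text
time_s: 23.78
ee_pos: [586.3, -21.0, 15.8]
ee_rot: [179.7, -0.7, 102.4]
force: [0.5, 0.1, -0.6]
gripper_width: 41.9
```

```bash
python3 -c "
from h import *
st()"
```

```text
t 23.77 pos [586.3 -21.   15.8] rot [179.7  -0.7 102.4] F [ 0.5  0.1 -0.6] w 41.9 q [ -4.  30. 103.   1.  47. -17.]
```

>>> {"api": "drive_tool", "payload": {"moves": [{"claw": -1,"dx": 0,"dy": 0,"dz": 0,"yaw": 0},{"claw": -1,"dx": 0,"dy": 0,"dz": 0,"yaw": 0},{"claw": -1,"dx": 0,"dy": 0,"dz": -0.4,"yaw": 0},{"claw": -1,"dx": 0,"dy": 0,"dz": -1,"yaw": 0},{"claw": -1,"dx": 0,"dy": 0,"dz": -1,"yaw": 0}]}}

```text
time_s: 24.4
ee_pos: [585.2, -21.6, 64.4]
ee_rot: [179.8, -0.8, 102.4]
force: [0.3, -0.9, -0.1]
gripper_width: 88.9
```

>>> {"api": "drive_tool", "payload": {"moves": [{"claw": -1,"dx": -0.4,"dy": 0,"dz": -1,"yaw": 0},{"claw": -1,"dx": -1,"dy": 0,"dz": -0.5,"yaw": 0},{"claw": -1,"dx": -1,"dy": 0,"dz": -0.3,"yaw": 0},{"claw": -1,"dx": -1,"dy": 0,"dz": 0,"yaw": 0},{"claw": -1,"dx": -1,"dy": 0,"dz": 0,"yaw": 0}]}}

```text
time_s: 25.02
ee_pos: [605.8, -112.9, 102.2]
ee_rot: [179.7, -0.7, 102.5]
force: [-0.1, 0.6, -0.8]
gripper_width: 91.2
```

```bash
python3 -c "
from h import *
plan(539,-285,100,104)"
```

```text
t 25.02 pos [ 605.8 -112.9  102.2] rot [179.7  -0.7 102.5] F [-0.1  0.6 -0.8] w 91.2 q [-12.  27.  93.   1.  60. -25.]
[-0.77, -0.51, 0.01, -0.02] | [-0.77, -0.51, 0.01, -0.02] | [-0.77, -0.52, 0.01, -0.02] | [-0.76, -0.52, 0.01, -0.02] | [-0.76, -0.52, 0.01, -0.02]
[-0.76, -0.52, 0.01, -0.02] | [-0.76, -0.52, 0.01, -0.02] | [-0.76, -0.53, 0.01, -0.02] | [-0.76, -0.53, 0.01, -0.02] | [-0.76, -0.53, 0.01, -0.02]
```

>>> {"api": "drive_tool", "payload": {"moves": [{"claw": -1,"dx": -0.85,"dy": -0.55,"dz": 0,"yaw": -0.02},{"claw": -1,"dx": -0.85,"dy": -0.55,"dz": 0,"yaw": -0.02},{"claw": -1,"dx": -0.85,"dy": -0.55,"dz": 0,"yaw": -0.02},{"claw": -1,"dx": -0.85,"dy": -0.55,"dz": 0,"yaw": -0.02},{"claw": -1,"dx": -0.85,"dy": -0.55,"dz": 0,"yaw": -0.02}]}}

```text
time_s: 25.65
ee_pos: [569.0, -216.4, 96.0]
ee_rot: [-180.0, -0.9, 103.2]
force: [-0.3, 0.4, 0.2]
gripper_width: 91.4
```

>>> {"api": "drive_tool", "payload": {"moves": [{"claw": -1,"dx": -0.75,"dy": -0.55,"dz": 0,"yaw": -0.02},{"claw": -1,"dx": -0.75,"dy": -0.55,"dz": 0,"yaw": -0.02},{"claw": -1,"dx": -0.7,"dy": -0.5,"dz": 0,"yaw": -0.02},{"claw": -1,"dx": -0.6,"dy": -0.5,"dz": 0,"yaw": 0},{"claw": -1,"dx": 0,"dy": 0,"dz": 0,"yaw": 0}]}}

```text
time_s: 26.28
ee_pos: [538.2, -287.0, 93.3]
ee_rot: [-179.9, -1.0, 103.6]
force: [-0.4, -0.7, 0.4]
gripper_width: 91.5
```

```bash
python3 -c "
from h import *
plan(539,-285,100,104)
f=grab_frame('wrist'); crop(f,'w19.png',0,0,560,420,1.4)"
```

```text
t 26.27 pos [ 538.2 -287.    93.3] rot [-179.9   -1.   103.6] F [-0.4 -0.7  0.4] w 91.5 q [-30.  27.  94.   1.  60. -43.]
[0.09, 0.06, -0.33, -0.05]
```

```bash
python3 -c "
from h import *
s=st();f=grab_frame('wrist'); k=1/1.4
R=Ro.from_euler('xyz',s['ee_rot'],degrees=True).as_matrix()
T=lambda u,v,z:(lambda p:(p.round(1),(R.T@(p-s['ee_pos'])).round(1)))(onz(f,u*k,v*k,z))
for n,u,v,z in [('pegL',304.5,324,45),('pegR',486,324,45),('s1',326,170.5,30),('s2',464,170.5,30),('c',264,98,30),('c',525,97,30),('c',287,493,30),('c',504,493,30)]: print(n,*T(u,v,z))
"
```

```text
t 26.32 pos [ 538.5 -286.5   93.4] rot [-179.9   -1.   103.6] F [ 0.3  0.  -0. ] w 91.0 q [-29.  27.  94.   1.  60. -43.]
pegL [ 500. -296.   45.] [ -1.  -39.6  48.4]
pegR [ 576.4 -277.3   45. ] [-0.9 39.2 48.3]
s1 [ 493.9 -231.    30. ] [ 63.2 -30.1  64.6]
s2 [ 551.7 -216.9   30. ] [63.3 29.4 64.5]
c [ 462.8 -208.2   30. ] [ 92.7 -55.   65.2]
c [ 568.4 -182.1   30. ] [93.2 53.8 64.9]
c [ 507.4 -391.7   30. ] [-96.1 -54.8  61.8]
c [ 614.  -365.6   30. ] [-95.8  54.9  61.5]
```

>>> {"api": "drive_tool", "payload": {"moves": [{"claw": -1,"dx": 0.8,"dy": 0.55,"dz": -0.3,"yaw": 0.02},{"claw": -1,"dx": 0.85,"dy": 0.55,"dz": -0.2,"yaw": 0.02},{"claw": -1,"dx": 0.85,"dy": 0.55,"dz": 0,"yaw": 0.02},{"claw": -1,"dx": 0.9,"dy": 0.55,"dz": 0,"yaw": 0.02},{"claw": -1,"dx": 0.9,"dy": 0.55,"dz": 0,"yaw": 0.02}]}}

```text
time_s: 27.0
ee_pos: [576.3, -179.8, 107.7]
ee_rot: [179.9, -1.1, 102.9]
force: [-0.1, -0.3, -0.1]
gripper_width: 91.4
```

>>> {"api": "drive_tool", "payload": {"moves": [{"claw": -1,"dx": 1,"dy": 0.55,"dz": 0,"yaw": 0.02},{"claw": -1,"dx": 1,"dy": 0.55,"dz": 0,"yaw": 0.02},{"claw": -1,"dx": 1,"dy": 0.55,"dz": 0,"yaw": 0},{"claw": -1,"dx": 1,"dy": 0.45,"dz": 0,"yaw": 0},{"claw": -1,"dx": 1,"dy": 0.4,"dz": 0,"yaw": 0}]}}

```text
time_s: 27.62
ee_pos: [605.8, -56.6, 113.1]
ee_rot: [179.7, -1.2, 103.0]
force: [0.9, -0.2, 0.0]
gripper_width: 91.2
```

```bash
python3 -c "
from h import *
plan(586,-21,60,102.4)"
```

```text
t 27.62 pos [605.8 -56.6 113.1] rot [179.7  -1.2 103. ] F [ 0.9 -0.2  0. ] w 91.2 q [ -7.  26.  93.   1.  61. -21.]
[0.49, -0.14, 0.66, 0.02] | [0.49, -0.14, 0.66, 0.02] | [0.49, -0.14, 0.66, 0.02] | [0.49, -0.15, 0.66, 0.02]
```

>>> {"api": "drive_tool", "payload": {"moves": [{"claw": -1,"dx": 0.6,"dy": -0.15,"dz": 0.7,"yaw": 0.02},{"claw": -1,"dx": 0.55,"dy": -0.15,"dz": 0.7,"yaw": 0.02},{"claw": -1,"dx": 0.55,"dy": -0.15,"dz": 0.7,"yaw": 0.02},{"claw": -1,"dx": 0.4,"dy": -0.15,"dz": 0.6,"yaw": 0.02},{"claw": -1,"dx": 0,"dy": 0,"dz": 0,"yaw": 0}]}}

```text
time_s: 28.25
ee_pos: [581.2, -9.3, 56.7]
ee_rot: [179.8, -1.3, 102.7]
force: [-0.4, -0.1, -0.1]
gripper_width: 91.1
```

```bash
python3 -c "
from h import *
plan(586,-21,14.5,102.4)
f=grab_frame('wrist'); crop(f,'w20.png',0,0,560,420,1.4)"
```

```text
t 28.25 pos [581.2  -9.3  56.7] rot [179.8  -1.3 102.7] F [-0.4 -0.1 -0.1] w 91.1 q [ -3.  27. 101.   2.  52. -16.]
[-0.21, 0.04, 0.7, 0.01] | [-0.21, 0.04, 0.7, 0.01] | [-0.21, 0.04, 0.7, 0.01]
```

>>> {"api": "drive_tool", "payload": {"moves": [{"claw": -1,"dx": -0.2,"dy": 0.04,"dz": 0.7,"yaw": 0},{"claw": -1,"dx": -0.2,"dy": 0.04,"dz": 0.7,"yaw": 0},{"claw": -1,"dx": -0.2,"dy": 0.04,"dz": 0.6,"yaw": 0},{"claw": -1,"dx": 0,"dy": 0,"dz": 0,"yaw": 0}]}}

```text
time_s: 28.8
ee_pos: [588.5, -22.0, 14.6]
ee_rot: [179.7, -1.2, 102.6]
force: [0.3, 0.1, 0.1]
gripper_width: 91.1
```

```bash
python3 -c "
from h import *
plan(586,-21,14.5,102.4)
s=telemetry.state();f=grab_frame('wrist'); crop(f,'w21.png',0,0,560,420,1.4)"
```

```text
t 28.8 pos [588.5 -22.   14.6] rot [179.7  -1.2 102.6] F [0.3 0.1 0.1] w 91.1 q [ -4.  30. 102.   2.  47. -18.]
[0.08, -0.11, 0.01, 0.02]
```

```bash
python3 -c "
from h import *
s=st();f=grab_frame('wrist'); k=1/1.4
R=Ro.from_euler('xyz',s['ee_rot'],degrees=True).as_matrix()
for u,v,z in [(281,357.5,6),(498,357,6),(389,419,54),(302,177,6),(478,177,6)]:
    p=onz(f,u*k,v*k,z); print(p.round(1),(R.T@(p-s['ee_pos'])).round(1))
"
```

```text
t 28.85 pos [588.8 -21.9  15.2] rot [179.6  -1.2 102.6] F [-1.   0.3 -0.2] w 91.0 q [ -4.  30. 102.   2.  47. -18.]
[548.3 -30.9   6. ] [ -0.1 -41.5   8.9]
[625.  -13.7   6. ] [-0.  37.   9.4]
[586.4 -21.4  54. ] [  1.9  -2.  -38.8]
[544.4  33.7   6. ] [ 63.8 -31.2  10.3]
[601.5  46.5   6. ] [63.8 27.2 10.7]
```

>>> {"api": "drive_tool", "payload": {"moves": [{"claw": 1,"dx": 0.0,"dy": -0.1,"dz": 0,"yaw": 0},{"claw": 1,"dx": 0,"dy": 0,"dz": 0,"yaw": 0},{"claw": 1,"dx": 0,"dy": 0,"dz": 0,"yaw": 0},{"claw": 1,"dx": 0,"dy": 0,"dz": 0,"yaw": 0},{"claw": 1,"dx": 0,"dy": 0,"dz": 0,"yaw": 0}], "grip_force": 50}}

```text
time_s: 29.52
ee_pos: [587.8, -22.0, 17.3]
ee_rot: [179.4, -1.1, 102.6]
force: [-2.3, -0.8, 0.2]
gripper_width: 44.1
```

>>> {"api": "drive_tool", "payload": {"moves": [{"claw": 1,"dx": 0,"dy": 0,"dz": 0,"yaw": 0},{"claw": 1,"dx": 0,"dy": 0,"dz": 0,"yaw": 0}]}}

```text
time_s: 29.78
ee_pos: [587.4, -22.0, 17.4]
ee_rot: [179.4, -1.2, 102.6]
force: [0.5, 0.2, 0.2]
gripper_width: 41.8
```

```bash
python3 -c "
from h import *
st()"
```

```text
t 29.77 pos [587.4 -22.   17.4] rot [179.4  -1.2 102.6] F [0.5 0.2 0.2] w 41.8 q [ -4.  30. 102.   2.  47. -18.]
```

>>> {"api": "drive_tool", "payload": {"moves": [{"claw": 1,"dx": 0,"dy": 0,"dz": -0.6,"yaw": 0},{"claw": 1,"dx": 0,"dy": 0,"dz": -1,"yaw": 0},{"claw": 1,"dx": 0,"dy": 0,"dz": -1,"yaw": 0},{"claw": 1,"dx": -0.2,"dy": 0,"dz": -1,"yaw": 0},{"claw": 1,"dx": -0.6,"dy": -0.2,"dz": -1,"yaw": 0}]}}

```text
time_s: 30.4
ee_pos: [583.8, -39.8, 109.1]
ee_rot: [179.9, -1.3, 102.7]
force: [0.2, 0.2, -4.2]
gripper_width: 42.0
```

```bash
python3 -c "
from h import *
plan(538.4,-287.3,110,103.65)
f=grab_frame('side'); crop(f,'s22.png',180,120,480,345,2.5)"
```

```text
t 30.4 pos [583.8 -39.8 109.1] rot [179.9  -1.3 102.7] F [ 0.2  0.2 -4.2] w 42.0 q [ -6.  24.  97.   1.  59. -19.]
[-0.89, -0.38, -0.0, -0.01] | [-0.89, -0.38, -0.0, -0.01] | [-0.89, -0.38, -0.0, -0.01] | [-0.89, -0.38, -0.0, -0.01] | [-0.89, -0.38, -0.0, -0.01]
[-0.89, -0.39, -0.0, -0.01] | [-0.89, -0.39, -0.0, -0.01] | [-0.89, -0.39, -0.0, -0.01] | [-0.89, -0.39, -0.0, -0.01] | [-0.89, -0.39, -0.0, -0.01]
[-0.89, -0.39, -0.0, -0.01] | [-0.88, -0.39, -0.0, -0.01] | [-0.88, -0.39, -0.0, -0.01]
```

>>> {"api": "drive_tool", "payload": {"moves": [{"claw": 1,"dx": -0.85,"dy": -0.4,"dz": 0,"yaw": -0.01},{"claw": 1,"dx": -0.9,"dy": -0.4,"dz": 0,"yaw": -0.01},{"claw": 1,"dx": -0.9,"dy": -0.4,"dz": 0,"yaw": -0.01},{"claw": 1,"dx": -0.9,"dy": -0.4,"dz": 0,"yaw": -0.01},{"claw": 1,"dx": -0.9,"dy": -0.4,"dz": 0,"yaw": -0.01}]}}

```text
time_s: 31.08
ee_pos: [561.9, -142.9, 106.0]
ee_rot: [-180.0, -1.3, 103.2]
force: [0.1, -0.2, -4.3]
gripper_width: 41.7
```

>>> {"api": "drive_tool", "payload": {"moves": [{"claw": 1,"dx": -0.9,"dy": -0.4,"dz": 0,"yaw": -0.01},{"claw": 1,"dx": -0.9,"dy": -0.4,"dz": 0,"yaw": -0.01},{"claw": 1,"dx": -0.9,"dy": -0.4,"dz": 0,"yaw": -0.01},{"claw": 1,"dx": -0.9,"dy": -0.4,"dz": 0,"yaw": -0.01},{"claw": 1,"dx": -0.7,"dy": -0.4,"dz": 0,"yaw": -0.01}]}}

```text
time_s: 31.7
ee_pos: [540.7, -243.1, 102.9]
ee_rot: [-179.9, -1.3, 103.5]
force: [0.1, 0.3, -4.7]
gripper_width: 42.0
```

```bash
python3 -c "
from h import *
plan(538.4,-287.3,80,103.65)"
```

```text
t 31.7 pos [ 540.7 -243.1  102.9] rot [-179.9   -1.3  103.5] F [ 0.1  0.3 -4.7] w 42.0 q [-26.  25.  96.   1.  60. -40.]
[-0.71, -0.21, 0.38, -0.0] | [-0.71, -0.21, 0.38, -0.0] | [-0.71, -0.21, 0.38, -0.0]
```

>>> {"api": "drive_tool", "payload": {"moves": [{"claw": 1,"dx": -0.75,"dy": -0.2,"dz": 0.3,"yaw": 0},{"claw": 1,"dx": -0.75,"dy": -0.2,"dz": 0.3,"yaw": 0},{"claw": 1,"dx": -0.65,"dy": -0.2,"dz": 0.3,"yaw": 0},{"claw": 1,"dx": 0,"dy": 0,"dz": 0,"yaw": 0}]}}

```text
time_s: 32.2
ee_pos: [538.5, -291.2, 82.0]
ee_rot: [-179.9, -1.4, 103.5]
force: [0.6, 0.1, -3.9]
gripper_width: 41.8
```

```bash
python3 -c "
from h import *
plan(538.4,-287.3,72,103.65)
f=grab_frame('wrist'); crop(f,'w23.png',0,0,560,420,1.4)"
```

```text
t 32.2 pos [ 538.5 -291.2   82. ] rot [-179.9   -1.4  103.5] F [ 0.6  0.1 -3.9] w 41.8 q [-30.  28.  94.   1.  59. -44.]
[0.19, 0.04, 0.5, -0.02]
```

```bash
python3 -c "
from h import *
s=st();f=grab_frame('wrist'); k=1/1.4
th=np.radians(103.65);ux=np.array([np.cos(th),np.sin(th)]);uy=np.array([np.sin(th),-np.cos(th)])
def T(u,v,z):
    p=onz(f,u*k,v*k,z)[:2]-s['ee_pos'][:2]; return np.array([p@ux,p@uy]).round(1)
zf=s['ee_pos'][2]-17.4+6
print('bed far edge -95:',T(257,84,30)-[95,0],T(534,84,30)-[95,0])
print('bed slot lower edge (65-6.5):',T(320,178,30)-[58.5,0],T(470,178,30)-[58.5,0])
print('bed slot outer edges -+47:',T(283,170,30)-[0,-47],T(509,170,30)-[0,47])
print('fl far -90',T(229,101,zf)-[90,0],T(561,101,zf)-[90,0])
print('fl slots-65',T(307.5,177,zf)-[65,0],T(482.5,177,zf)-[65,0])
"
```

```text
t 32.25 pos [ 538.7 -290.6   82.3] rot [-179.9   -1.4  103.5] F [ 0.7  0.  -4.3] w 42.0 q [-30.  28.  94.   1.  59. -44.]
bed far edge -95: [  3.5 -54.8] [ 3.3 54.8]
bed slot lower edge (65-6.5): [  3.6 -31.2] [ 3.4 30.7]
bed slot outer edges -+47: [65.3  0.7] [65.1 -0.4]
fl far -90 [ -1.7 -54.3] [-1.9 53.9]
fl slots-65 [ -1.  -29.7] [-1.1 29.2]
```

>>> {"api": "drive_tool", "payload": {"moves": [{"claw": 1,"dx": 0.24,"dy": 0.01,"dz": 0.2,"yaw": -0.02},{"claw": 1,"dx": 0.02,"dy": 0,"dz": 0.2,"yaw": 0},{"claw": 1,"dx": 0,"dy": 0,"dz": 0,"yaw": 0}]}}

```text
time_s: 32.67
ee_pos: [538.0, -282.9, 74.7]
ee_rot: [-180.0, -1.4, 103.8]
force: [0.4, -0.2, -4.8]
gripper_width: 41.9
```

```bash
python3 -c "
from h import *
s=st()
f=grab_frame('wrist'); crop(f,'w24.png',0,0,560,420,1.4)"
```

```text
t 32.67 pos [ 538.  -282.9   74.7] rot [-180.    -1.4  103.8] F [ 0.4 -0.2 -4.8] w 41.9 q [-29.  28.  95.   1.  57. -44.]
```

```bash
cat > chk.py <<'E'
from h import *
import sys
s=st();f=grab_frame('wrist'); k=1/1.4
th=np.radians(s['ee_rot'][2]);ux=np.array([np.cos(th),np.sin(th)]);uy=np.array([np.sin(th),-np.cos(th)])
def T(u,v,z):
    p=onz(f,u*k,v*k,z)[:2]-s['ee_pos'][:2]; return np.array([p@ux,p@uy]).round(1)
E
python3 -c "
from chk import *
zf=s['ee_pos'][2]-17.4+6
print('bed slot corners -> center', T(276,166,30)-[71.5,-47],T(276,199,30)-[58.5,-47],T(509,166,30)-[71.5,47],T(509,199,30)-[58.5,47])
print('fl slots-65',T(307.5,177,zf)-[65,0],T(482.5,177,zf)-[65,0])
"
```

```text
t 32.73 pos [ 538.1 -283.    74.9] rot [180.   -1.4 103.8] F [ 0.5  0.9 -4.3] w 41.8 q [-29.  28.  95.   1.  57. -44.]
bed slot corners -> center [-4.6 -0.5] [-4.5 -1.2] [-4.5 -2.1] [-4.4 -1.4]
fl slots-65 [ -1.1 -29.8] [-1.  29.1]
```

>>> {"api": "drive_tool", "payload": {"moves": [{"claw": 1,"dx": -0.16,"dy": -0.04,"dz": 0.15,"yaw": 0},{"claw": 1,"dx": 0,"dy": 0,"dz": 0,"yaw": 0}]}}

```text
time_s: 33.02
ee_pos: [538.5, -286.8, 72.0]
ee_rot: [180.0, -1.3, 103.8]
force: [0.2, 0.3, -4.4]
gripper_width: 42.0
```

```bash
python3 -c "
from h import *
s=plan(538,-286.3,60,103.7)
f=grab_frame('wrist'); crop(f,'w25.png',0,0,560,420,1.4)"
```

```text
t 33.02 pos [ 538.5 -286.8   72. ] rot [180.   -1.3 103.8] F [ 0.2  0.3 -4.4] w 42.0 q [-30.  29.  95.   1.  57. -44.]
[0.03, -0.02, 0.6, 0.01]
```

>>> {"api": "drive_tool", "payload": {"moves": [{"claw": 1,"dx": 0.03,"dy": -0.01,"dz": 0.35,"yaw": 0},{"claw": 1,"dx": 0.01,"dy": 0,"dz": 0.3,"yaw": 0}]}}

```text
time_s: 33.33
ee_pos: [538.4, -286.0, 58.9]
ee_rot: [179.9, -1.3, 103.8]
force: [-0.3, 0.8, -4.2]
gripper_width: 41.9
```

```bash
python3 -c "
from h import *
s=plan(538,-286.3,50,103.7)
f=grab_frame('wrist'); crop(f,'w26.png',0,0,560,420,1.4)"
```

```text
t 33.33 pos [ 538.4 -286.    58.9] rot [179.9  -1.3 103.8] F [-0.3  0.8 -4.2] w 41.9 q [-30.  29.  96.   1.  55. -44.]
[-0.01, -0.02, 0.44, 0.01]
```

>>> {"api": "drive_tool", "payload": {"moves": [{"claw": 1,"dx": 0,"dy": -0.01,"dz": 0.3,"yaw": 0},{"claw": 1,"dx": 0,"dy": 0,"dz": 0.25,"yaw": 0},{"claw": 1,"dx": 0,"dy": 0,"dz": 0.1,"yaw": 0}]}}

```text
time_s: 33.75
ee_pos: [537.5, -285.5, 47.1]
ee_rot: [180.0, -1.3, 103.8]
force: [-5.3, 1.9, 15.7]
gripper_width: 41.4
```

```bash
python3 -c "
from h import *
s=plan(538,-286.3,47,103.7)
f=grab_frame('side'); crop(f,'s27.png',280,200,480,350,3.8)"
```

```text
t 33.75 pos [ 537.5 -285.5   47.1] rot [180.   -1.3 103.8] F [-5.3  1.9 15.7] w 41.4 q [-30.  30.  97.   1.  54. -44.]
[-0.04, 0.01, 0.0, 0.01]
```

Seated: pegs are through and the flange touches the plate at 16 N. Releasing.

>>> {"api": "drive_tool", "payload": {"moves": [{"claw": -1,"dx": 0,"dy": 0,"dz": 0,"yaw": 0},{"claw": -1,"dx": 0,"dy": 0,"dz": 0,"yaw": 0},{"claw": -1,"dx": 0,"dy": 0,"dz": -0.4,"yaw": 0},{"claw": -1,"dx": 0,"dy": 0,"dz": -1,"yaw": 0},{"claw": -1,"dx": 0,"dy": 0,"dz": -1,"yaw": 0}]}}

```text
time_s: 34.42
ee_pos: [538.5, -287.0, 97.0]
ee_rot: [179.9, -1.3, 103.8]
force: [-0.5, -1.5, -0.3]
gripper_width: 88.9
```

>>> {"api": "drive_tool", "payload": {"moves": [{"claw": -1,"dx": 0,"dy": 0,"dz": -1,"yaw": 0},{"claw": -1,"dx": 0,"dy": 0,"dz": -1,"yaw": 0}]}}

```text
time_s: 34.67
ee_pos: [539.0, -288.0, 139.2]
ee_rot: [179.8, -1.2, 103.8]
force: [-0.1, -0.2, 0.3]
gripper_width: 91.4
```

```bash
python3 -c "
from h import *
s=plan(485,200,230,76.5)
f=grab_frame('wrist'); crop(f,'w28.png',0,0,560,420,1.4)"
```

```text
t 34.67 pos [ 539.  -288.   139.2] rot [179.8  -1.2 103.8] F [-0.1 -0.2  0.3] w 91.4 q [-30.  25.  91.   1.  65. -44.]
[0.97, 0.13, -0.18, 0.13] | [0.98, 0.11, -0.18, 0.13] | [0.98, 0.09, -0.18, 0.13] | [0.98, 0.07, -0.18, 0.13] | [0.98, 0.05, -0.18, 0.13]
[0.98, 0.03, -0.18, 0.13] | [0.98, 0.02, -0.18, 0.13] | [0.98, -0.0, -0.18, 0.13] | [0.98, -0.02, -0.18, 0.13] | [0.98, -0.04, -0.18, 0.13]
[0.98, -0.06, -0.18, 0.13] | [0.98, -0.08, -0.18, 0.13] | [0.98, -0.1, -0.18, 0.13] | [0.98, -0.11, -0.18, 0.13] | [0.97, -0.13, -0.18, 0.13]
[0.97, -0.15, -0.18, 0.13] | [0.97, -0.17, -0.18, 0.13] | [0.96, -0.19, -0.18, 0.13] | [0.96, -0.21, -0.18, 0.13] | [0.96, -0.23, -0.18, 0.13]
[0.95, -0.24, -0.18, 0.13] | [0.95, -0.26, -0.18, 0.13] | [0.94, -0.28, -0.18, 0.13] | [0.94, -0.3, -0.18, 0.13] | [0.93, -0.32, -0.18, 0.13]
```

>>> {"api": "drive_tool", "payload": {"moves": [{"claw": -1,"dx": 1,"dy": 0.13,"dz": -0.2,"yaw": 0.15},{"claw": -1,"dx": 1,"dy": 0.1,"dz": -0.2,"yaw": 0.15},{"claw": -1,"dx": 1,"dy": 0.1,"dz": -0.2,"yaw": 0.15},{"claw": -1,"dx": 1,"dy": 0.05,"dz": -0.2,"yaw": 0.15},{"claw": -1,"dx": 1,"dy": 0.05,"dz": -0.2,"yaw": 0.15}]}}

```text
time_s: 35.35
ee_pos: [530.2, -188.4, 164.9]
ee_rot: [179.6, -0.9, 97.0]
force: [1.5, -0.8, -0.2]
gripper_width: 91.2
```

>>> {"api": "drive_tool", "payload": {"moves": [{"claw": -1,"dx": 1,"dy": 0.05,"dz": -0.2,"yaw": 0.15},{"claw": -1,"dx": 1,"dy": 0,"dz": -0.2,"yaw": 0.15},{"claw": -1,"dx": 1,"dy": 0,"dz": -0.2,"yaw": 0.15},{"claw": -1,"dx": 1,"dy": 0,"dz": -0.2,"yaw": 0.15},{"claw": -1,"dx": 1,"dy": 0,"dz": -0.2,"yaw": 0.15}]}}

```text
time_s: 35.98
ee_pos: [523.2, -85.7, 186.8]
ee_rot: [179.6, -1.0, 90.3]
force: [0.1, 0.9, 0.3]
gripper_width: 91.3
```

>>> {"api": "drive_tool", "payload": {"moves": [{"claw": -1,"dx": 1,"dy": 0,"dz": -0.2,"yaw": 0.15},{"claw": -1,"dx": 1,"dy": 0,"dz": -0.2,"yaw": 0.15},{"claw": -1,"dx": 1,"dy": 0,"dz": -0.2,"yaw": 0.15},{"claw": -1,"dx": 1,"dy": 0,"dz": -0.2,"yaw": 0.15},{"claw": -1,"dx": 1,"dy": 0,"dz": -0.2,"yaw": 0.15}]}}

```text
time_s: 36.6
ee_pos: [527.1, 17.2, 209.0]
ee_rot: [179.7, -1.0, 83.6]
force: [0.1, -0.2, -0.0]
gripper_width: 91.4
```

```bash
python3 -c "
from h import *
s=plan(500,250,200,76.5)"
```

```text
t 36.6 pos [527.1  17.2 209. ] rot [179.7  -1.   83.6] F [ 0.1 -0.2 -0. ] w 91.4 q [ 0. 14. 97.  1. 69.  6.]
[0.95, -0.22, 0.04, 0.07] | [0.95, -0.23, 0.04, 0.07] | [0.95, -0.24, 0.04, 0.07] | [0.94, -0.25, 0.04, 0.07] | [0.94, -0.26, 0.04, 0.07]
[0.94, -0.27, 0.04, 0.07] | [0.94, -0.28, 0.04, 0.07] | [0.93, -0.29, 0.04, 0.07] | [0.93, -0.3, 0.04, 0.07] | [0.93, -0.31, 0.04, 0.07]
[0.92, -0.32, 0.04, 0.07] | [0.92, -0.33, 0.04, 0.07]
```

>>> {"api": "drive_tool", "payload": {"moves": [{"claw": -1,"dx": 0.95,"dy": -0.22,"dz": 0.05,"yaw": 0.08},{"claw": -1,"dx": 0.95,"dy": -0.22,"dz": 0.05,"yaw": 0.08},{"claw": -1,"dx": 0.95,"dy": -0.25,"dz": 0.05,"yaw": 0.08},{"claw": -1,"dx": 0.95,"dy": -0.25,"dz": 0.05,"yaw": 0.08},{"claw": -1,"dx": 0.95,"dy": -0.25,"dz": 0.05,"yaw": 0.08}]}}

```text
time_s: 37.22
ee_pos: [516.7, 118.1, 205.5]
ee_rot: [179.6, -1.1, 80.1]
force: [0.2, -0.7, -0.3]
gripper_width: 91.0
```

>>> {"api": "drive_tool", "payload": {"moves": [{"claw": -1,"dx": 0.95,"dy": -0.27,"dz": 0,"yaw": 0.08},{"claw": -1,"dx": 0.95,"dy": -0.27,"dz": 0,"yaw": 0.08},{"claw": -1,"dx": 0.95,"dy": -0.3,"dz": 0,"yaw": 0.08},{"claw": -1,"dx": 0.95,"dy": -0.3,"dz": 0,"yaw": 0.08},{"claw": -1,"dx": 0.95,"dy": -0.3,"dz": 0,"yaw": 0.08}]}}

```text
time_s: 37.85
ee_pos: [506.6, 220.3, 206.5]
ee_rot: [179.6, -1.1, 76.5]
force: [-0.2, 0.5, 0.6]
gripper_width: 91.0
```

```bash
python3 -c "
from h import *
s=plan(500,250,200,76.5)
f=grab_frame('wrist'); crop(f,'w29.png',0,0,560,420,1.4)"
```

```text
t 37.85 pos [506.6 220.3 206.5] rot [179.6  -1.1  76.5] F [-0.2  0.5  0.6] w 91.0 q [22. 16. 94.  1. 69. 35.]
[0.68, -0.33, 0.16, 0.0] | [0.68, -0.33, 0.16, 0.0]
```

```bash
python3 -c "
from chk import *
for n,u0,u1,v0,v1 in [('L',219,287,117,137),('M',322,388.5,117,138),('R',424,491,116,137)]:
    a=T(u0,(v0+v1)/2,82);b=T(u1,(v0+v1)/2,82); print(n,a,b,'c',(a+b)/2, onz(f,(u0+u1)/2*k,(v0+v1)/2*k,82).round(1),'len',np.linalg.norm(b-a))
for n,u,v in [('L',272,131),('M',360,131),('R',449,130)]: print('collar',n,T(u,v,34))
print('front wall outer corners z90',T(188,255,90),T(527,252,90), T(187,245,90),T(209,241,90))
"
```

```text
t 37.9 pos [506.5 222.6 206.5] rot [179.7  -1.2  76.6] F [-0.1  2.8  1.1] w 91.1 q [22. 16. 94.  1. 69. 35.]
L [ 85.2 -93.1] [ 85.2 -57. ] c [ 85.2  -75.05] [453.3 322.9  82. ] len 36.099999999999994
M [ 85.  -38.3] [85.  -2.9] c [ 85.  -20.6] [506.2 310.1  82. ] len 35.4
R [85.6 16. ] [85.6 51.8] c [85.6 33.9] [559.4 298.   82. ] len 35.8
collar L [ 85.2 -75.5]
collar M [ 85.2 -20.9]
collar R [85.8 34.4]
front wall outer corners z90 [  17.6 -113.1] [19.2 73.2] [  23.1 -113.1] [  25.3 -100.9]
```

```bash
python3 -c "
from h import *
plan(506.5,305,115,76.5)"
```

```text
t 37.95 pos [506.6 221.  206.4] rot [179.6  -1.1  76.7] F [ 1.2 -0.1  0.5] w 91.1 q [22. 16. 94.  1. 69. 35.]
[0.58, -0.14, 0.65, 0.0] | [0.58, -0.14, 0.65, 0.0] | [0.58, -0.14, 0.65, 0.0] | [0.58, -0.14, 0.65, 0.0] | [0.58, -0.14, 0.65, 0.0]
[0.58, -0.14, 0.65, 0.0] | [0.58, -0.14, 0.65, 0.0]
```

>>> {"api": "drive_tool", "payload": {"moves": [{"claw": 0.09,"dx": 0.65,"dy": -0.15,"dz": 0.7,"yaw": 0},{"claw": 0.09,"dx": 0.65,"dy": -0.15,"dz": 0.7,"yaw": 0},{"claw": 0.09,"dx": 0.65,"dy": -0.15,"dz": 0.7,"yaw": 0},{"claw": 0.09,"dx": 0.6,"dy": -0.15,"dz": 0.7,"yaw": 0},{"claw": 0.09,"dx": 0.6,"dy": -0.15,"dz": 0.7,"yaw": 0}]}}

```text
time_s: 38.58
ee_pos: [507.5, 289.3, 132.4]
ee_rot: [179.6, -1.1, 76.6]
force: [0.2, 0.4, -0.4]
gripper_width: 44.2
```

>>> {"api": "drive_tool", "payload": {"moves": [{"claw": 0.09,"dx": 0.6,"dy": -0.14,"dz": 0.6,"yaw": 0},{"claw": 0.09,"dx": 0.4,"dy": -0.1,"dz": 0.4,"yaw": 0},{"claw": 0.09,"dx": 0,"dy": 0,"dz": 0,"yaw": 0}]}}

```text
time_s: 38.95
ee_pos: [506.9, 312.3, 109.6]
ee_rot: [179.8, -1.0, 76.7]
force: [-0.4, -0.3, 0.6]
gripper_width: 41.8
```

```bash
python3 -c "
from h import *
s=plan(506.5,308,100,76.5)
f=grab_frame('wrist'); crop(f,'w30.png',0,0,560,420,1.4)"
```

```text
t 38.95 pos [506.9 312.3 109.6] rot [179.8  -1.   76.7] F [-0.4 -0.3  0.6] w 41.8 q [30. 24. 96.  1. 59. 43.]
[-0.21, 0.03, 0.48, 0.02]
```

```bash
python3 -c "
from chk import *
for n,u0,u1 in [('L',217,288),('M',353,441),('R',502,577)]:
    print(n,T(u0,351,82),T(u1,351,82))
print('side walls z90', T(150,355,90),T(162,355,90),T(628,355,90),T(643,355,90))
"
```

```text
t 39.0 pos [507.1 312.1 110. ] rot [179.7  -1.   76.6] F [-0.2 -0.4 -0.3] w 41.1 q [30. 24. 96.  1. 59. 43.]
L [ -4.9 -70.8] [ -4.9 -42.6]
M [ -4.9 -16.7] [-4.9 18.4]
R [-5.  42.7] [-5.  72.7]
side walls z90 [ -3.4 -93.7] [ -3.4 -89.1] [-3.6 89.5] [-3.6 95.3]
```

>>> {"api": "drive_tool", "payload": {"moves": [{"claw": 0.09,"dx": -0.25,"dy": 0.04,"dz": 0.4,"yaw": 0},{"claw": 0.09,"dx": 0,"dy": 0,"dz": 0.4,"yaw": 0},{"claw": 0.09,"dx": 0,"dy": 0,"dz": 0.4,"yaw": 0}]}}

```text
time_s: 39.42
ee_pos: [508.1, 306.3, 86.7]
ee_rot: [179.6, -1.1, 76.6]
force: [0.5, -0.2, -0.5]
gripper_width: 41.8
```

```bash
python3 -c "
from h import *
s=st()
f=grab_frame('wrist'); crop(f,'w31.png',0,0,560,420,1.4)"
```

```text
t 39.42 pos [508.1 306.3  86.7] rot [179.6  -1.1  76.6] F [ 0.5 -0.2 -0.5] w 41.8 q [30. 25. 98.  1. 55. 43.]
```

```bash
python3 -c "
from chk import *
print(T(341,358,82),T(439,358,82))
"
```

```text
t 39.48 pos [507.4 305.9  85.4] rot [179.7  -1.   76.6] F [-0.4 -0.4 -1.3] w 41.6 q [30. 25. 98.  1. 55. 43.]
[  2. -19.] [ 1.9 15.4]
```

>>> {"api": "drive_tool", "payload": {"moves": [{"claw": 0.09,"dx": 0.08,"dy": -0.09,"dz": 0,"yaw": 0},{"claw": 0.09,"dx": 0,"dy": 0,"dz": 0.3,"yaw": 0},{"claw": 0.09,"dx": 0,"dy": 0,"dz": 0.3,"yaw": 0}]}}

```text
time_s: 39.9
ee_pos: [506.6, 308.7, 73.9]
ee_rot: [179.6, -1.1, 76.6]
force: [0.4, -0.3, 0.1]
gripper_width: 41.5
```

```bash
python3 -c "
from h import *
s=st()
f=grab_frame('wrist'); crop(f,'w32.png',0,0,560,420,1.4)"
```

```text
t 39.9 pos [506.6 308.7  73.9] rot [179.6  -1.1  76.6] F [ 0.4 -0.3  0.1] w 41.5 q [30. 26. 99.  1. 54. 43.]
```

>>> {"api": "drive_tool", "payload": {"moves": [{"claw": 0.09,"dx": 0,"dy": 0,"dz": 0.35,"yaw": 0},{"claw": 0.09,"dx": 0,"dy": 0,"dz": 0.35,"yaw": 0},{"claw": 0.09,"dx": 0,"dy": 0,"dz": 0.2,"yaw": 0}]}}

```text
time_s: 40.33
ee_pos: [506.3, 308.7, 53.6]
ee_rot: [179.7, -1.0, 76.6]
force: [0.8, 0.5, -0.3]
gripper_width: 41.1
```

```bash
python3 -c "
from h import *
s=st()"
```

```text
t 40.33 pos [506.3 308.7  53.6] rot [179.7  -1.   76.6] F [ 0.8  0.5 -0.3] w 41.1 q [ 30.  28. 100.   1.  51.  43.]
```

>>> {"api": "drive_tool", "payload": {"moves": [{"claw": 1,"dx": 0,"dy": 0,"dz": 0,"yaw": 0},{"claw": 1,"dx": 0,"dy": 0,"dz": 0,"yaw": 0},{"claw": 1,"dx": 0,"dy": 0,"dz": 0,"yaw": 0},{"claw": 1,"dx": 0,"dy": 0,"dz": 0,"yaw": 0}], "grip_force": 40}}

```text
time_s: 40.83
ee_pos: [506.2, 308.7, 53.3]
ee_rot: [179.7, -1.0, 76.6]
force: [0.8, -0.1, -1.7]
gripper_width: 35.5
```

>>> {"api": "drive_tool", "payload": {"moves": [{"claw": 1,"dx": 0,"dy": 0,"dz": -0.4,"yaw": 0},{"claw": 1,"dx": 0,"dy": 0,"dz": -0.6,"yaw": 0}]}}

```text
time_s: 41.08
ee_pos: [505.5, 308.1, 73.8]
ee_rot: [179.8, -0.9, 76.6]
force: [0.2, 0.9, -0.4]
gripper_width: 35.7
```

```bash
python3 -c "
from h import *
s=st()
f=grab_frame('wrist'); crop(f,'w33.png',0,0,560,420,1.4)"
```

```text
t 41.08 pos [505.5 308.1  73.8] rot [179.8  -0.9  76.6] F [ 0.2  0.9 -0.4] w 35.7 q [30. 26. 99.  1. 54. 43.]
```

>>> {"api": "drive_tool", "payload": {"moves": [{"claw": 1,"dx": 0,"dy": 0,"dz": -0.9,"yaw": 0},{"claw": 1,"dx": 0,"dy": 0,"dz": -0.9,"yaw": 0},{"claw": 1,"dx": 0,"dy": 0,"dz": -0.9,"yaw": 0},{"claw": 1,"dx": 0,"dy": 0,"dz": -0.9,"yaw": 0},{"claw": 1,"dx": -0.3,"dy": 0,"dz": -0.9,"yaw": 0}]}}

```text
time_s: 41.75
ee_pos: [504.3, 301.5, 170.9]
ee_rot: [179.5, -1.2, 76.6]
force: [0.9, -0.8, -0.8]
gripper_width: 35.6
```

>>> {"api": "drive_tool", "payload": {"moves": [{"claw": 1,"dx": -1,"dy": 0.2,"dz": -0.1,"yaw": 0},{"claw": 1,"dx": -1,"dy": 0.2,"dz": 0,"yaw": -0.15},{"claw": 1,"dx": -1,"dy": 0.2,"dz": 0,"yaw": -0.15},{"claw": 1,"dx": -1,"dy": 0.2,"dz": 0,"yaw": -0.15},{"claw": 1,"dx": -1,"dy": 0.2,"dz": 0,"yaw": -0.15}]}}

```text
time_s: 42.38
ee_pos: [502.0, 192.7, 171.3]
ee_rot: [179.3, -1.1, 82.0]
force: [0.7, 0.2, -1.2]
gripper_width: 35.8
```

```bash
python3 -c "
from h import *
s=plan(553.4,-350.2,150,103.7)
f=grab_frame('wrist'); crop(f,'w34.png',0,0,560,420,1.4)"
```

```text
t 42.38 pos [502.  192.7 171.3] rot [179.3  -1.1  82. ] F [ 0.7  0.2 -1.2] w 35.8 q [19. 16. 99.  1. 63. 27.]
[-0.95, 0.23, 0.04, -0.09] | [-0.95, 0.21, 0.04, -0.09] | [-0.95, 0.2, 0.04, -0.09] | [-0.96, 0.19, 0.04, -0.09] | [-0.96, 0.17, 0.04, -0.09]
[-0.96, 0.16, 0.04, -0.09] | [-0.96, 0.15, 0.04, -0.09] | [-0.96, 0.14, 0.04, -0.09] | [-0.97, 0.12, 0.04, -0.09] | [-0.97, 0.11, 0.04, -0.09]
[-0.97, 0.1, 0.04, -0.09] | [-0.97, 0.08, 0.04, -0.09] | [-0.97, 0.07, 0.04, -0.09] | [-0.97, 0.06, 0.04, -0.09] | [-0.97, 0.04, 0.04, -0.09]
[-0.97, 0.03, 0.04, -0.09] | [-0.97, 0.02, 0.04, -0.09] | [-0.97, 0.0, 0.04, -0.09] | [-0.97, -0.01, 0.04, -0.09] | [-0.97, -0.02, 0.04, -0.09]
[-0.97, -0.04, 0.04, -0.09] | [-0.97, -0.05, 0.04, -0.09] | [-0.97, -0.06, 0.04, -0.09] | [-0.97, -0.07, 0.04, -0.09] | [-0.97, -0.09, 0.04, -0.09]
[-0.97, -0.1, 0.04, -0.09] | [-0.97, -0.11, 0.04, -0.09] | [-0.97, -0.13, 0.04, -0.09]
```

>>> {"api": "drive_tool", "payload": {"moves": [{"claw": 1,"dx": -1,"dy": 0.23,"dz": 0.05,"yaw": -0.1},{"claw": 1,"dx": -1,"dy": 0.2,"dz": 0.05,"yaw": -0.1},{"claw": 1,"dx": -1,"dy": 0.2,"dz": 0.05,"yaw": -0.1},{"claw": 1,"dx": -1,"dy": 0.2,"dz": 0.05,"yaw": -0.1},{"claw": 1,"dx": -1,"dy": 0.2,"dz": 0.05,"yaw": -0.1}]}}

```text
time_s: 43.05
ee_pos: [508.0, 82.1, 162.4]
ee_rot: [179.5, -0.8, 86.3]
force: [0.2, -0.5, -0.0]
gripper_width: 35.5
```

>>> {"api": "drive_tool", "payload": {"moves": [{"claw": 1,"dx": -1,"dy": 0.2,"dz": 0,"yaw": -0.1},{"claw": 1,"dx": -1,"dy": 0.2,"dz": 0,"yaw": -0.1},{"claw": 1,"dx": -1,"dy": 0.15,"dz": 0,"yaw": -0.1},{"claw": 1,"dx": -1,"dy": 0.15,"dz": 0,"yaw": -0.1},{"claw": 1,"dx": -1,"dy": 0.15,"dz": 0,"yaw": -0.1}]}}

```text
time_s: 43.68
ee_pos: [517.5, -24.8, 158.8]
ee_rot: [179.8, -0.7, 90.5]
force: [-0.6, -0.3, -1.3]
gripper_width: 35.7
```

>>> {"api": "drive_tool", "payload": {"moves": [{"claw": 1,"dx": -1,"dy": 0.1,"dz": 0,"yaw": -0.1},{"claw": 1,"dx": -1,"dy": 0.1,"dz": 0,"yaw": -0.1},{"claw": 1,"dx": -1,"dy": 0.1,"dz": 0,"yaw": -0.1},{"claw": 1,"dx": -1,"dy": 0.05,"dz": 0,"yaw": -0.1},{"claw": 1,"dx": -1,"dy": 0.05,"dz": 0,"yaw": -0.1}]}}

```text
time_s: 44.3
ee_pos: [525.2, -130.0, 155.2]
ee_rot: [180.0, -0.7, 94.7]
force: [0.6, 0.1, -0.7]
gripper_width: 35.8
```

>>> {"api": "drive_tool", "payload": {"moves": [{"claw": 1,"dx": -1,"dy": 0,"dz": 0,"yaw": -0.1},{"claw": 1,"dx": -1,"dy": 0,"dz": 0,"yaw": -0.1},{"claw": 1,"dx": -1,"dy": 0,"dz": 0,"yaw": -0.1},{"claw": 1,"dx": -1,"dy": 0,"dz": 0,"yaw": -0.1},{"claw": 1,"dx": -1,"dy": 0,"dz": 0,"yaw": -0.1}]}}

```text
time_s: 44.92
ee_pos: [531.8, -234.2, 151.3]
ee_rot: [-179.8, -0.8, 99.0]
force: [0.6, -0.1, -0.6]
gripper_width: 35.6
```

```bash
python3 -c "
from h import *
s=plan(553.4,-350.2,130,103.7)
from chk import *
z=s['ee_pos'][2]+28.7
print(T(343,393,z),T(455,393,z))"
```

```text
t 44.92 pos [ 531.8 -234.2  151.3] rot [-179.8   -0.8   99. ] F [ 0.6 -0.1 -0.6] w 35.6 q [-25.  22.  94.   1.  65. -34.]
[-0.98, 0.03, 0.18, -0.09] | [-0.98, 0.01, 0.18, -0.09] | [-0.98, -0.0, 0.18, -0.09] | [-0.98, -0.01, 0.18, -0.09] | [-0.98, -0.03, 0.18, -0.09]
[-0.98, -0.04, 0.18, -0.09]
t 44.92 pos [ 531.8 -234.2  151.3] rot [-179.8   -0.8   99. ] F [ 0.6 -0.1 -0.6] w 35.6 q [-25.  22.  94.   1.  65. -34.]
[  4.2 -15.3] [ 4.3 17.2]
```

>>> {"api": "drive_tool", "payload": {"moves": [{"claw": 1,"dx": -0.3,"dy": 0.3,"dz": -0.9,"yaw": -0.1},{"claw": 1,"dx": -1,"dy": 0.3,"dz": -0.1,"yaw": -0.1},{"claw": 1,"dx": -1,"dy": 0.1,"dz": 0,"yaw": -0.1},{"claw": 1,"dx": -1,"dy": 0,"dz": 0,"yaw": -0.1},{"claw": 1,"dx": -1,"dy": -0.1,"dz": 0,"yaw": -0.1}]}}

```text
time_s: 45.6
ee_pos: [557.1, -320.0, 168.1]
ee_rot: [-179.6, -1.0, 103.2]
force: [0.8, 0.6, -0.8]
gripper_width: 35.6
```

```bash
python3 -c "
from h import *
s=plan(553.4,-350.2,130,103.7)"
```

```text
t 45.6 pos [ 557.1 -320.   168.1] rot [-179.6   -1.   103.2] F [ 0.8  0.6 -0.8] w 35.6 q [-31.  27.  83.   0.  71. -44.]
[-0.48, -0.17, 0.64, -0.02] | [-0.48, -0.18, 0.64, -0.02] | [-0.48, -0.18, 0.64, -0.02]
```

>>> {"api": "drive_tool", "payload": {"moves": [{"claw": 1,"dx": -0.5,"dy": -0.18,"dz": 0.5,"yaw": -0.03},{"claw": 1,"dx": -0.5,"dy": -0.18,"dz": 0.6,"yaw": -0.02},{"claw": 1,"dx": -0.4,"dy": -0.18,"dz": 0.7,"yaw": 0},{"claw": 1,"dx": 0,"dy": 0,"dz": 0,"yaw": 0}]}}

```text
time_s: 46.1
ee_pos: [549.9, -349.6, 126.9]
ee_rot: [-179.4, -1.2, 103.5]
force: [-0.6, 1.0, -1.0]
gripper_width: 35.7
```

```bash
python3 -c "
from h import *
s=plan(553.2,-349.5,110,103.7)
f=grab_frame('wrist'); crop(f,'w35.png',0,0,560,420,1.4)"
```

```text
t 46.1 pos [ 549.9 -349.6  126.9] rot [-179.4   -1.2  103.5] F [-0.6  1.  -1. ] w 35.7 q [-34.  29.  85.   0.  67. -47.]
[-0.03, 0.16, 0.85, -0.02]
```

```bash
python3 -c "
from chk import *
print('slot3',T(403.5,297.7,30),T(372,297,30),T(435,297,30))
print('flange slot3',T(403,298,36))
print('collar',)
z=s['ee_pos'][2]+28.7
print(T(343,393,z),T(455,393,z))
"
```

```text
t 46.15 pos [ 550.5 -349.5  127.8] rot [-179.5   -1.2  103.5] F [-0.9 -0.3 -0.8] w 35.3 q [-34.  29.  85.   0.  67. -47.]
slot3 [-1.6  3.3] [ -1.3 -13.2] [-1.2 19.8]
flange slot3 [-0.2  3. ]
collar
[  4.  -15.2] [ 4.1 17.3]
```

>>> {"api": "drive_tool", "payload": {"moves": [{"claw": 1,"dx": 0,"dy": 0.13,"dz": 0.7,"yaw": -0.02},{"claw": 1,"dx": 0,"dy": 0,"dz": 0.7,"yaw": 0},{"claw": 1,"dx": 0,"dy": 0,"dz": 0.5,"yaw": 0},{"claw": 1,"dx": 0,"dy": 0,"dz": 0,"yaw": 0}]}}

```text
time_s: 46.7
ee_pos: [553.8, -347.1, 88.4]
ee_rot: [-179.6, -1.1, 103.8]
force: [0.1, 0.1, -0.6]
gripper_width: 36.0
```

```bash
python3 -c "
from h import *
s=plan(553.2,-349.5,60,103.7)
f=grab_frame('wrist'); crop(f,'w36.png',0,0,560,420,1.4)
f=grab_frame('scene'); crop(f,'c36.png',90,180,250,300,4.8)"
```

```text
t 46.7 pos [ 553.8 -347.1   88.4] rot [-179.6   -1.1  103.8] F [ 0.1  0.1 -0.6] w 36.0 q [-33.  31.  88.   1.  62. -47.]
[-0.05, -0.03, 0.71, 0.01] | [-0.05, -0.03, 0.71, 0.01]
```

```bash
python3 -c "
from chk import *
print('flange top edge minus 9',T(352,306,36)-[9,0],T(436,306,36)-[9,0])
print('bed top edge minus 6.5',T(357,310,30)-[6.5,0],T(431,310,30)-[6.5,0])
print('block top',[T(*p,84) for p in[(327,115),(458,115),(457,246),(330,246)]])
z=s['ee_pos'][2]+28.7
print('tab',T(343,393,z),T(455,393,z))
"
```

```text
t 46.8 pos [ 554.4 -347.6   89.6] rot [-179.7   -1.   103.8] F [-0.2 -0.  -0. ] w 35.5 q [-33.  31.  87.   1.  62. -47.]
flange top edge minus 9 [ -2.6 -19.5] [-2.5 17.4]
bed top edge minus 6.5 [ -3.8 -17.8] [-3.7 15.7]
block top [array([ 83.3, -21.9]), array([83.4, 19.5]), array([41.5, 20.4]), array([ 41.4, -22.2])]
tab [  4.  -15.3] [ 4.2 17.3]
```

>>> {"api": "drive_tool", "payload": {"moves": [{"claw": 1,"dx": -0.1,"dy": -0.05,"dz": 0.1,"yaw": 0},{"claw": 1,"dx": 0,"dy": 0,"dz": 0.4,"yaw": 0},{"claw": 1,"dx": 0,"dy": 0,"dz": 0.3,"yaw": 0}]}}

```text
time_s: 47.22
ee_pos: [554.7, -350.6, 74.6]
ee_rot: [-179.8, -0.8, 103.8]
force: [-0.0, 0.9, 9.6]
gripper_width: 35.5
```

```bash
python3 -c "
from h import *
s=plan(553.2,-349.5,60,103.7)
f=grab_frame('wrist'); crop(f,'w37.png',0,0,560,420,1.4)"
```

```text
t 47.23 pos [ 554.7 -350.6   74.6] rot [-179.8   -0.8  103.8] F [-0.   0.9  9.6] w 35.5 q [-34.  32.  88.   1.  60. -48.]
[0.07, -0.06, 0.73, 0.01]
```

>>> {"api": "drive_tool", "payload": {"moves": [{"claw": 1,"dx": 0.08,"dy": -0.06,"dz": -0.1,"yaw": 0},{"claw": 1,"dx": 0,"dy": 0,"dz": 0,"yaw": 0}]}}

```text
time_s: 47.52
ee_pos: [552.6, -348.9, 75.6]
ee_rot: [-179.8, -0.9, 103.8]
force: [0.4, -0.5, -0.4]
gripper_width: 35.5
```

```bash
python3 -c "
from h import *
s=plan(553.2,-349.5,60,103.7)"
```

```text
t 47.52 pos [ 552.6 -348.9   75.6] rot [-179.8   -0.9  103.8] F [ 0.4 -0.5 -0.4] w 35.5 q [-34.  32.  89.   1.  60. -48.]
[-0.04, 0.02, 0.78, 0.01]
```

>>> {"api": "drive_tool", "payload": {"moves": [{"claw": 1,"dx": -0.02,"dy": 0.02,"dz": 0.25,"yaw": 0},{"claw": 1,"dx": 0,"dy": 0,"dz": 0.2,"yaw": 0}]}}

```text
time_s: 47.78
ee_pos: [553.4, -349.3, 66.7]
ee_rot: [-179.8, -0.9, 103.8]
force: [-0.0, -0.7, -0.6]
gripper_width: 35.5
```

```bash
python3 -c "
from h import *
s=plan(553.2,-349.5,60,103.7)"
```

```text
t 47.77 pos [ 553.4 -349.3   66.7] rot [-179.8   -0.9  103.8] F [-0.  -0.7 -0.6] w 35.5 q [-33.  32.  89.   1.  59. -48.]
[-0.01, -0.01, 0.33, 0.01]
```

>>> {"api": "drive_tool", "payload": {"moves": [{"claw": 1,"dx": 0,"dy": 0,"dz": 0.2,"yaw": 0},{"claw": 1,"dx": 0,"dy": 0,"dz": 0.15,"yaw": 0},{"claw": 1,"dx": 0,"dy": 0,"dz": 0.05,"yaw": 0}]}}

```text
time_s: 48.15
ee_pos: [553.2, -349.1, 59.0]
ee_rot: [-179.8, -0.9, 103.8]
force: [-2.5, 1.1, 10.8]
gripper_width: 35.9
```

```bash
python3 -c "
from h import *
s=st()"
```

```text
t 48.15 pos [ 553.2 -349.1   59. ] rot [-179.8   -0.9  103.8] F [-2.5  1.1 10.8] w 35.9 q [-33.  33.  90.   1.  59. -48.]
```

>>> {"api": "drive_tool", "payload": {"moves": [{"claw": 1,"dx": 0,"dy": 0,"dz": -0.04,"yaw": 0.5},{"claw": 1,"dx": 0,"dy": 0,"dz": 0,"yaw": 0.9},{"claw": 1,"dx": 0,"dy": 0,"dz": 0,"yaw": 1},{"claw": 1,"dx": 0,"dy": 0,"dz": 0,"yaw": 1},{"claw": 1,"dx": 0,"dy": 0,"dz": 0,"yaw": 1}]}}

```text
time_s: 48.78
ee_pos: [553.4, -349.2, 59.7]
ee_rot: [-179.3, -0.5, 64.7]
force: [-0.0, -0.4, -0.4]
gripper_width: 35.8
```

```bash
python3 -c "
from h import *
s=plan(553.2,-349.3,59,13.8)"
```

```text
t 48.77 pos [ 553.4 -349.2   59.7] rot [-179.3   -0.5   64.7] F [-0.  -0.4 -0.4] w 35.8 q [-33.  33.  90.   1.  59.  -9.]
[-0.0, -0.0, 0.01, 0.99] | [-0.0, -0.0, 0.01, 0.99] | [-0.0, -0.0, 0.01, 0.99] | [-0.0, -0.0, 0.01, 0.99] | [-0.0, -0.0, 0.01, 0.99]
[-0.0, 0.0, 0.01, 0.99]
```

>>> {"api": "drive_tool", "payload": {"moves": [{"claw": 1,"dx": 0,"dy": 0,"dz": 0.01,"yaw": 1},{"claw": 1,"dx": 0,"dy": 0,"dz": 0.01,"yaw": 1},{"claw": 1,"dx": 0,"dy": 0,"dz": 0.01,"yaw": 1},{"claw": 1,"dx": 0,"dy": 0,"dz": 0.01,"yaw": 1},{"claw": 1,"dx": 0,"dy": 0,"dz": 0,"yaw": 1}]}}

```text
time_s: 49.4
ee_pos: [555.1, -348.2, 59.3]
ee_rot: [-179.1, -0.1, 20.3]
force: [0.4, 0.9, -0.7]
gripper_width: 35.8
```

>>> {"api": "drive_tool", "payload": {"moves": [{"claw": 1,"dx": 0,"dy": 0,"dz": 0,"yaw": 0.9},{"claw": 1,"dx": 0,"dy": 0,"dz": 0.03,"yaw": 0.2}]}}

```text
time_s: 49.65
ee_pos: [555.5, -348.1, 59.2]
ee_rot: [-179.1, -0.0, 10.5]
force: [-0.6, 0.9, 4.9]
gripper_width: 35.6
```

```bash
python3 -c "
from h import *
s=plan(553.2,-349.3,59,13.8)
f=grab_frame('wrist'); crop(f,'w38.png',0,0,560,420,1.4)"
```

```text
t 49.65 pos [ 555.5 -348.1   59.2] rot [-179.1   -0.    10.5] F [-0.6  0.9  4.9] w 35.6 q [-33.  33.  90.   1.  58.  46.]
[-0.12, 0.04, 0.01, -0.38]
```

>>> {"api": "drive_tool", "payload": {"moves": [{"claw": 0.05,"dx": 0,"dy": 0,"dz": 0,"yaw": 0},{"claw": 0.05,"dx": 0,"dy": 0,"dz": 0,"yaw": 0},{"claw": 0.05,"dx": 0,"dy": 0,"dz": -0.5,"yaw": 0},{"claw": 0.05,"dx": 0,"dy": 0,"dz": -1,"yaw": 0},{"claw": 0.05,"dx": 0,"dy": 0,"dz": -1,"yaw": 0}]}}

```text
time_s: 50.32
ee_pos: [554.6, -348.6, 109.3]
ee_rot: [-179.0, 0.1, 10.7]
force: [0.1, -1.0, -0.2]
gripper_width: 43.4
```

>>> {"api": "drive_tool", "payload": {"moves": [{"claw": 0.05,"dx": 0,"dy": 0,"dz": -1,"yaw": -0.5},{"claw": 0.05,"dx": 0,"dy": 0,"dz": -1,"yaw": -0.5},{"claw": 0.05,"dx": 0,"dy": -0.5,"dz": -0.8,"yaw": -0.5}]}}

```text
time_s: 50.7
ee_pos: [552.0, -341.0, 169.5]
ee_rot: [-179.2, -0.2, 24.1]
force: [-0.1, -0.6, -0.5]
gripper_width: 43.2
```

```bash
python3 -c "
from h import *
s=plan(445,280,210,76.5)
f=grab_frame('scene'); crop(f,'c39.png',90,180,310,345,3.5)"
```

```text
t 50.7 pos [ 552.  -341.   169.5] rot [-179.2   -0.2   24.1] F [-0.1 -0.6 -0.5] w 43.2 q [-33.  27.  83.   1.  71.  33.]
[0.24, -0.95, -0.06, -0.19] | [0.27, -0.95, -0.06, -0.19] | [0.3, -0.94, -0.06, -0.19] | [0.32, -0.93, -0.06, -0.19] | [0.35, -0.92, -0.06, -0.19]
[0.38, -0.91, -0.06, -0.19] | [0.4, -0.9, -0.06, -0.19] | [0.43, -0.89, -0.06, -0.19] | [0.45, -0.87, -0.06, -0.19] | [0.48, -0.86, -0.06, -0.19]
[0.5, -0.85, -0.06, -0.19] | [0.53, -0.83, -0.06, -0.19] | [0.55, -0.82, -0.06, -0.19] | [0.57, -0.8, -0.06, -0.19] | [0.6, -0.78, -0.06, -0.19]
[0.62, -0.77, -0.06, -0.19] | [0.64, -0.75, -0.06, -0.19] | [0.66, -0.73, -0.06, -0.19] | [0.68, -0.71, -0.06, -0.19] | [0.7, -0.69, -0.06, -0.19]
[0.72, -0.67, -0.06, -0.19] | [0.74, -0.65, -0.06, -0.19] | [0.76, -0.63, -0.06, -0.19] | [0.78, -0.61, -0.06, -0.19] | [0.79, -0.58, -0.06, -0.19]
[0.81, -0.56, -0.06, -0.19] | [0.82, -0.54, -0.06, -0.19] | [0.84, -0.51, -0.06, -0.19] | [0.85, -0.49, -0.06, -0.19] | [0.87, -0.47, -0.06, -0.19]
[0.88, -0.44, -0.06, -0.19] | [0.89, -0.41, -0.06, -0.19]
```

>>> {"api": "drive_tool", "payload": {"moves": [{"claw": 0.09,"dx": 0.25,"dy": -0.95,"dz": -0.1,"yaw": -0.25},{"claw": 0.09,"dx": 0.28,"dy": -0.95,"dz": -0.1,"yaw": -0.25},{"claw": 0.09,"dx": 0.3,"dy": -0.95,"dz": -0.1,"yaw": -0.25},{"claw": 0.09,"dx": 0.35,"dy": -0.95,"dz": -0.1,"yaw": -0.25},{"claw": 0.09,"dx": 0.4,"dy": -0.95,"dz": -0.1,"yaw": -0.25}]}}

```text
time_s: 51.38
ee_pos: [532.4, -234.8, 182.8]
ee_rot: [-179.2, -0.4, 35.5]
force: [-0.5, 0.5, -1.0]
gripper_width: 41.5
```

>>> {"api": "drive_tool", "payload": {"moves": [{"claw": 0.09,"dx": 0.4,"dy": -0.95,"dz": -0.1,"yaw": -0.25},{"claw": 0.09,"dx": 0.45,"dy": -0.9,"dz": -0.1,"yaw": -0.25},{"claw": 0.09,"dx": 0.5,"dy": -0.9,"dz": -0.1,"yaw": -0.25},{"claw": 0.09,"dx": 0.55,"dy": -0.9,"dz": -0.1,"yaw": -0.25},{"claw": 0.09,"dx": 0.55,"dy": -0.85,"dz": -0.1,"yaw": -0.25}]}}

```text
time_s: 52.0
ee_pos: [510.3, -126.9, 195.4]
ee_rot: [-179.3, -0.6, 47.0]
force: [-0.7, -1.2, -0.0]
gripper_width: 41.7
```

>>> {"api": "drive_tool", "payload": {"moves": [{"claw": 0.09,"dx": 0.6,"dy": -0.8,"dz": -0.1,"yaw": -0.25},{"claw": 0.09,"dx": 0.65,"dy": -0.8,"dz": -0.1,"yaw": -0.25},{"claw": 0.09,"dx": 0.65,"dy": -0.8,"dz": -0.1,"yaw": -0.25},{"claw": 0.09,"dx": 0.7,"dy": -0.75,"dz": -0.1,"yaw": -0.25},{"claw": 0.09,"dx": 0.7,"dy": -0.7,"dz": -0.1,"yaw": -0.25}]}}

```text
time_s: 52.62
ee_pos: [489.4, -20.6, 207.9]
ee_rot: [-179.5, -0.7, 58.6]
force: [-0.0, 0.5, 0.4]
gripper_width: 41.2
```

```bash
python3 -c "
from h import *
s=plan(450,285,190,76.5)"
```

```text
t 52.62 pos [489.4 -20.6 207.9] rot [-179.5   -0.7   58.6] F [-0.   0.5  0.4] w 41.2 q [ -4.  11. 101.   1.  68.  27.]
[0.75, -0.6, 0.06, -0.13] | [0.76, -0.59, 0.06, -0.13] | [0.77, -0.57, 0.06, -0.13] | [0.78, -0.56, 0.06, -0.13] | [0.8, -0.54, 0.06, -0.13]
[0.81, -0.53, 0.06, -0.13] | [0.82, -0.51, 0.06, -0.13] | [0.83, -0.5, 0.06, -0.13] | [0.84, -0.48, 0.06, -0.13] | [0.84, -0.46, 0.06, -0.13]
[0.85, -0.45, 0.06, -0.13] | [0.86, -0.43, 0.06, -0.13] | [0.87, -0.41, 0.06, -0.13] | [0.88, -0.39, 0.06, -0.13] | [0.89, -0.38, 0.06, -0.13]
[0.89, -0.36, 0.06, -0.13]
```

>>> {"api": "drive_tool", "payload": {"moves": [{"claw": 0.09,"dx": 0.75,"dy": -0.6,"dz": 0.05,"yaw": -0.15},{"claw": 0.09,"dx": 0.76,"dy": -0.6,"dz": 0.05,"yaw": -0.15},{"claw": 0.09,"dx": 0.77,"dy": -0.58,"dz": 0.05,"yaw": -0.15},{"claw": 0.09,"dx": 0.8,"dy": -0.56,"dz": 0.05,"yaw": -0.15},{"claw": 0.09,"dx": 0.8,"dy": -0.55,"dz": 0.05,"yaw": -0.15}]}}

```text
time_s: 53.25
ee_pos: [474.0, 81.7, 205.3]
ee_rot: [-179.7, -0.8, 65.6]
force: [0.2, 0.3, 0.3]
gripper_width: 41.3
```

>>> {"api": "drive_tool", "payload": {"moves": [{"claw": 0.09,"dx": 0.82,"dy": -0.55,"dz": 0.05,"yaw": -0.15},{"claw": 0.09,"dx": 0.83,"dy": -0.5,"dz": 0.05,"yaw": -0.15},{"claw": 0.09,"dx": 0.85,"dy": -0.5,"dz": 0.05,"yaw": -0.15},{"claw": 0.09,"dx": 0.85,"dy": -0.48,"dz": 0.05,"yaw": -0.15},{"claw": 0.09,"dx": 0.86,"dy": -0.46,"dz": 0.05,"yaw": -0.15}]}}

```text
time_s: 53.88
ee_pos: [456.0, 184.6, 202.2]
ee_rot: [-179.8, -0.9, 72.7]
force: [0.6, -0.4, -0.4]
gripper_width: 41.2
```

>>> {"api": "drive_tool", "payload": {"moves": [{"claw": 0.09,"dx": 0.88,"dy": -0.45,"dz": 0.05,"yaw": -0.1},{"claw": 0.09,"dx": 0.88,"dy": -0.4,"dz": 0.05,"yaw": -0.1},{"claw": 0.09,"dx": 0.88,"dy": -0.4,"dz": 0.05,"yaw": -0.05},{"claw": 0.09,"dx": 0.6,"dy": -0.3,"dz": 0.05,"yaw": 0}]}}

```text
time_s: 54.38
ee_pos: [441.6, 260.2, 199.7]
ee_rot: [-179.9, -0.9, 75.3]
force: [-0.0, -0.4, 0.2]
gripper_width: 41.6
```

```bash
python3 -c "
from h import *
s=plan(453,320,110,76.5)
f=grab_frame('wrist'); crop(f,'w40.png',0,0,560,420,1.4)"
```

```text
t 54.38 pos [441.6 260.2 199.7] rot [-179.9   -0.9   75.3] F [-0.  -0.4  0.2] w 41.6 q [29. 13. 99.  1. 67. 43.]
[0.51, -0.04, 0.75, -0.02] | [0.51, -0.03, 0.75, -0.02] | [0.51, -0.03, 0.75, -0.02] | [0.51, -0.03, 0.75, -0.02] | [0.51, -0.03, 0.75, -0.02]
[0.51, -0.03, 0.75, -0.02]
```

>>> {"api": "drive_tool", "payload": {"moves": [{"claw": 0.09,"dx": 0.55,"dy": -0.03,"dz": 0.8,"yaw": -0.03},{"claw": 0.09,"dx": 0.55,"dy": -0.03,"dz": 0.8,"yaw": -0.03},{"claw": 0.09,"dx": 0.55,"dy": -0.03,"dz": 0.8,"yaw": -0.03},{"claw": 0.09,"dx": 0.5,"dy": -0.03,"dz": 0.8,"yaw": -0.03},{"claw": 0.09,"dx": 0.5,"dy": -0.03,"dz": 0.8,"yaw": -0.02}]}}

```text
time_s: 55.05
ee_pos: [452.3, 317.3, 114.8]
ee_rot: [-179.9, -0.9, 76.6]
force: [0.0, 0.1, -0.4]
gripper_width: 41.2
```

```bash
python3 -c "
from h import *
s=plan(452.9,321.5,96,76.5)"
```

```text
t 55.05 pos [452.3 317.3 114.8] rot [-179.9   -0.9   76.6] F [ 0.   0.1 -0.4] w 41.2 q [ 33.  21. 101.   1.  57.  46.]
[0.21, -0.02, 0.94, 0.01]
```

>>> {"api": "drive_tool", "payload": {"moves": [{"claw": 0.09,"dx": 0.15,"dy": -0.02,"dz": 0.5,"yaw": 0.01},{"claw": 0.09,"dx": 0.06,"dy": 0,"dz": 0.5,"yaw": 0},{"claw": 0.09,"dx": 0,"dy": 0,"dz": 0,"yaw": 0}]}}

```text
time_s: 55.42
ee_pos: [452.3, 322.0, 91.6]
ee_rot: [-179.7, -0.8, 76.5]
force: [0.4, -0.5, 0.5]
gripper_width: 41.4
```

```bash
python3 -c "
from h import *
s=plan(452.9,321.5,96,76.5)
f=grab_frame('wrist'); crop(f,'w41.png',0,0,560,420,1.4)"
```

```text
t 55.42 pos [452.3 322.   91.6] rot [-179.7   -0.8   76.5] F [ 0.4 -0.5  0.5] w 41.4 q [ 34.  22. 103.   1.  55.  47.]
[-0.02, 0.04, -0.22, 0.0]
```

>>> {"api": "drive_tool", "payload": {"moves": [{"claw": 0.09,"dx": -0.02,"dy": 0.04,"dz": 0.3,"yaw": 0},{"claw": 0.09,"dx": 0,"dy": 0,"dz": 0.4,"yaw": 0},{"claw": 0.09,"dx": 0,"dy": 0,"dz": 0.4,"yaw": 0}]}}

```text
time_s: 55.85
ee_pos: [454.5, 322.1, 70.7]
ee_rot: [-180.0, -1.0, 76.5]
force: [0.0, 0.5, -0.0]
gripper_width: 41.6
```

```bash
python3 -c "
from h import *
s=plan(452.9,321.5,56,76.5)
f=grab_frame('wrist'); crop(f,'w42.png',0,0,560,420,1.4)"
```

```text
t 55.85 pos [454.5 322.1  70.7] rot [-180.    -1.    76.5] F [ 0.   0.5 -0. ] w 41.6 q [ 34.  24. 104.   1.  51.  47.]
[-0.05, -0.07, 0.74, -0.0]
```

>>> {"api": "drive_tool", "payload": {"moves": [{"claw": 0.09,"dx": -0.02,"dy": -0.06,"dz": 0.1,"yaw": 0},{"claw": 0.09,"dx": 0,"dy": 0,"dz": 0.35,"yaw": 0},{"claw": 0.09,"dx": 0,"dy": 0,"dz": 0.3,"yaw": 0}]}}

```text
time_s: 56.28
ee_pos: [452.6, 321.9, 53.8]
ee_rot: [-179.9, -0.9, 76.5]
force: [-1.0, -0.1, -0.4]
gripper_width: 41.7
```

>>> {"api": "drive_tool", "payload": {"moves": [{"claw": 1,"dx": 0,"dy": 0,"dz": 0,"yaw": 0},{"claw": 1,"dx": 0,"dy": 0,"dz": 0,"yaw": 0},{"claw": 1,"dx": 0,"dy": 0,"dz": 0,"yaw": 0},{"claw": 1,"dx": 0,"dy": 0,"dz": 0,"yaw": 0}]}}

```text
time_s: 56.78
ee_pos: [452.4, 321.8, 53.3]
ee_rot: [-179.9, -0.9, 76.5]
force: [-0.3, -0.1, -0.9]
gripper_width: 35.7
```

```bash
python3 -c "
from h import *
s=st()
f=grab_frame('wrist'); crop(f,'w43.png',0,0,560,420,1.4)"
```

```text
t 56.77 pos [452.4 321.8  53.3] rot [-179.9   -0.9   76.5] F [-0.3 -0.1 -0.9] w 35.7 q [ 34.  25. 105.   1.  49.  47.]
```

>>> {"api": "drive_tool", "payload": {"moves": [{"claw": 1,"dx": 0,"dy": 0,"dz": -0.5,"yaw": 0},{"claw": 1,"dx": 0,"dy": 0,"dz": -1,"yaw": 0},{"claw": 1,"dx": 0,"dy": 0,"dz": -1,"yaw": 0},{"claw": 1,"dx": 0,"dy": 0,"dz": -1,"yaw": 0},{"claw": 1,"dx": 0,"dy": 0,"dz": -1,"yaw": 0}]}}

```text
time_s: 57.45
ee_pos: [451.8, 320.0, 147.4]
ee_rot: [-179.8, -0.8, 76.5]
force: [0.3, 0.1, -0.5]
gripper_width: 35.5
```

>>> {"api": "drive_tool", "payload": {"moves": [{"claw": 1,"dx": -0.4,"dy": 0,"dz": -0.9,"yaw": 0},{"claw": 1,"dx": -1,"dy": 0.2,"dz": 0,"yaw": 0},{"claw": 1,"dx": -1,"dy": 0.3,"dz": 0,"yaw": -0.2},{"claw": 1,"dx": -1,"dy": 0.3,"dz": 0,"yaw": -0.2},{"claw": 1,"dx": -1,"dy": 0.3,"dz": 0,"yaw": -0.2}]}}

```text
time_s: 58.08
ee_pos: [453.9, 224.7, 166.2]
ee_rot: [180.0, -0.9, 81.9]
force: [-0.4, -0.4, -1.6]
gripper_width: 35.8
```

```bash
python3 -c "
from h import *
s=plan(493.4,-230.2,140,103.7)"
```

```text
t 58.08 pos [453.9 224.7 166.2] rot [180.   -0.9  81.9] F [-0.4 -0.4 -1.6] w 35.8 q [ 25.  14. 103.   1.  62.  32.]
[-0.97, 0.22, 0.06, -0.11] | [-0.97, 0.21, 0.06, -0.11] | [-0.97, 0.19, 0.06, -0.11] | [-0.98, 0.18, 0.06, -0.11] | [-0.98, 0.16, 0.06, -0.11]
[-0.98, 0.14, 0.06, -0.11] | [-0.98, 0.13, 0.06, -0.11] | [-0.99, 0.11, 0.06, -0.11] | [-0.99, 0.09, 0.06, -0.11] | [-0.99, 0.08, 0.06, -0.11]
[-0.99, 0.06, 0.06, -0.11] | [-0.99, 0.05, 0.06, -0.11] | [-0.99, 0.03, 0.06, -0.11] | [-0.99, 0.01, 0.06, -0.11] | [-0.99, -0.0, 0.06, -0.11]
[-0.99, -0.02, 0.06, -0.11] | [-0.99, -0.04, 0.06, -0.11] | [-0.99, -0.05, 0.06, -0.11] | [-0.99, -0.07, 0.06, -0.11] | [-0.99, -0.09, 0.06, -0.11]
[-0.99, -0.1, 0.06, -0.11] | [-0.99, -0.12, 0.06, -0.11] | [-0.98, -0.13, 0.06, -0.11]
```

>>> {"api": "drive_tool", "payload": {"moves": [{"claw": 1,"dx": -1,"dy": 0.22,"dz": 0,"yaw": -0.12},{"claw": 1,"dx": -1,"dy": 0.2,"dz": 0,"yaw": -0.12},{"claw": 1,"dx": -1,"dy": 0.2,"dz": 0,"yaw": -0.12},{"claw": 1,"dx": -1,"dy": 0.18,"dz": 0,"yaw": -0.12},{"claw": 1,"dx": -1,"dy": 0.16,"dz": 0,"yaw": -0.12}]}}

```text
time_s: 58.7
ee_pos: [458.1, 113.8, 161.4]
ee_rot: [-179.7, -0.7, 87.1]
force: [-0.3, 0.0, -0.7]
gripper_width: 35.3
```

>>> {"api": "drive_tool", "payload": {"moves": [{"claw": 1,"dx": -1,"dy": 0.15,"dz": 0,"yaw": -0.12},{"claw": 1,"dx": -1,"dy": 0.13,"dz": 0,"yaw": -0.12},{"claw": 1,"dx": -1,"dy": 0.12,"dz": 0,"yaw": -0.12},{"claw": 1,"dx": -1,"dy": 0.1,"dz": 0,"yaw": -0.12},{"claw": 1,"dx": -1,"dy": 0.08,"dz": 0,"yaw": -0.12}]}}

```text
time_s: 59.32
ee_pos: [462.7, 5.6, 157.0]
ee_rot: [-179.4, -0.6, 92.3]
force: [0.6, -0.6, 0.1]
gripper_width: 36.0
```

>>> {"api": "drive_tool", "payload": {"moves": [{"claw": 1,"dx": -1,"dy": 0.06,"dz": 0,"yaw": -0.12},{"claw": 1,"dx": -1,"dy": 0.05,"dz": 0,"yaw": -0.12},{"claw": 1,"dx": -1,"dy": 0.03,"dz": 0,"yaw": -0.12},{"claw": 1,"dx": -1,"dy": 0,"dz": 0,"yaw": -0.12},{"claw": 1,"dx": -1,"dy": 0,"dz": 0,"yaw": -0.12}]}}

```text
time_s: 59.95
ee_pos: [466.7, -100.7, 152.7]
ee_rot: [-179.0, -0.7, 97.5]
force: [1.0, 0.3, -1.1]
gripper_width: 35.5
```

>>> {"api": "drive_tool", "payload": {"moves": [{"claw": 1,"dx": -1,"dy": 0,"dz": 0,"yaw": -0.12},{"claw": 1,"dx": -1,"dy": 0,"dz": 0,"yaw": -0.12},{"claw": 1,"dx": -1,"dy": -0.05,"dz": 0,"yaw": -0.12},{"claw": 1,"dx": -1,"dy": -0.07,"dz": 0,"yaw": -0.12},{"claw": 1,"dx": -1,"dy": -0.1,"dz": 0,"yaw": -0.1}]}}

```text
time_s: 60.58
ee_pos: [472.0, -205.6, 148.2]
ee_rot: [-178.6, -1.0, 102.5]
force: [0.5, 0.8, -1.0]
gripper_width: 35.5
```

```bash
python3 -c "
from h import *
s=plan(493.4,-230.2,120,103.7)"
```

```text
t 60.58 pos [ 472.  -205.6  148.2] rot [-178.6   -1.   102.5] F [ 0.5  0.8 -1. ] w 35.5 q [-25.  17. 102.  -0.  63. -37.]
[-0.48, 0.26, 0.47, -0.05] | [-0.48, 0.26, 0.47, -0.05] | [-0.48, 0.25, 0.47, -0.05]
```

>>> {"api": "drive_tool", "payload": {"moves": [{"claw": 1,"dx": -0.5,"dy": 0.28,"dz": 0.4,"yaw": -0.05},{"claw": 1,"dx": -0.5,"dy": 0.28,"dz": 0.45,"yaw": -0.05},{"claw": 1,"dx": -0.4,"dy": 0.25,"dz": 0.45,"yaw": -0.03},{"claw": 1,"dx": 0,"dy": 0,"dz": 0,"yaw": 0}]}}

```text
time_s: 61.08
ee_pos: [492.2, -230.5, 117.5]
ee_rot: [-178.5, -1.2, 103.5]
force: [0.0, -0.3, -0.5]
gripper_width: 35.7
```

```bash
python3 -c "
from h import *
s=plan(493.4,-230.2,90,103.7)
f=grab_frame('wrist'); crop(f,'w44.png',0,0,560,420,1.4)"
```

```text
t 61.08 pos [ 492.2 -230.5  117.5] rot [-178.5   -1.2  103.5] F [ 0.  -0.3 -0.5] w 35.7 q [-26.  21. 101.  -0.  60. -40.]
[0.0, 0.03, 0.69, -0.01] | [0.0, 0.03, 0.69, -0.01]
```

```bash
cat > tf.py <<'E'
from h import *
s=st();f=grab_frame('wrist'); k=1/1.4
R=Ro.from_euler('xyz',s['ee_rot'],degrees=True).as_matrix()
def TT(u,v,z):
    return (R.T@(onz(f,u*k,v*k,z)-s['ee_pos'])).round(1)
E
python3 -c "
from tf import *
print('slot1 bed',TT(402,301,30),'fl',TT(401.5,301.5,36))
print('slot1 flange corners',TT(364,286,36),TT(439,319,36))
"
```

```text
t 61.12 pos [ 492.2 -230.3  117.9] rot [-178.5   -1.1  103.5] F [-0.7 -0.3  0.1] w 35.6 q [-26.  21. 101.  -0.  60. -40.]
slot1 bed [-2.5  3.3 87.8] fl [-0.9  3.  81.9]
slot1 flange corners [  6.8 -15.5  82.5] [-9.8 21.6 81.2]
```

>>> {"api": "drive_tool", "payload": {"moves": [{"claw": 1,"dx": -0.07,"dy": 0.13,"dz": 0.5,"yaw": -0.02},{"claw": 1,"dx": 0,"dy": 0,"dz": 0.6,"yaw": 0},{"claw": 1,"dx": 0,"dy": 0,"dz": 0.4,"yaw": 0},{"claw": 1,"dx": 0,"dy": 0,"dz": 0,"yaw": 0}]}}

```text
time_s: 61.68
ee_pos: [494.0, -229.6, 86.5]
ee_rot: [-178.5, -1.1, 103.8]
force: [-0.2, -0.4, -1.3]
gripper_width: 35.9
```

```bash
python3 -c "
from h import *
s=plan(493.4,-230.2,70,103.7)
f=grab_frame('wrist'); crop(f,'w45.png',0,0,560,420,1.4)"
```

```text
t 61.67 pos [ 494.  -229.6   86.5] rot [-178.5   -1.1  103.8] F [-0.2 -0.4 -1.3] w 35.9 q [-26.  23. 103.  -0.  56. -40.]
[-0.02, -0.04, 0.83, 0.01]
```

>>> {"api": "drive_tool", "payload": {"moves": [{"claw": 1,"dx": 0,"dy": 0,"dz": 0.4,"yaw": 0},{"claw": 1,"dx": 0,"dy": 0,"dz": 0.1,"yaw": 0}]}}

```text
time_s: 61.98
ee_pos: [494.3, -229.9, 76.8]
ee_rot: [-178.6, -1.1, 103.8]
force: [0.5, 0.3, -1.1]
gripper_width: 35.4
```

```bash
python3 -c "
from h import *
s=plan(493.4,-230.2,70,103.7)
f=grab_frame('wrist'); crop(f,'w46.png',210,190,350,295,5.5)"
```

```text
t 61.98 pos [ 494.3 -229.9   76.8] rot [-178.6   -1.1  103.8] F [ 0.5  0.3 -1.1] w 35.4 q [-26.  24. 103.  -0.  55. -40.]
[-0.01, -0.05, 0.34, 0.01]
```

>>> {"api": "drive_tool", "payload": {"moves": [{"claw": 1,"dx": 0,"dy": 0,"dz": 0.25,"yaw": 0},{"claw": 1,"dx": 0,"dy": 0,"dz": 0.25,"yaw": 0}]}}

```text
time_s: 62.28
ee_pos: [494.7, -230.0, 66.8]
ee_rot: [-178.7, -1.0, 103.8]
force: [-0.5, 0.8, -0.2]
gripper_width: 35.8
```

```bash
python3 -c "
from h import *
s=st()"
```

```text
t 62.27 pos [ 494.7 -230.    66.8] rot [-178.7   -1.   103.8] F [-0.5  0.8 -0.2] w 35.8 q [-26.  24. 104.  -0.  53. -40.]
```

>>> {"api": "drive_tool", "payload": {"moves": [{"claw": 1,"dx": 0,"dy": -0.02,"dz": 0.2,"yaw": 0},{"claw": 1,"dx": 0,"dy": -0.02,"dz": 0.15,"yaw": 0},{"claw": 1,"dx": 0,"dy": 0,"dz": 0.05,"yaw": 0}]}}

```text
time_s: 62.65
ee_pos: [493.5, -230.1, 59.0]
ee_rot: [-178.7, -1.0, 103.8]
force: [-2.9, 1.7, 13.0]
gripper_width: 36.1
```

```bash
python3 -c "
from h import *
s=st()"
```

```text
t 62.65 pos [ 493.5 -230.1   59. ] rot [-178.7   -1.   103.8] F [-2.9  1.7 13. ] w 36.1 q [-26.  25. 105.  -0.  52. -40.]
```

>>> {"api": "drive_tool", "payload": {"moves": [{"claw": 1,"dx": 0,"dy": 0,"dz": -0.04,"yaw": 0.5},{"claw": 1,"dx": 0,"dy": 0,"dz": 0,"yaw": 0.9},{"claw": 1,"dx": 0,"dy": 0,"dz": 0,"yaw": 1},{"claw": 1,"dx": 0,"dy": 0,"dz": 0,"yaw": 1},{"claw": 1,"dx": 0,"dy": 0,"dz": 0,"yaw": 1}]}}

```text
time_s: 63.28
ee_pos: [493.8, -230.3, 60.1]
ee_rot: [-178.4, 0.0, 64.7]
force: [0.2, 0.1, -0.9]
gripper_width: 35.2
```

>>> {"api": "drive_tool", "payload": {"moves": [{"claw": 1,"dx": 0,"dy": 0,"dz": 0.01,"yaw": 1},{"claw": 1,"dx": 0,"dy": 0,"dz": 0.01,"yaw": 1},{"claw": 1,"dx": 0,"dy": 0,"dz": 0.01,"yaw": 1},{"claw": 1,"dx": 0,"dy": 0,"dz": 0.01,"yaw": 1},{"claw": 1,"dx": 0,"dy": 0,"dz": 0,"yaw": 1}]}}

```text
time_s: 63.9
ee_pos: [494.1, -232.3, 59.4]
ee_rot: [-179.1, 1.2, 20.4]
force: [0.1, 0.2, -0.7]
gripper_width: 35.4
```

>>> {"api": "drive_tool", "payload": {"moves": [{"claw": 1,"dx": 0,"dy": 0,"dz": 0,"yaw": 0.7},{"claw": 1,"dx": 0,"dy": 0,"dz": 0.03,"yaw": 0.1}]}}

```text
time_s: 64.15
ee_pos: [494.2, -232.4, 59.2]
ee_rot: [-179.3, 1.2, 13.3]
force: [-0.9, 0.8, 5.0]
gripper_width: 35.4
```

```bash
python3 -c "
from h import *
s=plan(493.4,-230.2,59,13.7)"
```

```text
t 64.15 pos [ 494.2 -232.4   59.2] rot [-179.3    1.2   13.3] F [-0.9  0.8  5. ] w 35.4 q [-26.  25. 105.  -0.  52.  51.]
[-0.01, -0.11, 0.01, -0.04]
```

Release and rise.

>>> {"api": "drive_tool", "payload": {"moves": [{"claw": 0.05,"dx": 0,"dy": 0,"dz": 0,"yaw": 0},{"claw": 0.05,"dx": 0,"dy": 0,"dz": 0,"yaw": 0},{"claw": 0.05,"dx": 0,"dy": 0,"dz": -0.5,"yaw": 0},{"claw": 0.05,"dx": 0,"dy": 0,"dz": -1,"yaw": 0},{"claw": 0.05,"dx": 0,"dy": 0,"dz": -1,"yaw": 0}]}}

```text
time_s: 64.78
ee_pos: [494.7, -232.4, 110.0]
ee_rot: [-179.2, 1.4, 13.5]
force: [0.3, -0.7, 0.5]
gripper_width: 43.6
```

>>> {"api": "drive_tool", "payload": {"moves": [{"claw": 0.09,"dx": 0,"dy": 0,"dz": -1,"yaw": -0.3},{"claw": 0.09,"dx": 0.1,"dy": -0.4,"dz": -0.9,"yaw": -0.3},{"claw": 0.09,"dx": 0.3,"dy": -0.9,"dz": -0.5,"yaw": -0.3},{"claw": 0.09,"dx": 0.3,"dy": -0.9,"dz": -0.2,"yaw": -0.3},{"claw": 0.09,"dx": 0.3,"dy": -0.9,"dz": -0.2,"yaw": -0.3}]}}

```text
time_s: 65.4
ee_pos: [493.2, -165.3, 171.2]
ee_rot: [-179.1, 1.0, 27.0]
force: [0.4, 0.3, 0.6]
gripper_width: 41.4
```

```bash
python3 -c "
from h import *
s=plan(552,270,200,76.5)
f=grab_frame('scene'); crop(f,'c47.png',90,180,310,345,3.5)"
```

```text
t 65.4 pos [ 493.2 -165.3  171.2] rot [-179.1    1.    27. ] F [0.4 0.3 0.6] w 41.4 q [-20.  16. 100.  -0.  66.  43.]
[0.54, -0.79, -0.06, -0.25] | [0.57, -0.76, -0.06, -0.25] | [0.6, -0.74, -0.06, -0.25] | [0.63, -0.72, -0.06, -0.25] | [0.65, -0.7, -0.06, -0.25]
[0.68, -0.67, -0.06, -0.25] | [0.71, -0.64, -0.06, -0.25] | [0.73, -0.62, -0.06, -0.25] | [0.75, -0.59, -0.06, -0.25] | [0.77, -0.56, -0.06, -0.25]
[0.79, -0.53, -0.06, -0.25] | [0.81, -0.5, -0.06, -0.25] | [0.83, -0.47, -0.06, -0.25] | [0.85, -0.44, -0.06, -0.25] | [0.86, -0.41, -0.06, -0.25]
[0.88, -0.37, -0.06, -0.25] | [0.89, -0.34, -0.06, -0.25] | [0.9, -0.31, -0.06, -0.25] | [0.92, -0.27, -0.06, -0.25] | [0.92, -0.24, -0.06, -0.25]
[0.93, -0.2, -0.06, -0.25] | [0.94, -0.17, -0.06, -0.25] | [0.95, -0.13, -0.06, -0.25]
```

>>> {"api": "drive_tool", "payload": {"moves": [{"claw": 0.09,"dx": 0.55,"dy": -0.8,"dz": -0.1,"yaw": -0.27},{"claw": 0.09,"dx": 0.58,"dy": -0.8,"dz": -0.1,"yaw": -0.27},{"claw": 0.09,"dx": 0.6,"dy": -0.78,"dz": -0.1,"yaw": -0.27},{"claw": 0.09,"dx": 0.65,"dy": -0.75,"dz": -0.1,"yaw": -0.27},{"claw": 0.09,"dx": 0.67,"dy": -0.73,"dz": -0.1,"yaw": -0.27}]}}

```text
time_s: 66.08
ee_pos: [501.8, -59.8, 180.3]
ee_rot: [-178.6, 0.9, 39.4]
force: [0.0, -0.8, 0.1]
gripper_width: 41.4
```

>>> {"api": "drive_tool", "payload": {"moves": [{"claw": 0.09,"dx": 0.7,"dy": -0.7,"dz": 0,"yaw": -0.27},{"claw": 0.09,"dx": 0.73,"dy": -0.67,"dz": 0,"yaw": -0.27},{"claw": 0.09,"dx": 0.75,"dy": -0.64,"dz": 0,"yaw": -0.27},{"claw": 0.09,"dx": 0.78,"dy": -0.6,"dz": 0,"yaw": -0.27},{"claw": 0.09,"dx": 0.8,"dy": -0.58,"dz": 0,"yaw": -0.27}]}}

```text
time_s: 66.7
ee_pos: [508.7, 44.2, 178.3]
ee_rot: [-178.2, 0.9, 51.7]
force: [0.8, -0.3, 0.1]
gripper_width: 42.0
```

>>> {"api": "drive_tool", "payload": {"moves": [{"claw": 0.09,"dx": 0.82,"dy": -0.54,"dz": 0,"yaw": -0.27},{"claw": 0.09,"dx": 0.84,"dy": -0.5,"dz": 0,"yaw": -0.27},{"claw": 0.09,"dx": 0.86,"dy": -0.48,"dz": 0,"yaw": -0.27},{"claw": 0.09,"dx": 0.88,"dy": -0.44,"dz": 0,"yaw": -0.27},{"claw": 0.09,"dx": 0.9,"dy": -0.4,"dz": 0,"yaw": -0.27}]}}

```text
time_s: 67.32
ee_pos: [513.6, 147.3, 176.0]
ee_rot: [-177.9, 0.7, 64.0]
force: [-0.1, -1.4, 0.3]
gripper_width: 41.4
```

```bash
python3 -c "
from h import *
s=plan(556,280,170,76.5)"
```

```text
t 67.33 pos [513.6 147.3 176. ] rot [-177.9    0.7   64. ] F [-0.1 -1.4  0.3] w 41.4 q [14. 17. 97.  1. 68. 40.]
[0.98, -0.14, 0.04, -0.21] | [0.99, -0.11, 0.04, -0.21] | [0.99, -0.08, 0.04, -0.21] | [0.99, -0.05, 0.04, -0.21] | [0.99, -0.02, 0.04, -0.21]
[0.99, 0.01, 0.04, -0.21] | [0.99, 0.04, 0.04, -0.21]
```

>>> {"api": "drive_tool", "payload": {"moves": [{"claw": 0.09,"dx": 1,"dy": -0.14,"dz": 0,"yaw": -0.25},{"claw": 0.09,"dx": 1,"dy": -0.1,"dz": 0,"yaw": -0.25},{"claw": 0.09,"dx": 1,"dy": -0.08,"dz": 0,"yaw": -0.25},{"claw": 0.09,"dx": 1,"dy": -0.05,"dz": 0,"yaw": -0.25},{"claw": 0.09,"dx": 1,"dy": 0,"dz": 0,"yaw": -0.25}]}}

```text
time_s: 67.95
ee_pos: [545.0, 249.9, 174.7]
ee_rot: [-177.8, 0.3, 75.5]
force: [-0.4, 0.2, 0.2]
gripper_width: 41.7
```

```bash
python3 -c "
from h import *
s=plan(559,292,115,76.5)"
```

```text
t 67.95 pos [545.  249.9 174.7] rot [-177.8    0.3   75.5] F [-0.4  0.2  0.2] w 41.7 q [23. 23. 88.  1. 71. 37.]
[0.55, 0.04, 0.75, -0.03] | [0.55, 0.04, 0.75, -0.03] | [0.55, 0.04, 0.75, -0.03] | [0.55, 0.05, 0.75, -0.03]
```

>>> {"api": "drive_tool", "payload": {"moves": [{"claw": 0.09,"dx": 0.55,"dy": 0.05,"dz": 0.8,"yaw": -0.03},{"claw": 0.09,"dx": 0.55,"dy": 0.05,"dz": 0.8,"yaw": -0.03},{"claw": 0.09,"dx": 0.5,"dy": 0.05,"dz": 0.8,"yaw": -0.03},{"claw": 0.09,"dx": 0.3,"dy": 0.05,"dz": 0.6,"yaw": -0.02},{"claw": 0.09,"dx": 0,"dy": 0,"dz": 0,"yaw": 0}]}}

```text
time_s: 68.58
ee_pos: [555.5, 288.6, 107.8]
ee_rot: [-177.6, 0.5, 76.6]
force: [0.3, -0.4, 0.1]
gripper_width: 41.3
```

```bash
python3 -c "
from h import *
s=plan(559.7,295.9,95,76.5)
f=grab_frame('wrist'); crop(f,'w48.png',0,0,560,420,1.4)"
```

```text
t 68.58 pos [555.5 288.6 107.8] rot [-177.6    0.5   76.6] F [ 0.3 -0.4  0.1] w 41.3 q [26. 28. 89.  1. 64. 39.]
[0.4, 0.12, 0.64, 0.02]
```

>>> {"api": "drive_tool", "payload": {"moves": [{"claw": 0.09,"dx": 0.4,"dy": 0.18,"dz": 0.4,"yaw": 0},{"claw": 0.09,"dx": 0,"dy": 0,"dz": 0.3,"yaw": 0},{"claw": 0.09,"dx": 0,"dy": 0,"dz": 0,"yaw": 0}]}}

```text
time_s: 69.0
ee_pos: [561.7, 295.6, 94.7]
ee_rot: [-177.7, 0.3, 76.6]
force: [0.8, -0.4, -0.7]
gripper_width: 41.5
```

```bash
python3 -c "
from h import *
s=plan(559.7,295.9,80,76.5)
f=grab_frame('wrist'); crop(f,'w49.png',0,0,560,420,1.4)"
```

```text
t 69.0 pos [561.7 295.6  94.7] rot [-177.7    0.3   76.6] F [ 0.8 -0.4 -0.7] w 41.5 q [26. 30. 89.  1. 63. 39.]
[-0.01, -0.1, 0.74, 0.01]
```

>>> {"api": "drive_tool", "payload": {"moves": [{"claw": 0.09,"dx": 0,"dy": -0.04,"dz": 0.4,"yaw": 0},{"claw": 0.09,"dx": 0,"dy": 0,"dz": 0.4,"yaw": 0},{"claw": 0.09,"dx": 0,"dy": 0,"dz": 0.3,"yaw": 0}]}}

```text
time_s: 69.42
ee_pos: [560.4, 296.0, 72.6]
ee_rot: [-177.8, 0.3, 76.6]
force: [-0.7, -0.6, 0.0]
gripper_width: 41.5
```

```bash
python3 -c "
from h import *
s=plan(559.7,295.9,55,76.5)
f=grab_frame('wrist'); crop(f,'w50.png',0,0,560,420,1.4)"
```

```text
t 69.42 pos [560.4 296.   72.6] rot [-177.8    0.3   76.6] F [-0.7 -0.6  0. ] w 41.5 q [26. 31. 91.  1. 60. 39.]
[-0.01, -0.03, 0.88, 0.01]
```

Centred. Down to z≈54 and close.

>>> {"api": "drive_tool", "payload": {"moves": [{"claw": 0.09,"dx": 0,"dy": -0.02,"dz": 0.4,"yaw": 0},{"claw": 0.09,"dx": 0,"dy": 0,"dz": 0.4,"yaw": 0},{"claw": 0.09,"dx": 0,"dy": 0,"dz": 0.05,"yaw": 0}]}}

```text
time_s: 69.85
ee_pos: [558.6, 295.8, 53.1]
ee_rot: [-177.7, 0.4, 76.6]
force: [-0.6, -0.6, -0.5]
gripper_width: 41.5
```

>>> {"api": "drive_tool", "payload": {"moves": [{"claw": 1,"dx": 0,"dy": 0,"dz": 0,"yaw": 0},{"claw": 1,"dx": 0,"dy": 0,"dz": 0,"yaw": 0},{"claw": 1,"dx": 0,"dy": 0,"dz": 0,"yaw": 0},{"claw": 1,"dx": 0,"dy": 0,"dz": 0,"yaw": 0}]}}

```text
time_s: 70.35
ee_pos: [559.0, 295.9, 53.5]
ee_rot: [-177.8, 0.3, 76.6]
force: [-1.1, -0.5, -1.4]
gripper_width: 36.0
```

>>> {"api": "drive_tool", "payload": {"moves": [{"claw": 1,"dx": 0,"dy": 0,"dz": -0.5,"yaw": 0},{"claw": 1,"dx": 0,"dy": 0,"dz": -0.8,"yaw": 0},{"claw": 1,"dx": 0,"dy": 0,"dz": -1,"yaw": 0}]}}

```text
time_s: 70.72
ee_pos: [560.2, 295.5, 101.2]
ee_rot: [-177.7, 0.4, 76.6]
force: [0.3, -0.5, -0.3]
gripper_width: 35.8
```

```bash
python3 -c "
from h import *
s=st()
f=grab_frame('wrist'); crop(f,'w51.png',0,0,560,420,1.4)"
```

```text
t 70.72 pos [560.2 295.5 101.2] rot [-177.7    0.4   76.6] F [ 0.3 -0.5 -0.3] w 35.8 q [26. 29. 89.  1. 64. 39.]
```

>>> {"api": "drive_tool", "payload": {"moves": [{"claw": 1,"dx": 0,"dy": 0,"dz": -1,"yaw": 0},{"claw": 1,"dx": 0,"dy": 0,"dz": -1,"yaw": 0},{"claw": 1,"dx": 0,"dy": 0,"dz": -1,"yaw": 0},{"claw": 1,"dx": -0.5,"dy": 0,"dz": -0.4,"yaw": 0},{"claw": 1,"dx": -1,"dy": 0.2,"dz": 0,"yaw": -0.1}]}}

```text
time_s: 71.4
ee_pos: [562.1, 266.0, 178.5]
ee_rot: [-178.2, -0.1, 77.5]
force: [-0.1, 0.2, -0.2]
gripper_width: 35.7
```

```bash
python3 -c "
from h import *
s=plan(551.7,-215.9,150,103.7)"
```

```text
t 71.4 pos [562.1 266.  178.5] rot [-1.782e+02 -1.000e-01  7.750e+01] F [-0.1  0.2 -0.2] w 35.7 q [24. 25. 85.  1. 72. 36.]
[-0.95, 0.19, 0.06, -0.12] | [-0.95, 0.17, 0.06, -0.12] | [-0.95, 0.15, 0.06, -0.12] | [-0.95, 0.14, 0.06, -0.12] | [-0.96, 0.12, 0.06, -0.12]
[-0.96, 0.1, 0.06, -0.12] | [-0.96, 0.08, 0.06, -0.12] | [-0.96, 0.07, 0.06, -0.12] | [-0.96, 0.05, 0.06, -0.12] | [-0.96, 0.03, 0.06, -0.12]
[-0.96, 0.01, 0.06, -0.12] | [-0.96, -0.0, 0.06, -0.12] | [-0.96, -0.02, 0.06, -0.12] | [-0.96, -0.04, 0.06, -0.12] | [-0.96, -0.06, 0.06, -0.12]
[-0.96, -0.08, 0.06, -0.12] | [-0.96, -0.09, 0.06, -0.12] | [-0.96, -0.11, 0.06, -0.12] | [-0.96, -0.13, 0.06, -0.12] | [-0.95, -0.15, 0.06, -0.12]
[-0.95, -0.16, 0.06, -0.12] | [-0.95, -0.18, 0.06, -0.12] | [-0.94, -0.2, 0.06, -0.12] | [-0.94, -0.21, 0.06, -0.12] | [-0.94, -0.23, 0.06, -0.12]
```

>>> {"api": "drive_tool", "payload": {"moves": [{"claw": 1,"dx": -1,"dy": 0.19,"dz": 0,"yaw": -0.13},{"claw": 1,"dx": -1,"dy": 0.18,"dz": 0,"yaw": -0.13},{"claw": 1,"dx": -1,"dy": 0.16,"dz": 0,"yaw": -0.13},{"claw": 1,"dx": -1,"dy": 0.14,"dz": 0,"yaw": -0.13},{"claw": 1,"dx": -1,"dy": 0.12,"dz": 0,"yaw": -0.13}]}}

```text
time_s: 72.03
ee_pos: [557.1, 158.0, 177.2]
ee_rot: [-178.1, -0.1, 83.3]
force: [-0.1, -0.1, -0.7]
gripper_width: 36.4
```

>>> {"api": "drive_tool", "payload": {"moves": [{"claw": 1,"dx": -1,"dy": 0.1,"dz": 0,"yaw": -0.13},{"claw": 1,"dx": -1,"dy": 0.08,"dz": 0,"yaw": -0.13},{"claw": 1,"dx": -1,"dy": 0.07,"dz": 0,"yaw": -0.13},{"claw": 1,"dx": -1,"dy": 0.05,"dz": 0,"yaw": -0.13},{"claw": 1,"dx": -1,"dy": 0.03,"dz": 0,"yaw": -0.13}]}}

```text
time_s: 72.65
ee_pos: [552.2, 51.1, 175.9]
ee_rot: [-177.9, -0.2, 89.0]
force: [-0.7, 0.6, -0.7]
gripper_width: 36.0
```

>>> {"api": "drive_tool", "payload": {"moves": [{"claw": 1,"dx": -1,"dy": 0,"dz": 0,"yaw": -0.13},{"claw": 1,"dx": -1,"dy": 0,"dz": 0,"yaw": -0.13},{"claw": 1,"dx": -1,"dy": -0.02,"dz": 0,"yaw": -0.13},{"claw": 1,"dx": -1,"dy": -0.04,"dz": 0,"yaw": -0.13},{"claw": 1,"dx": -1,"dy": -0.06,"dz": 0,"yaw": -0.13}]}}

```text
time_s: 73.28
ee_pos: [547.8, -54.8, 174.7]
ee_rot: [-177.7, -0.3, 94.7]
force: [-0.5, -1.3, -0.7]
gripper_width: 35.2
```

>>> {"api": "drive_tool", "payload": {"moves": [{"claw": 1,"dx": -1,"dy": -0.08,"dz": 0,"yaw": -0.13},{"claw": 1,"dx": -1,"dy": -0.1,"dz": 0,"yaw": -0.13},{"claw": 1,"dx": -1,"dy": -0.1,"dz": 0,"yaw": -0.13},{"claw": 1,"dx": -1,"dy": -0.12,"dz": 0,"yaw": -0.13},{"claw": 1,"dx": -1,"dy": -0.15,"dz": 0,"yaw": -0.13}]}}

```text
time_s: 73.9
ee_pos: [544.5, -160.5, 173.5]
ee_rot: [-177.5, -0.6, 100.4]
force: [0.2, 0.6, -0.7]
gripper_width: 35.8
```

```bash
python3 -c "
from h import *
s=plan(551.7,-215.9,120,103.7)"
```

```text
t 73.9 pos [ 544.5 -160.5  173.5] rot [-177.5   -0.6  100.4] F [ 0.2  0.6 -0.7] w 35.8 q [-17.  21.  92.  -1.  70. -27.]
[-0.7, -0.04, 0.67, -0.1] | [-0.7, -0.05, 0.67, -0.1] | [-0.7, -0.06, 0.67, -0.1] | [-0.7, -0.07, 0.67, -0.1]
```

>>> {"api": "drive_tool", "payload": {"moves": [{"claw": 1,"dx": -0.75,"dy": -0.05,"dz": 0.6,"yaw": -0.1},{"claw": 1,"dx": -0.7,"dy": -0.05,"dz": 0.65,"yaw": -0.1},{"claw": 1,"dx": -0.7,"dy": -0.05,"dz": 0.65,"yaw": -0.1},{"claw": 1,"dx": -0.5,"dy": -0.05,"dz": 0.65,"yaw": -0.08},{"claw": 1,"dx": 0,"dy": 0,"dz": 0,"yaw": 0}]}}

```text
time_s: 74.53
ee_pos: [545.9, -217.4, 119.6]
ee_rot: [-177.4, -0.8, 103.6]
force: [0.8, 0.6, -0.4]
gripper_width: 35.9
```

```bash
python3 -c "
from h import *
s=plan(551.7,-215.9,95,103.7)
f=grab_frame('wrist'); crop(f,'w52.png',0,0,560,420,1.4)"
```

```text
t 74.53 pos [ 545.9 -217.4  119.6] rot [-177.4   -0.8  103.6] F [ 0.8  0.6 -0.4] w 35.9 q [-22.  25.  94.  -1.  64. -36.]
[0.0, 0.15, 0.61, -0.01] | [0.0, 0.15, 0.61, -0.01]
```

```bash
python3 -c "
from chk import *
print('slot2 bed',T(415,300,30),'flange',T(414.5,300.5,36))
zc=s['ee_pos'][2]-45.3+22
print('collar underside center approx: edges',T(358,345,zc),T(440,345,zc))
zt=s['ee_pos'][2]+28.7
print('tab top',T(336,393,zt),T(455,393,zt))
"
```

```text
t 74.58 pos [ 546.4 -217.2  120.3] rot [-177.5   -0.8  103.6] F [-0.8  0.1 -0.2] w 35.9 q [-22.  25.  94.  -1.  64. -36.]
slot2 bed [-1.3  6. ] flange [0.1 5.8]
collar underside center approx: edges [ -0.8 -15.7] [-0.2 16.1]
tab top [  3.9 -16.3] [ 4.7 18.4]
```

>>> {"api": "drive_tool", "payload": {"moves": [{"claw": 1,"dx": -0.02,"dy": 0.28,"dz": 0.3,"yaw": 0},{"claw": 1,"dx": -0.01,"dy": 0.03,"dz": 0.6,"yaw": -0.01},{"claw": 1,"dx": -0.01,"dy": 0.03,"dz": 0.6,"yaw": 0},{"claw": 1,"dx": 0,"dy": 0,"dz": 0.2,"yaw": 0},{"claw": 1,"dx": 0,"dy": 0,"dz": 0,"yaw": 0}]}}

```text
time_s: 75.25
ee_pos: [553.0, -214.6, 84.8]
ee_rot: [-177.6, -0.7, 103.8]
force: [-0.1, 0.6, -0.2]
gripper_width: 35.7
```

```bash
python3 -c "
from h import *
s=plan(551.7,-215.9,76,103.7)
f=grab_frame('wrist'); crop(f,'w53.png',210,190,350,295,5.5)"
```

```text
t 75.25 pos [ 553.  -214.6   84.8] rot [-177.6   -0.7  103.8] F [-0.1  0.6 -0.2] w 35.7 q [-22.  27.  96.  -1.  60. -35.]
[-0.05, -0.08, 0.44, 0.02]
```

>>> {"api": "drive_tool", "payload": {"moves": [{"claw": 1,"dx": -0.07,"dy": -0.06,"dz": 0.2,"yaw": 0.01},{"claw": 1,"dx": 0,"dy": 0.01,"dz": 0.2,"yaw": 0},{"claw": 1,"dx": 0,"dy": 0,"dz": 0,"yaw": 0}]}}

```text
time_s: 75.68
ee_pos: [552.3, -216.7, 77.2]
ee_rot: [-177.7, -0.7, 103.7]
force: [1.4, -0.5, -0.2]
gripper_width: 35.7
```

```bash
python3 -c "
from h import *
s=plan(551.7,-215.9,76,103.7)
f=grab_frame('wrist'); crop(f,'w54.png',210,190,350,295,5.5)"
```

```text
t 75.67 pos [ 552.3 -216.7   77.2] rot [-177.7   -0.7  103.7] F [ 1.4 -0.5 -0.2] w 35.7 q [-22.  28.  96.  -1.  59. -35.]
[0.04, -0.02, 0.06, 0.01]
```

>>> {"api": "drive_tool", "payload": {"moves": [{"claw": 1,"dx": 0,"dy": -0.02,"dz": 0.1,"yaw": 0},{"claw": 1,"dx": 0,"dy": 0.01,"dz": 0.2,"yaw": 0},{"claw": 1,"dx": 0,"dy": 0.01,"dz": 0.2,"yaw": 0}], "grip_force": 40}}

```text
time_s: 76.1
ee_pos: [552.4, -216.9, 67.3]
ee_rot: [-177.8, -0.6, 103.7]
force: [0.2, 0.2, 0.2]
gripper_width: 35.6
```

In without contact. Continue.

>>> {"api": "drive_tool", "payload": {"moves": [{"claw": 1,"dx": 0,"dy": 0.01,"dz": 0.2,"yaw": 0},{"claw": 1,"dx": 0,"dy": 0.01,"dz": 0.15,"yaw": 0},{"claw": 1,"dx": 0,"dy": 0,"dz": 0.1,"yaw": 0}]}}

```text
time_s: 76.47
ee_pos: [552.3, -216.5, 59.1]
ee_rot: [-177.7, -0.6, 103.7]
force: [-4.1, 3.0, 19.5]
gripper_width: 35.8
```

>>> {"api": "drive_tool", "payload": {"moves": [{"claw": 1,"dx": 0,"dy": 0,"dz": -0.04,"yaw": 0.5},{"claw": 1,"dx": 0,"dy": 0,"dz": 0,"yaw": 0.9},{"claw": 1,"dx": 0,"dy": 0,"dz": 0,"yaw": 1},{"claw": 1,"dx": 0,"dy": 0,"dz": 0,"yaw": 1},{"claw": 1,"dx": 0,"dy": 0,"dz": 0,"yaw": 1}]}}

```text
time_s: 77.1
ee_pos: [552.9, -216.5, 60.3]
ee_rot: [-177.9, 0.9, 64.7]
force: [0.6, -0.6, -0.5]
gripper_width: 35.7
```

>>> {"api": "drive_tool", "payload": {"moves": [{"claw": 1,"dx": 0,"dy": 0,"dz": 0,"yaw": 1},{"claw": 1,"dx": 0,"dy": 0,"dz": 0,"yaw": 1},{"claw": 1,"dx": 0,"dy": 0,"dz": 0,"yaw": 1},{"claw": 1,"dx": 0,"dy": 0,"dz": 0,"yaw": 1},{"claw": 1,"dx": 0,"dy": 0,"dz": 0,"yaw": 1}]}}

```text
time_s: 77.72
ee_pos: [552.9, -216.7, 59.7]
ee_rot: [-179.2, 2.1, 20.3]
force: [-0.7, 0.6, -0.5]
gripper_width: 35.7
```

>>> {"api": "drive_tool", "payload": {"moves": [{"claw": 1,"dx": -0.02,"dy": 0,"dz": 0.03,"yaw": 0.7},{"claw": 1,"dx": 0,"dy": 0,"dz": 0.02,"yaw": 0.1},{"claw": 0.05,"dx": 0,"dy": 0,"dz": 0,"yaw": 0},{"claw": 0.05,"dx": 0,"dy": 0,"dz": 0,"yaw": 0},{"claw": 0.05,"dx": 0,"dy": 0,"dz": 0,"yaw": 0}]}}

```text
time_s: 78.35
ee_pos: [552.7, -216.9, 59.1]
ee_rot: [-179.5, 2.2, 13.4]
force: [0.3, -0.8, 0.5]
gripper_width: 43.3
```

>>> {"api": "drive_tool", "payload": {"moves": [{"claw": 0.05,"dx": 0,"dy": 0,"dz": -0.5,"yaw": 0},{"claw": 0.05,"dx": 0,"dy": 0,"dz": -1,"yaw": 0},{"claw": 0.05,"dx": 0,"dy": 0,"dz": -1,"yaw": 0},{"claw": 0.05,"dx": 0,"dy": 0,"dz": -1,"yaw": 0},{"claw": 0.05,"dx": 0,"dy": 0,"dz": -1,"yaw": 0}]}}

```text
time_s: 78.97
ee_pos: [556.0, -216.7, 152.4]
ee_rot: [-179.4, 2.3, 13.4]
force: [0.6, -0.1, -0.4]
gripper_width: 43.5
```

>>> {"api": "drive_tool", "payload": {"moves": [{"claw": 0.5,"dx": 0,"dy": 0,"dz": -1,"yaw": 0},{"claw": 0.5,"dx": 0,"dy": 0,"dz": -1,"yaw": 0},{"claw": 0.9,"dx": 0,"dy": 0,"dz": -1,"yaw": 0},{"claw": 1,"dx": 0,"dy": 0,"dz": -1,"yaw": 0},{"claw": 1,"dx": 0,"dy": 0,"dz": -1,"yaw": 0}]}}

```text
time_s: 79.6
ee_pos: [560.3, -216.8, 259.6]
ee_rot: [-179.6, 2.0, 13.5]
force: [0.3, -1.1, 0.3]
gripper_width: 0.6
```

```bash
cat h.py | head -60
python3 - <<'E'
import cv2
from h import *
for n,m in (("scene","c55"),("side","s55"),("wrist","w55")):
    f=grab_frame(n); cv2.imwrite(f"pics/{m}.png",cv2.resize(f["color"],None,fx=1.4,fy=1.4))
st()
E
```

```text
import numpy as np, cv2
from workcell import telemetry, grab_frame
from scipy.spatial.transform import Rotation as Ro
def ray(f,u,v):
    H,W=f["color"].shape[:2]; fl=H/2/np.tan(np.radians(f["vertical_fov"])/2)
    P=np.array(f["pose"]); d=P[:3,:3]@np.array([(u-f["cx"])/fl,(v-f["cy"])/fl,1.]); return P[:3,3],d/np.linalg.norm(d)
def onz(f,u,v,z):
    o,d=ray(f,u,v); return o+d*(z-o[2])/d[2]
def tri(f1,p1,f2,p2):
    o1,d1=ray(f1,*p1);o2,d2=ray(f2,*p2)
    A=np.stack([d1,-d2],1); s=np.linalg.lstsq(A,o2-o1,rcond=None)[0]
    a=o1+d1*s[0];b=o2+d2*s[1]; return (a+b)/2,np.linalg.norm(a-b)
def proj(f,p):
    H,W=f["color"].shape[:2]; fl=H/2/np.tan(np.radians(f["vertical_fov"])/2)
    P=np.array(f["pose"]); c=P[:3,:3].T@(np.array(p,float)-P[:3,3]); return c[0]/c[2]*fl+f["cx"],c[1]/c[2]*fl+f["cy"]
def crop(f,name,x0,y0,x1,y1,s):
    c=f["color"][y0:y1,x0:x1]; cv2.imwrite("pics/"+name,cv2.resize(c,None,fx=s,fy=s,interpolation=cv2.INTER_CUBIC))
def st():
    s=telemetry.state(); print("t",round(s["time_s"],2),"pos",s["ee_pos"].round(1),"rot",s["ee_rot"].round(1),"F",s["force"].round(1),"w",round(s["gripper_width"],1),"q",s["qpos"].round(0)); return s
def plan(x,y,z,yaw,vmax=1.0,ymax=1.0,claw=None):
    s=st(); p=np.array(s["ee_pos"]); t=np.array([x,y,z],float); yw=np.radians(s["ee_rot"][2]); yt=np.radians(yaw)
    dyaw=(yt-yw+np.pi)%(2*np.pi)-np.pi
    n=int(max(np.ceil(np.linalg.norm(t-p)/20/vmax),np.ceil(abs(dyaw)/.15/ymax),1))
    out=[]
    for i in range(n):
        d=(t-p)/(n-i); c,sn=np.cos(yw),np.sin(yw)
        dx=d[0]*c+d[1]*sn; dy=d[0]*sn-d[1]*c; dz=-d[2]
        r=[round(float(v)/20,2) for v in(dx,dy,dz)]; ry=round(float(-dyaw/n/.15),2)
        out.append(r+[ry]); p=p+d; yw+=dyaw/n
    for i in range(0,n,5): print(" | ".join(f"{r}" for r in out[i:i+5]))
t 79.75 pos [ 560.8 -217.   259.6] rot [-179.6    1.9   13.5] F [-0.1  0.3 -0.7] w 0.2 q [-22.  20.  80.  -1.  81.  55.]
```

View pics/w55.png

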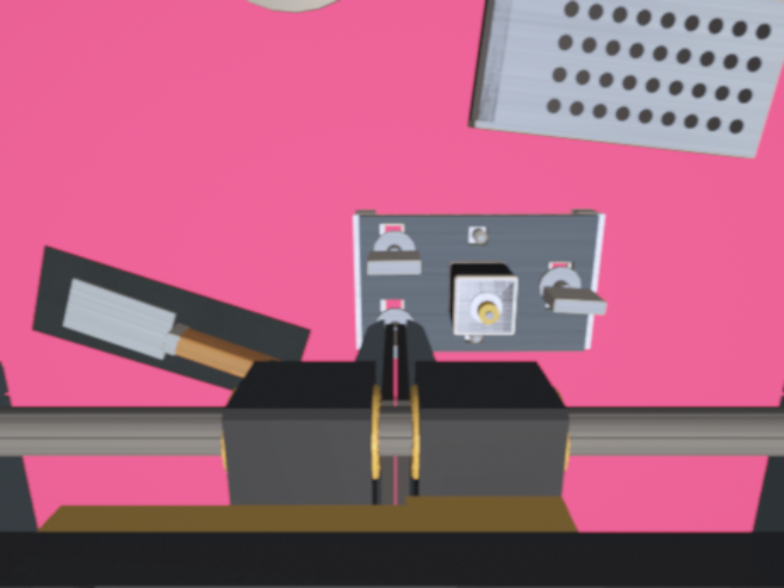

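View pics/c55.png

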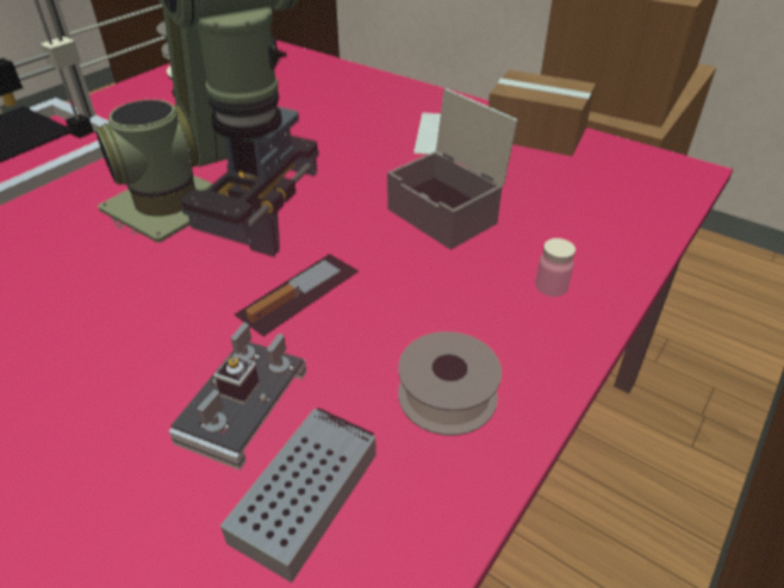

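View pics/s55.png

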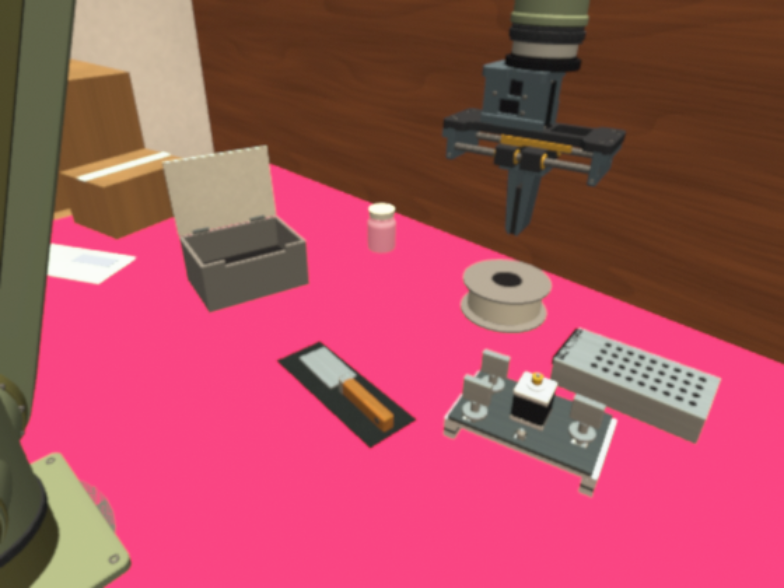

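All three keys sit locked, and the unit is home. The scraper is still on its mat. Next is the lid: go over and behind it.

Run:
```python
from h import *
plan(541,425,290,166.5)
```

```text
t 79.75 pos [ 560.8 -217.   259.6] rot [-179.6    1.9   13.5] F [-0.1  0.3 -0.7] w 0.2 q [-22.  20.  80.  -1.  81.  55.]
[0.2, -0.95, -0.05, -0.54] | [0.27, -0.93, -0.05, -0.54] | [0.35, -0.91, -0.05, -0.54] | [0.42, -0.88, -0.05, -0.54] | [0.49, -0.84, -0.05, -0.54]
[0.56, -0.8, -0.05, -0.54] | [0.62, -0.75, -0.05, -0.54] | [0.68, -0.7, -0.05, -0.54] | [0.73, -0.64, -0.05, -0.54] | [0.78, -0.58, -0.05, -0.54]
[0.83, -0.51, -0.05, -0.54] | [0.87, -0.45, -0.05, -0.54] | [0.9, -0.37, -0.05, -0.54] | [0.93, -0.3, -0.05, -0.54] | [0.95, -0.22, -0.05, -0.54]
[0.96, -0.15, -0.05, -0.54] | [0.97, -0.07, -0.05, -0.54] | [0.97, 0.01, -0.05, -0.54] | [0.97, 0.09, -0.05, -0.54] | [0.96, 0.17, -0.05, -0.54]
[0.94, 0.24, -0.05, -0.54] | [0.92, 0.32, -0.05, -0.54] | [0.89, 0.39, -0.05, -0.54] | [0.86, 0.46, -0.05, -0.54] | [0.82, 0.53, -0.05, -0.54]
[0.77, 0.59, -0.05, -0.54] | [0.72, 0.65, -0.05, -0.54] | [0.66, 0.71, -0.05, -0.54] | [0.61, 0.76, -0.05, -0.54] | [0.54, 0.81, -0.05, -0.54]
[0.47, 0.85, -0.05, -0.54] | [0.4, 0.89, -0.05, -0.54] | [0.33, 0.92, -0.05, -0.54]
```

>>> {"api": "drive_tool", "payload": {"moves": [{"claw": 1,"dx": 0.2,"dy": -0.95,"dz": -0.2,"yaw": -0.54},{"claw": 1,"dx": 0.27,"dy": -0.93,"dz": -0.2,"yaw": -0.54},{"claw": 1,"dx": 0.35,"dy": -0.91,"dz": -0.15,"yaw": -0.54},{"claw": 1,"dx": 0.42,"dy": -0.88,"dz": -0.15,"yaw": -0.54},{"claw": 1,"dx": 0.49,"dy": -0.84,"dz": -0.15,"yaw": -0.54}]}}

```text
time_s: 80.38
ee_pos: [554.7, -117.6, 270.9]
ee_rot: [-178.4, 2.0, 37.4]
force: [-0.3, 0.4, 0.2]
gripper_width: 0.4
```

>>> {"api": "drive_tool", "payload": {"moves": [{"claw": 1,"dx": 0.56,"dy": -0.8,"dz": -0.15,"yaw": -0.54},{"claw": 1,"dx": 0.62,"dy": -0.75,"dz": -0.15,"yaw": -0.54},{"claw": 1,"dx": 0.68,"dy": -0.7,"dz": -0.15,"yaw": -0.54},{"claw": 1,"dx": 0.73,"dy": -0.64,"dz": -0.15,"yaw": -0.54},{"claw": 1,"dx": 0.78,"dy": -0.58,"dz": -0.15,"yaw": -0.54}]}}

```text
time_s: 81.0
ee_pos: [547.3, -16.8, 280.5]
ee_rot: [-177.1, 1.4, 61.4]
force: [-0.1, 0.6, -0.2]
gripper_width: 0.4
```

>>> {"api": "drive_tool", "payload": {"moves": [{"claw": 1,"dx": 0.83,"dy": -0.51,"dz": -0.1,"yaw": -0.54},{"claw": 1,"dx": 0.87,"dy": -0.45,"dz": -0.1,"yaw": -0.54},{"claw": 1,"dx": 0.9,"dy": -0.37,"dz": -0.1,"yaw": -0.54},{"claw": 1,"dx": 0.93,"dy": -0.3,"dz": -0.1,"yaw": -0.54},{"claw": 1,"dx": 0.95,"dy": -0.22,"dz": -0.1,"yaw": -0.54}]}}

```text
time_s: 81.62
ee_pos: [538.7, 83.5, 285.3]
ee_rot: [-176.2, 0.2, 85.4]
force: [-0.3, -0.1, -0.1]
gripper_width: 0.7
```

Run:
```python
from h import *
plan(541,425,290,166.5)
```

```text
t 81.62 pos [538.7  83.5 285.3] rot [-176.2    0.2   85.4] F [-0.3 -0.1 -0.1] w 0.7 q [ 7. 16. 83.  1. 85. 12.]
[0.95, -0.07, -0.01, -0.52] | [0.95, 0.0, -0.01, -0.52] | [0.95, 0.08, -0.01, -0.52] | [0.94, 0.15, -0.01, -0.52] | [0.92, 0.23, -0.01, -0.52]
[0.9, 0.3, -0.01, -0.52] | [0.87, 0.37, -0.01, -0.52] | [0.84, 0.43, -0.01, -0.52] | [0.81, 0.5, -0.01, -0.52] | [0.76, 0.56, -0.01, -0.52]
[0.72, 0.62, -0.01, -0.52] | [0.67, 0.67, -0.01, -0.52] | [0.61, 0.72, -0.01, -0.52] | [0.55, 0.77, -0.01, -0.52] | [0.49, 0.81, -0.01, -0.52]
[0.43, 0.85, -0.01, -0.52] | [0.36, 0.88, -0.01, -0.52] | [0.29, 0.9, -0.01, -0.52]
```

>>> {"api": "drive_tool", "payload": {"moves": [{"claw": 1,"dx": 0.95,"dy": -0.07,"dz": -0.1,"yaw": -0.52},{"claw": 1,"dx": 0.95,"dy": 0,"dz": -0.1,"yaw": -0.52},{"claw": 1,"dx": 0.95,"dy": 0.08,"dz": -0.1,"yaw": -0.52},{"claw": 1,"dx": 0.94,"dy": 0.15,"dz": -0.1,"yaw": -0.52},{"claw": 1,"dx": 0.92,"dy": 0.23,"dz": -0.1,"yaw": -0.52}]}}

```text
time_s: 82.25
ee_pos: [536.5, 181.2, 289.5]
ee_rot: [-175.8, -1.4, 108.4]
force: [0.5, 0.4, -0.4]
gripper_width: 0.3
```

>>> {"api": "drive_tool", "payload": {"moves": [{"claw": 1,"dx": 0.9,"dy": 0.3,"dz": -0.1,"yaw": -0.52},{"claw": 1,"dx": 0.87,"dy": 0.37,"dz": -0.1,"yaw": -0.52},{"claw": 1,"dx": 0.84,"dy": 0.43,"dz": -0.1,"yaw": -0.52},{"claw": 1,"dx": 0.81,"dy": 0.5,"dz": -0.1,"yaw": -0.52},{"claw": 1,"dx": 0.76,"dy": 0.56,"dz": -0.1,"yaw": -0.52}]}}

```text
time_s: 82.88
ee_pos: [534.0, 277.9, 293.0]
ee_rot: [-176.0, -3.1, 131.5]
force: [0.3, 0.2, -0.3]
gripper_width: 0.3
```

>>> {"api": "drive_tool", "payload": {"moves": [{"claw": 1,"dx": 0.72,"dy": 0.62,"dz": -0.1,"yaw": -0.52},{"claw": 1,"dx": 0.67,"dy": 0.67,"dz": -0.1,"yaw": -0.52},{"claw": 1,"dx": 0.61,"dy": 0.72,"dz": -0.1,"yaw": -0.52},{"claw": 1,"dx": 0.55,"dy": 0.77,"dz": -0.1,"yaw": -0.52},{"claw": 1,"dx": 0.49,"dy": 0.81,"dz": -0.1,"yaw": -0.52}]}}

```text
time_s: 83.5
ee_pos: [530.8, 374.5, 295.7]
ee_rot: [-177.0, -4.8, 154.6]
force: [0.6, -0.2, -0.5]
gripper_width: 0.6
```

Run:
```python
from h import *
plan(541,425,280,166.5)
f=grab_frame("scene"); cv2.imwrite("pics/c56.png",cv2.resize(f["color"],None,fx=1.4,fy=1.4))
```

```text
t 83.5 pos [530.8 374.5 295.7] rot [-177.    -4.8  154.6] F [ 0.6 -0.2 -0.5] w 0.6 q [ 33.  26.  66.   2.  93. -32.]
[0.21, 0.83, 0.26, -0.46] | [0.15, 0.85, 0.26, -0.46] | [0.09, 0.85, 0.26, -0.46]
```

>>> {"api": "drive_tool", "payload": {"moves": [{"claw": 1,"dx": 0.21,"dy": 0.85,"dz": 0,"yaw": -0.46},{"claw": 1,"dx": 0.15,"dy": 0.9,"dz": 0.1,"yaw": -0.46},{"claw": 1,"dx": 0.09,"dy": 0.95,"dz": 0.2,"yaw": -0.46}]}}

```text
time_s: 83.92
ee_pos: [540.4, 429.9, 284.8]
ee_rot: [-177.9, -5.5, 166.8]
force: [0.9, 0.1, 0.0]
gripper_width: 0.2
```

Run:
```python
from h import *
plan(541,426,205,166.5)
f=grab_frame("scene"); cv2.imwrite("pics/c57.png",cv2.resize(f["color"],None,fx=1.4,fy=1.4))
f=grab_frame("side"); cv2.imwrite("pics/s57.png",cv2.resize(f["color"],None,fx=1.4,fy=1.4))
```

```text
t 83.92 pos [540.4 429.9 284.8] rot [-177.9   -5.5  166.8] F [0.9 0.1 0. ] w 0.2 q [ 36.  31.  60.   3.  95. -41.]
[-0.02, -0.05, 1.0, 0.01] | [-0.02, -0.05, 1.0, 0.01] | [-0.02, -0.05, 1.0, 0.01] | [-0.02, -0.05, 1.0, 0.01]
```

View pics/c57.png

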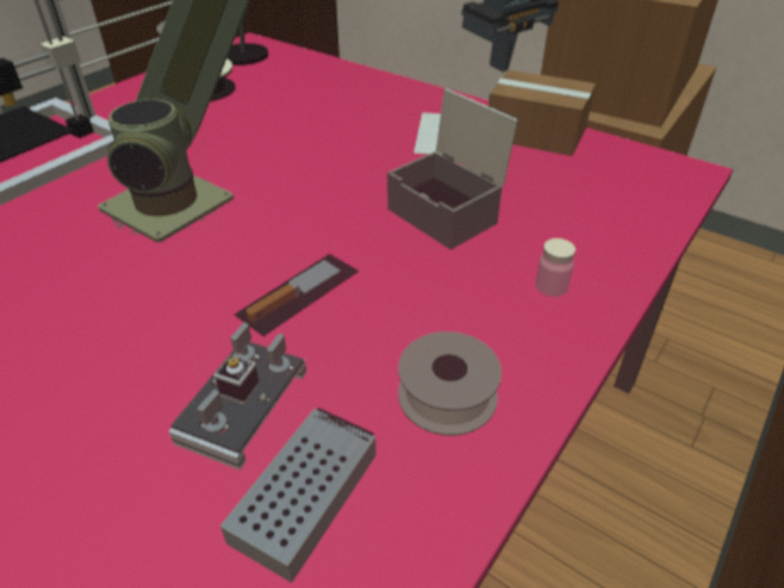

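View pics/s57.png

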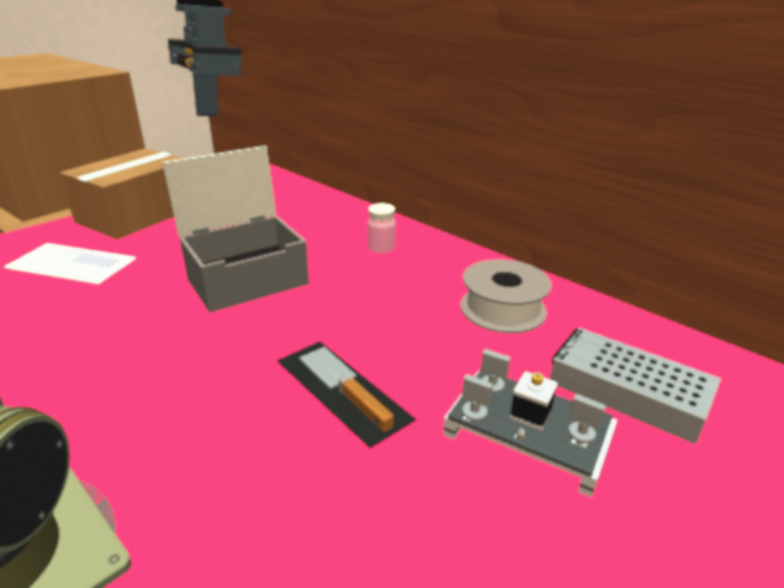

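>>> {"api": "drive_tool", "payload": {"moves": [{"claw": 1,"dx": -0.1,"dy": 0,"dz": 1,"yaw": 0},{"claw": 1,"dx": -0.1,"dy": 0,"dz": 1,"yaw": 0},{"claw": 1,"dx": -0.1,"dy": 0,"dz": 1,"yaw": 0},{"claw": 1,"dx": -0.1,"dy": 0,"dz": 0.9,"yaw": 0}]}}

```text
time_s: 84.52
ee_pos: [539.5, 423.5, 203.1]
ee_rot: [-177.6, -5.6, 166.2]
force: [0.1, -0.5, 0.2]
gripper_width: 0.5
```

```bash
cat > lidp.py <<'E'
from h import *
H=np.array([526,369.,90]);U=np.array([np.cos(np.radians(76.5)),np.sin(np.radians(76.5)),0])
# TCP in lid coordinates; and path in tool units at r=115
def lid(r=115,c=6,ths=np.arange(1.75,-.01,-.15)):
    s=st(); p=np.array(s["ee_pos"]); R=Ro.from_euler('xyz',s["ee_rot"],degrees=True).as_matrix()
    d=p-H; print("front",round(-d@U,1),"lat",round(d@np.array([-U[1],U[0],0]),1),"h",round(d[2],1))
    q=p
    for th in ths:
        t=H+np.array([0,0,r*np.sin(th)+(6+c)*np.cos(th)])-U*(r*np.cos(th)-(6+c)*np.sin(th))
        v=R.T@(t-q)/20; print(round(th,2),t.round(0),v.round(2)); q=t
if __name__=="__main__": lid()
E
python3 lidp.py
```

```text
t 84.53 pos [539.5 423.5 203.1] rot [-177.6   -5.6  166.2] F [ 0.1 -0.5  0.2] w 0.5 q [ 36.  32.  69.   3.  84. -41.]
front -56.1 lat -0.4 h 113.1
1.75 [534. 400. 201.] [ 0.   -1.19  0.15]
1.6 [530. 384. 205.] [ 0.01 -0.85 -0.14]
1.45 [526. 367. 206.] [ 0.   -0.87 -0.01]
1.3 [522. 350. 204.] [-0.01 -0.86  0.11]
1.15 [518. 334. 200.] [-0.02 -0.83  0.24]
1.0 [514. 318. 193.] [-0.04 -0.79  0.36]
0.85 [510. 304. 184.] [-0.05 -0.72  0.47]
0.7 [507. 291. 173.] [-0.06 -0.64  0.58]
0.55 [505. 280. 160.] [-0.07 -0.55  0.67]
0.4 [502. 271. 146.] [-0.07 -0.44  0.74]
0.25 [501. 264. 130.] [-0.08 -0.33  0.8 ]
0.1 [500. 259. 113.] [-0.08 -0.2   0.84]
```

>>> {"api": "drive_tool", "payload": {"moves": [{"claw": 1,"dx": 0,"dy": -0.6,"dz": 0.07,"yaw": 0},{"claw": 1,"dx": 0,"dy": -0.6,"dz": 0.07,"yaw": 0},{"claw": 1,"dx": 0,"dy": -0.5,"dz": -0.07,"yaw": 0},{"claw": 1,"dx": 0,"dy": -0.5,"dz": -0.06,"yaw": 0},{"claw": 1,"dx": 0,"dy": -0.6,"dz": 0,"yaw": 0}]}}

```text
time_s: 85.15
ee_pos: [525.3, 363.6, 206.7]
ee_rot: [-177.6, -5.5, 166.0]
force: [-0.2, 0.3, -0.1]
gripper_width: 0.5
```

Run:
```python
from lidp import *
lid(ths=np.arange(1.45,-.01,-.15))
f=grab_frame("side"); cv2.imwrite("pics/s58.png",cv2.resize(f["color"],None,fx=1.4,fy=1.4))
```

```text
t 85.15 pos [525.3 363.6 206.7] rot [-177.6   -5.5  166. ] F [-0.2  0.3 -0.1] w 0.5 q [ 32.  27.  77.   2.  82. -44.]
front 5.4 lat -0.6 h 116.7
1.45 [526. 367. 206.] [0.03 0.17 0.05]
1.3 [522. 350. 204.] [-0.02 -0.86  0.11]
1.15 [518. 334. 200.] [-0.03 -0.83  0.24]
1.0 [514. 318. 193.] [-0.04 -0.79  0.36]
0.85 [510. 304. 184.] [-0.05 -0.72  0.47]
0.7 [507. 291. 173.] [-0.06 -0.64  0.58]
0.55 [505. 280. 160.] [-0.07 -0.55  0.67]
0.4 [502. 271. 146.] [-0.07 -0.44  0.74]
0.25 [501. 264. 130.] [-0.08 -0.33  0.8 ]
0.1 [500. 259. 113.] [-0.08 -0.2   0.84]
```

View pics/s58.png

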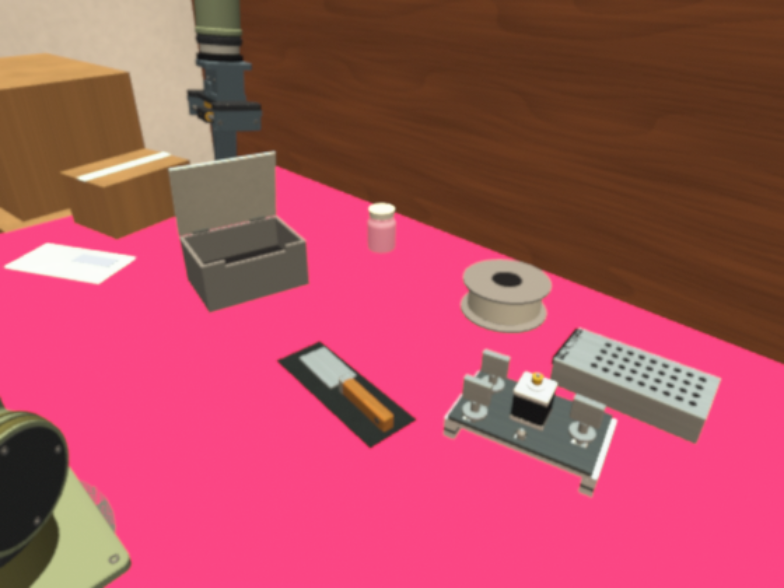

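The lid is following the fingers, and its top edge in the picture has moved from v≈150 towards the viewer. I continue along the arc.

>>> {"api": "drive_tool", "payload": {"moves": [{"claw": 1,"dx": -0.02,"dy": -0.7,"dz": 0.12,"yaw": 0},{"claw": 1,"dx": -0.02,"dy": -0.83,"dz": 0.22,"yaw": 0},{"claw": 1,"dx": -0.04,"dy": -0.8,"dz": 0.34,"yaw": 0},{"claw": 1,"dx": -0.05,"dy": -0.75,"dz": 0.45,"yaw": 0},{"claw": 1,"dx": -0.06,"dy": -0.68,"dz": 0.55,"yaw": 0}]}}

```text
time_s: 85.82
ee_pos: [506.4, 283.3, 176.3]
ee_rot: [-177.6, -5.4, 166.0]
force: [0.2, 0.9, -0.0]
gripper_width: 0.3
```

Run:
```python
from lidp import *
lid(c=2,ths=np.arange(.7,-.01,-.1))
f=grab_frame("side"); cv2.imwrite("pics/s59.png",cv2.resize(f["color"],None,fx=1.4,fy=1.4))
```

```text
t 85.83 pos [506.4 283.3 176.3] rot [-177.6   -5.4  166. ] F [ 0.2  0.9 -0. ] w 0.3 q [ 27.  23.  88.   2.  75. -50.]
front 87.9 lat -0.9 h 86.3
0.7 [507. 288. 170.] [0.02 0.27 0.3 ]
0.6 [505. 281. 162.] [-0.04 -0.36  0.45]
0.5 [503. 275. 152.] [-0.05 -0.31  0.48]
0.4 [502. 269. 142.] [-0.05 -0.26  0.51]
0.3 [501. 264. 132.] [-0.05 -0.21  0.53]
0.2 [500. 261. 121.] [-0.05 -0.16  0.55]
0.1 [499. 259. 109.] [-0.05 -0.1   0.56]
0.0 [499. 257.  98.] [-0.05 -0.04  0.57]
```

View pics/s59.png

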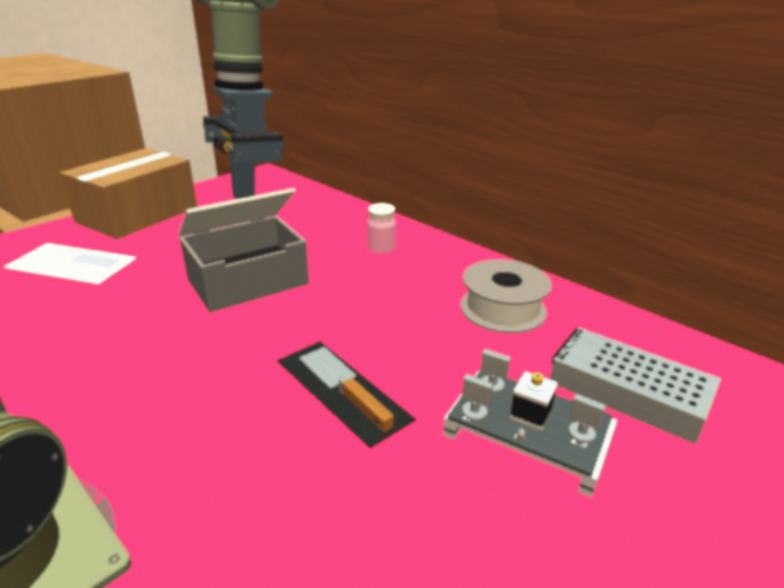

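The lid is now about 0.75 rad open. Next I press down, mostly along z.

>>> {"api": "drive_tool", "payload": {"moves": [{"claw": 1,"dx": -0.03,"dy": 0,"dz": 0.6,"yaw": 0},{"claw": 1,"dx": -0.05,"dy": -0.2,"dz": 0.6,"yaw": 0},{"claw": 1,"dx": -0.05,"dy": -0.25,"dz": 0.55,"yaw": 0},{"claw": 1,"dx": -0.05,"dy": -0.2,"dz": 0.55,"yaw": 0},{"claw": 1,"dx": -0.05,"dy": -0.16,"dz": 0.55,"yaw": 0}]}}

```text
time_s: 86.5
ee_pos: [499.7, 262.5, 115.4]
ee_rot: [-177.4, -5.5, 166.0]
force: [0.5, 0.5, -0.2]
gripper_width: 0.1
```

Run:
```python
from lidp import *
lid(c=0,ths=[0.1,0])
f=grab_frame("side"); cv2.imwrite("pics/s60.png",cv2.resize(f["color"],None,fx=1.4,fy=1.4))
```

```text
t 86.5 pos [499.7 262.5 115.4] rot [-177.4   -5.5  166. ] F [ 0.5  0.5 -0.2] w 0.1 q [ 26.  25.  95.   2.  66. -51.]
front 109.7 lat 0.7 h 25.4
0.1 [499. 258. 107.] [-0.07 -0.19  0.4 ]
0 [499. 257.  96.] [-0.06 -0.03  0.57]
```

View pics/s60.png

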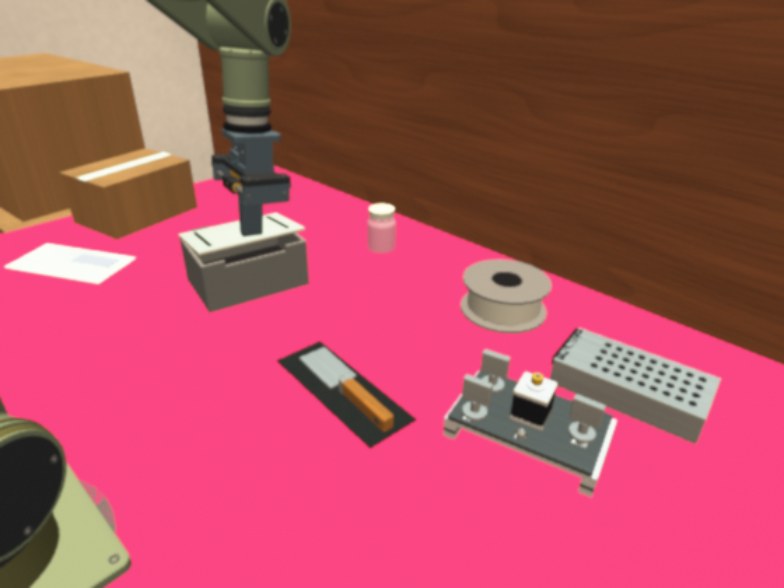

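>>> {"api": "drive_tool", "payload": {"moves": [{"claw": 1,"dx": -0.05,"dy": -0.1,"dz": 0.4,"yaw": 0},{"claw": 1,"dx": -0.03,"dy": 0,"dz": 0.3,"yaw": 0},{"claw": 1,"dx": -0.02,"dy": 0,"dz": 0.2,"yaw": 0}]}}

```text
time_s: 86.92
ee_pos: [498.6, 258.8, 96.8]
ee_rot: [-177.3, -5.6, 166.0]
force: [-5.0, -1.9, 26.5]
gripper_width: -0.1
```

Firmly shut (26 N against the wall). I retreat upward and check.

>>> {"api": "drive_tool", "payload": {"moves": [{"claw": 1,"dx": 0,"dy": 0,"dz": -0.5,"yaw": 0},{"claw": 1,"dx": 0,"dy": 0,"dz": -1,"yaw": 0},{"claw": 1,"dx": 0,"dy": 0,"dz": -1,"yaw": 0},{"claw": 1,"dx": 0,"dy": 0,"dz": -1,"yaw": 0},{"claw": 1,"dx": 0,"dy": 0,"dz": -1,"yaw": 0}]}}

```text
time_s: 87.55
ee_pos: [508.4, 261.2, 188.7]
ee_rot: [-177.3, -5.6, 166.0]
force: [0.1, -0.4, 0.3]
gripper_width: 0.2
```

>>> {"api": "drive_tool", "payload": {"moves": [{"claw": 1,"dx": 0,"dy": 0,"dz": -1,"yaw": 0},{"claw": 1,"dx": 0,"dy": 0,"dz": -1,"yaw": 0},{"claw": 1,"dx": 0,"dy": 0,"dz": -1,"yaw": 0},{"claw": 1,"dx": 0,"dy": 0,"dz": -1,"yaw": 0},{"claw": 1,"dx": 0,"dy": 0,"dz": 0,"yaw": 0}]}}

```text
time_s: 88.18
ee_pos: [518.3, 263.9, 273.1]
ee_rot: [-177.5, -5.3, 166.1]
force: [0.4, 0.7, -0.1]
gripper_width: 0.3
```

Run:
```python
from h import *
st()
f=grab_frame("side"); cv2.imwrite("pics/s61.png",cv2.resize(f["color"],None,fx=1.4,fy=1.4)); crop(f,"s61b.png",305,240,445,355,5)
# front corners of lid / wall in side view: predicted projections for shut lid
u=np.array([np.cos(np.radians(76.5)),np.sin(np.radians(76.5)),0]);v=np.array([-u[1],u[0],0]);C=np.array([510,303,0.])
crop(f,"s61c.png",120,140,230,220,7)
f=grab_frame("scene"); crop(f,"c61b.png",115,225,225,335,5); cv2.imwrite("pics/c61.png",cv2.resize(f["color"],None,fx=1.4,fy=1.4))
```

```text
t 88.17 pos [518.3 263.9 273.1] rot [-177.5   -5.3  166.1] F [ 0.4  0.7 -0.1] w 0.3 q [ 25.  20.  78.   1.  87. -51.]
```

View pics/s61c.png

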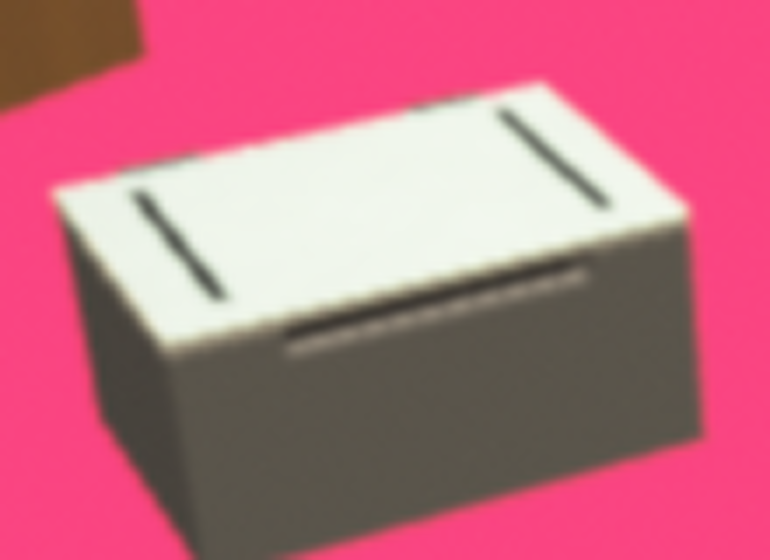

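View pics/s61b.png

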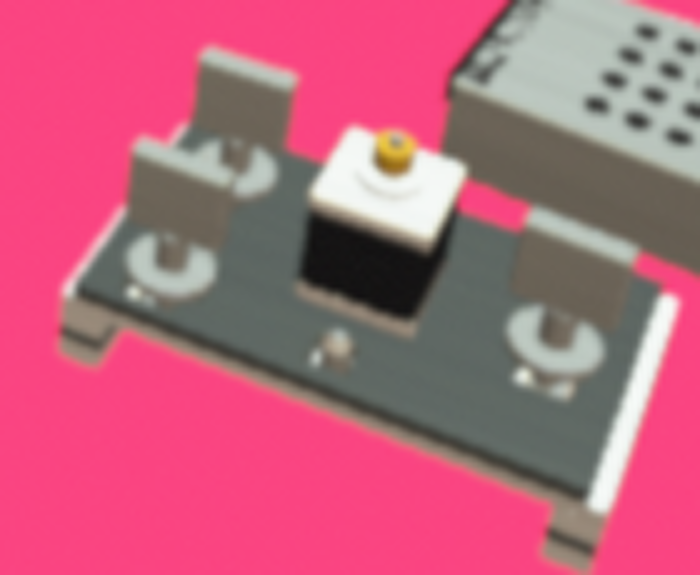

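View pics/c61b.png

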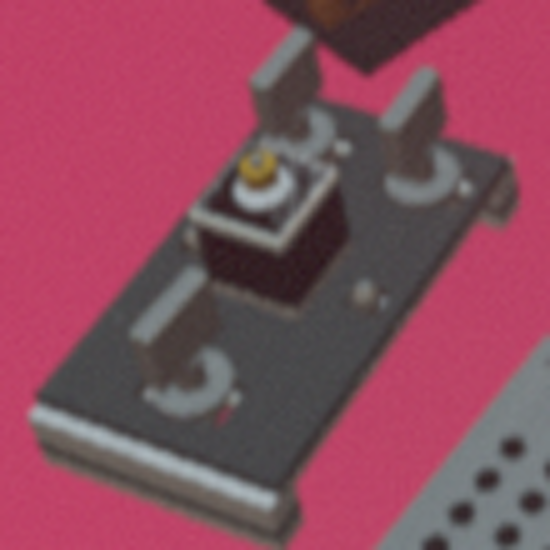

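View pics/c61.png

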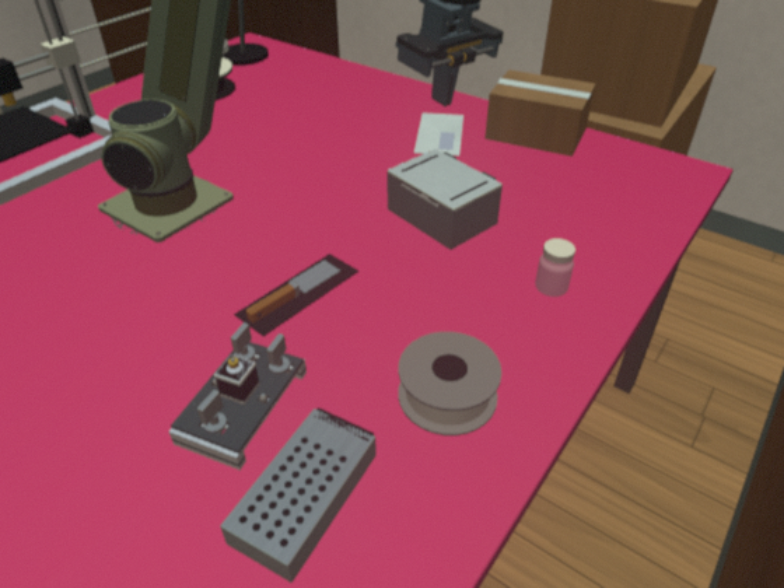

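Run:
```python
from h import *
fs=grab_frame("side");fc=grab_frame("scene")
for n,a,b,t in (("s2",(250,64),(411,100),(551.8,-216.7)),("s1",(183,161),(286,68),(493.5,-231)),("s3",(583,235),(170,305),(553.4,-350.2))):
    p1=(305+a[0]/5,240+a[1]/5);p2=(115+b[0]/5,225+b[1]/5)
    print(n,t,tri(fs,p1,fc,p2),onz(fs,*p1,88)[:2].round(1))
```

```text
s2 (551.8, -216.7) (array([ 554.13283476, -219.7751853 ,   86.89979179]), np.float64(2.363721263409686)) [ 553.6 -219.1]
s1 (493.5, -231) (array([ 495.69653331, -233.73629421,   83.25691996]), np.float64(4.051607836375866)) [ 491.9 -234.4]
s3 (553.4, -350.2) (array([ 555.88867341, -349.70417242,   86.67411888]), np.float64(0.9979592574155713)) [ 554.6 -349.7]
```

Run:
```python
from workcell import job
print(job.job_done())
```

```text
the job is handed in; nothing more can be done
None
```

The whole job is done and handed in at about 88 s of the 210 s allowed; no verdict was reported.

- **Lid:** I levered it open with the scraper blade. I later shut it with the closed fingers, pressing to 26 N at TCP z 97 mm. The last pictures show it flush on the case.
- **Scraper:** it went back flat on its mat and is still lying there in the last pictures.
- **Motor unit:** it sits fully home on both pegs.
- **T-keys:** all three keys from the case are in their own slots and turned a quarter turn, with the collars on the unit. Measured from two cameras, the tab tops are about 2.5 to 4 mm from the slot centres, against a limit of 8 mm. Their heights came out at 87, 83 and 87 mm, where about 88 mm was expected.
- **Less certain checks:** the 83 mm reading is slot 1, where the two camera rays missed each other by 4 mm. I put that down to measurement error, because the pictures show that key seated like the others. The key in slot 3 looks about 7° off square, against a limit of 20°.
- **Left alone:** the spool, jar and power supply show no movement in the pictures. The robot was clear of everything at hand-in.

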